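Sort the cellar's label stands by clip strength

ROBOT

A 7-joint arm with a two-finger parallel gripper is mounted at the origin on the work surface. World frame = base frame: x ahead of the robot, y to its left, z up, the work surface at z = 0. Lengths are in m, angles in rad, forces in N, time in s.
With the tool pointing down it reaches from about 0.4 to 0.85 m from the base axis. Payload 4.5 kg.
Tool frame: the origin (TCP) lies on the centre line of the jaws, within the pads' length; the fingertips stand 8 mm ahead of it and the grasp point (between the pads) lies 11 mm behind it; z points along the fingers, x is the direction in which the jaws open and shut, and the axes are right-handed (so a half turn about z gives the same grasp; the last joint's range is limited). The gripper opens to 88 mm and grips with 3 to 60 N. Pads are 18 mm wide; open, the fingers measure 123 mm over their backs; the gripper's body (75 mm by 187 mm) begins 45 mm behind the grasp point.
Start: joints at [-1.096, 0.689, -0.195, 1.565, 0.157, 0.902, -0.215], TCP at [0.267, 0.565, 0.247] pointing down, gripper open.
Joint ranges: [-3.01, 3.01], [-0.46, 2.08], [-1.47, 1.51], [0.13, 2.56], [-1, 4.14], [0.04, 2.09], [-2.66, 2.66]. Speed limits (rad/s): [2.57, 2.57, 3.14, 3.14, 3.14, 3.14, 3.14].

INTERFACE

Orientations are given as a unit quaternion [x, y, z, w].
In Python, from plant import get_state, snapshot, finish_job, boxes_of, pinpoint gives the robot as it stands.
- The arm moves only by the shell command python3 -m creep 'ROWS' [FORCE]. ROWS is JSON, a list of rows, each an object with "hand": the finger opening in m, from 0 to 0.0881; "slide": the shift along the tool's x, y, z in m, a list of three; "turn": the turn about the tool's z in degrees. A call has 1 to 5 rows; each row shifts and turns the commanded pose from where the row before left it, along the tool's axes as they then stand; what a row does not reach is not made up. A row lasts 1/8 s, in which the tool goes at most 62.5 mm and 10.7 degrees, less where a joint would pass 70% of its speed; a pose out of reach is approached as far as the arm can. A call is refused whole if a number of a shift passes 0.0625 or a number of a turn 10.7, either way. A call with a gripper value outside its range is refused whole. The fingers move at their own pace and stop on an object; FORCE is the grip in N (left out, the last holds). Time passes only in rows, so rows that do not move let the fingers close. It gives the time, the measured TCP pose, the force and the opening at its end, in the units of the state.
- get_state(): the state, without advancing time (a new reading comes with each control period).
- snapshot(name): name is "scene" or "top" or "wrist"; returns a dict with "frame" (420x560x3 uint8, red, green, blue), "depth" (420x560 float32, m along the optical axis (not along the pixel's ray), 0 where there is no reading), "mtx" (3x3 intrinsics, pixels), "camera_from_world" (4x4, takes a point from world to camera coordinates). Camera axes: x right, y down, z forward; pixel columns grow to the right and rows downward; lengths in m; the calibration is good to about 2 mm. The wrist camera is an equidistant fisheye: a pixel r from the principal point sees the ray r / f radians off the axis. A picture is of the moment at which its call begins.
- finish_job(): hands the job in, once; it reports no verdict.
Trained networks look in a picture, given as the dict that the camera call returned (one of the last four; its "shot" number tells which), for a name from the list of things; names that differ only in an ending like _2 or _b are one class to them, and where a whole thing is asked for, a point or a joint stands for the part that bears it (a point fixed in the world has none). Each returns a list of dicts, best first, with "conf" (0 to 1); they miss things now and then, are a little off and sometimes report something else, mostly with a low value. They report only what shows in the picture. A call takes as long as a camera call. They do not tell look-alikes from the thing itself.
- boxes_of(target, picture): "uv" ([column, row] in pixels, amid what is visible of it).
- pinpoint(target, picture): "uv" ([column, row] in pixels: a listed point, or the origin of a listed thing).
The state is a dict: "clock": time; "q": joint angles; "qd": joint speeds; "joint_torque": joint torques, N m; "tool_pos": TCP position; "eef_rot": TCP orientation; "contact_force": force on the tool from outside, world axes, zero at the start; "moment": the same for the moment, N m; "opening": opening from 0.0 (shut) to 1.0 (fully open).
Only numpy, scipy, OpenCV 4.12 (cv2) and the standard library are available. Lean on these libraries where they do the work, as an engineer would, in place of code of your own. Each camera call takes 0.05 s, during which the arm holds its last target.

TASK

Test each label stand by lifting it by its wooden card, never by the stand itself while the card is in its clip: a good clip lifts its stand, a weak one lets the card slip out. Stand up in the black crate every stand whose clip was weak or was already empty, and put the pulled cards in the wooden tray; set each good stand, card still in its clip, at the rail's mouth and slide it in upright under the lips until its foot is wholly inside. Leave the jar, bottle, mug and can where they are.

Things in the scene. Friction and masses are not known exactly. Their poses are not given: they have to be found in the camera images.
- stand_1: label stand, 250 g (+-15%): steel foot 70 mm diameter, 16 thick; neck 18 diameter; on top a spring clip 50 mm wide (its y), 26 thick (x; 20 when empty), from 50 to 95 mm above the foot's underside, mouth up; sprung jaw on its -x side. Origin: centre of foot's underside, z up. A good clip holds its card with over 6 N and so lifts its stand, a weak one lets go below 1.2 N; they look alike
- card_1: plain wooden card of stand_1, 8 mm thick (its x), 64 wide (y), 100 tall (z), 35 g. Origin: centre of its lower edge. At the start it stands 37 mm deep in the clip, lower edge 58 mm above the foot's underside (top at 158 mm), axes along the stand's. May be absent: the clip is then empty
- stand_2: label stand, 250 g (+-15%): steel foot 70 mm diameter, 16 thick; neck 18 diameter; on top a spring clip 50 mm wide (its y), 26 thick (x; 20 when empty), from 50 to 95 mm above the foot's underside, mouth up; sprung jaw on its -x side. Origin: centre of foot's underside, z up. A good clip holds its card with over 6 N and so lifts its stand, a weak one lets go below 1.2 N; they look alike
- card_2: plain wooden card of stand_2, 8 mm thick (its x), 64 wide (y), 100 tall (z), 35 g. Origin: centre of its lower edge. At the start it stands 37 mm deep in the clip, lower edge 58 mm above the foot's underside (top at 158 mm), axes along the stand's. May be absent: the clip is then empty
- stand_3: label stand, 250 g (+-15%): steel foot 70 mm diameter, 16 thick; neck 18 diameter; on top a spring clip 50 mm wide (its y), 26 thick (x; 20 when empty), from 50 to 95 mm above the foot's underside, mouth up; sprung jaw on its -x side. Origin: centre of foot's underside, z up. A good clip holds its card with over 6 N and so lifts its stand, a weak one lets go below 1.2 N; they look alike
- card_3: plain wooden card of stand_3, 8 mm thick (its x), 64 wide (y), 100 tall (z), 35 g. Origin: centre of its lower edge. At the start it stands 37 mm deep in the clip, lower edge 58 mm above the foot's underside (top at 158 mm), axes along the stand's. May be absent: the clip is then empty
- stand_4: label stand, 250 g (+-15%): steel foot 70 mm diameter, 16 thick; neck 18 diameter; on top a spring clip 50 mm wide (its y), 26 thick (x; 20 when empty), from 50 to 95 mm above the foot's underside, mouth up; sprung jaw on its -x side. Origin: centre of foot's underside, z up. A good clip holds its card with over 6 N and so lifts its stand, a weak one lets go below 1.2 N; they look alike
- card_4: plain wooden card of stand_4, 8 mm thick (its x), 64 wide (y), 100 tall (z), 35 g. Origin: centre of its lower edge. At the start it stands 37 mm deep in the clip, lower edge 58 mm above the foot's underside (top at 158 mm), axes along the stand's. May be absent: the clip is then empty
- stand_5: label stand, 250 g (+-15%): steel foot 70 mm diameter, 16 thick; neck 18 diameter; on top a spring clip 50 mm wide (its y), 26 thick (x; 20 when empty), from 50 to 95 mm above the foot's underside, mouth up; sprung jaw on its -x side. Origin: centre of foot's underside, z up. A good clip holds its card with over 6 N and so lifts its stand, a weak one lets go below 1.2 N; they look alike
- card_5: plain wooden card of stand_5, 8 mm thick (its x), 64 wide (y), 100 tall (z), 35 g. Origin: centre of its lower edge. At the start it stands 37 mm deep in the clip, lower edge 58 mm above the foot's underside (top at 158 mm), axes along the stand's. May be absent: the clip is then empty
- rail: aluminium rail on a wooden base 20 mm high, fixed, along its own y from -130 mm (open mouth) to +130 (closed). Walls 78 mm apart inside; lips (underside 26, top 34 mm above the base) leave a 40 mm slot for the neck, feet go under them. Flared walls widen the mouth to 130 mm at y -190; the base, 150 mm wide, runs on to y -215. Room for three stands in line. Origin: on the table under the rail's centre
- crate: black plastic open crate fixed to the table, outside 250 (its x) x 220 (its y) x 65 mm, walls and floor about 6 mm; room for four stands, two by two. Origin: centre of its underside. Crate and tray may change sides
- tray: dark wooden open tray fixed to the table, outside 200 (its x) x 170 (its y) x 45 mm, walls and floor about 7 mm. Origin: centre of its underside
- jar: bystander: glass jar, 80 mm diameter, 120 mm tall; origin at its underside
- bottle: bystander: glass bottle, 72 mm diameter, 200 mm tall; origin at its underside
- cup: bystander: white mug, 80 mm diameter, 80 mm tall; origin at its underside
- can: bystander: steel can, 74 mm diameter, 100 mm tall; origin at its underside
Not all that is in view belongs to the job. Leave any red look-alike of the stand_1 alone.

How it is judged:
By the outcome, as a careful person would: the job done as asked, in the order asked, and still so for the second after the job is handed in, with the robot touching nothing.
Of card_1, card_2, card_3, card_4, card_5 only 3 to 4 are there at a start; the rules pass over those that are not, and their reading is None.
At some moment in a run one of stand_1, stand_2, stand_3, stand_4, stand_5 may be knocked a few centimetres aside while the robot is not near it.
It also fails if it takes over 210 s, if anything falls off the work surface, if the arm or the gripper's body presses on something with over 40 N, if the wrist force passes 120 N, or if a joint passes its speed limit or range.

## Working session

There is one attempt and no reset: what is moved stays moved. The work goes in short steps, Python scripts to look and compute and a shell command to move; the robot and the scene stay as the last step left them, time stands still between calls to the robot, and variables do not carry over. Pictures are saved under pics/ and viewed, and the job is handed in when it is done.

```bash
ls; mkdir -p pics; cat > h.py <<'E'
import numpy as np, cv2
from plant import get_state, snapshot, boxes_of, pinpoint
def save(s,name,crop=None,scale=1):
    im=cv2.cvtColor(s["frame"],cv2.COLOR_RGB2BGR)
    if crop: im=im[crop[1]:crop[3],crop[0]:crop[2]]
    if scale!=1: im=cv2.resize(im,None,fx=scale,fy=scale)
    cv2.imwrite("pics/"+name+".png",im)
def world(s,u,v,d=None):
    d=s["depth"][int(round(v)),int(round(u))] if d is None else d
    K=s["mtx"]; p=np.array([(u-K[0,2])/K[0,0]*d,(v-K[1,2])/K[1,1]*d,d,1])
    return (np.linalg.inv(s["camera_from_world"])@p)[:3]
def cloud(s):
    K=s["mtx"]; d=s["depth"]; v,u=np.mgrid[:d.shape[0],:d.shape[1]]
    p=np.stack([(u-K[0,2])/K[0,0]*d,(v-K[1,2])/K[1,1]*d,d,np.ones_like(d)],-1)
    return (p@np.linalg.inv(s["camera_from_world"]).T)[...,:3]
E
python3 - <<'E'
from h import *
st=get_state(); print({k:np.round(v,3).tolist() for k,v in st.items()})
for n in ["scene","top"]:
    s=snapshot(n); save(s,n+"0"); print(n,s["mtx"].tolist(),np.round(s["camera_from_world"],3).tolist(), (s["depth"]>0).mean())
    np.save(n+"0.npy",s["depth"])
    for t in ["stand_1","card_1","crate","tray","rail"]:
        for b in pinpoint(t,s): print(t,np.round(b["uv"],1),round(b["conf"],2))
E
```

```text
pics
{'clock': 0.0, 'q': [-1.096, 0.69, -0.195, 1.566, 0.157, 0.902, -0.215], 'qd': [-0.0, 0.0, 0.001, -0.001, -0.002, 0.001, -0.001], 'joint_torque': [-0.0, -52.755, -1.267, -15.342, -0.053, 0.007, 0.0], 'tool_pos': [0.266, 0.565, 0.246], 'eef_rot': [0.845, 0.535, -0.001, 0.001], 'contact_force': [-0.363, -0.238, 0.186], 'moment': [-0.021, -0.041, -0.0], 'opening': 1.001}
scene [[517.608859317819, 0.0, 274.6295284831445], [0.0, 517.608859317819, 213.49244916922007], [0.0, 0.0, 1.0]] [[-0.796, 0.605, 0.016, 0.45], [0.453, 0.612, -0.648, -0.219], [-0.402, -0.509, -0.761, 1.704], [0.0, 0.0, 0.0, 1.0]] 0.9960076530612245
stand_1 [282.  193.2] 0.91
stand_1 [313.7 165.8] 0.84
stand_1 [303.  208.3] 0.79
stand_1 [265.6 127.5] 0.72
stand_1 [336.7 193.3] 0.7
stand_1 [346.6 252.5] 0.63
stand_1 [321.1 228.5] 0.62
stand_1 [256.8 178.4] 0.6
card_1 [260.4 164.6] 0.76
card_1 [289.6 177.9] 0.74
card_1 [321.6 219.7] 0.66
card_1 [218.3 144.7] 0.58
card_1 [255.9 250.4] 0.57
crate [378.2 311.3] 0.61
tray [221.2 148.9] 0.64
rail [257.6 249.6] 0.86
rail [320.2 229.9] 0.19
top [[443.10100502233826, 0.0, 275.636708251228], [0.0, 443.10100502233826, 206.8926784527107], [0.0, 0.0, 1.0]] [[-0.03, -0.999, -0.026, 0.037], [-0.999, 0.031, -0.027, 0.536], [0.027, 0.025, -0.999, 1.097], [0.0, 0.0, 0.0, 1.0]] 0.9959396258503401
stand_1 [440.9 286.6] 0.97
stand_1 [285.3 284.6] 0.91
stand_1 [356.7 220.3] 0.89
stand_1 [246.5 233.6] 0.86
stand_1 [335.2 294.7] 0.83
stand_1 [208.5 236. ] 0.73
stand_1 [284.2 238.4] 0.68
stand_1 [321.9 235.2] 0.58
card_1 [362.6 224.3] 0.75
card_1 [323.6 236.1] 0.49
crate [244.9 234.4] 0.69
crate [138.5 219.3] 0.68
tray [433.7 212.8] 0.62
rail [268.9 162.3] 0.94
```

View pics/scene0.png

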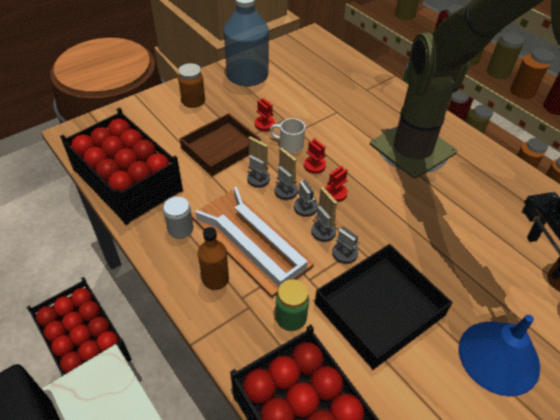

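View pics/top0.png

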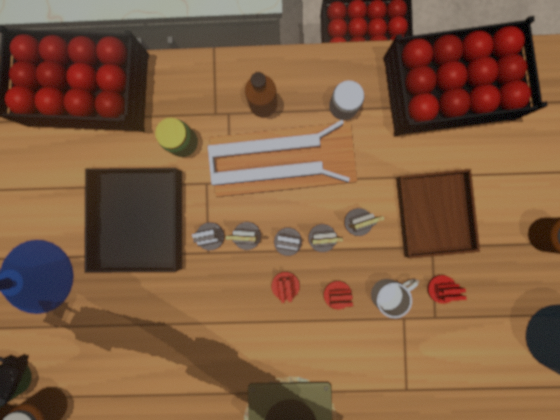

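The scene picture shows a row of five grey stands, three of them with cards. In the top picture they are at about (208,236) empty, (246,235) card, (287,240) empty, (323,238) card and (360,221) card. The red look-alikes are below that row, the rail mouth opens to the right (−y), the crate is at (135,220) and the tray at (438,213).

```bash
python3 - <<'E'
from h import *
s=snapshot("top"); save(s,"topc",(190,90,450,320),3)
P=cloud(s); im=s["frame"].astype(int)
def box(u0,u1,v0,v1): return P[v0:v1,u0:u1].reshape(-1,3)
print("table z",np.median(box(200,260,280,330)[:,2]), np.median(box(420,440,270,275)[:,2]))
for i,(u,v) in enumerate([(208,236),(246,236),(287,240),(323,238),(360,221)]):
    q=box(u-24,u+24,v-22,v+22)
    f=q[(q[:,2]>.009)&(q[:,2]<.025)]; top=q[(q[:,2]>.08)]; c=q[q[:,2]>.13]
    fc,r=cv2.minEnclosingCircle(f[:,:2].astype(np.float32))
    print(i,"foot",np.round(fc,4),round(r,4),len(f),"clip",len(top),np.round(top.mean(0),4) if len(top) else 0,cv2.minAreaRect(top[:,:2].astype(np.float32)) if len(top)>3 else 0,"zmax",q[:,2].max().round(4))
    if len(c)>3: 
        print("  card",len(c),c.mean(0).round(4),cv2.minAreaRect(c[:,:2].astype(np.float32)))
q=box(200,360,120,200)
for z0,z1 in [(.01,.03),(.045,.065)]:
    m=q[(q[:,2]>z0)&(q[:,2]<z1)]; print("rail",z0,len(m),cv2.minAreaRect(m[:,:2].astype(np.float32)),m[:,2].mean())
for n,b,h in [("crate",(75,190,155,285),.065),("tray",(385,480,160,265),.045)]:
    q=box(*b); m=q[abs(q[:,2]-h)<.008]; print(n,cv2.minAreaRect(m[:,:2].astype(np.float32)),np.median(q[q[:,2]<.03][:,2]))
E
```

```text
table z 0.0004828004995638402 0.0007663249564844321
0 foot [0.47   0.1874] 0.035 305 clip 209 [0.4744 0.1724 0.136 ] ((0.48190838098526, 0.10253477841615677), (0.023811109364032745, 0.22275720536708832), 6.504051208496094) zmax 1.1112
  card 30 [0.48   0.0908 0.3799] ((0.48626962304115295, 0.059058256447315216), (0.009010530076920986, 0.1373685747385025), 13.211812973022461)
1 foot [0.4679 0.1093] 0.0486 291 clip 308 [0.4715 0.0896 0.1643] ((0.4764033555984497, 0.057340383529663086), (0.03604423999786377, 0.13687124848365784), 10.283955574035645) zmax 1.1112
  card 140 [0.4727 0.0849 0.2448] ((0.4780723452568054, 0.05713382363319397), (0.025850826874375343, 0.1373685747385025), 13.211812973022461)
2 foot [ 0.4573 -0.0186] 0.0483 331 clip 192 [ 0.4568 -0.0065  0.1371] ((0.47463762760162354, -0.010464061051607132), (0.049439314752817154, 0.06091633066534996), 79.16780090332031) zmax 1.1112
  card 8 [ 0.5064 -0.0068  1.1112] ((0.5063535571098328, -0.00677840132266283), (0.0, 0.0), 0.0)
3 foot [ 0.471  -0.0931] 0.0701 336 clip 318 [ 0.4615 -0.0869  0.1662] ((0.46824654936790466, -0.06045
[... 425 characters left out ...]
1112
  card 169 [ 0.4892 -0.1657  0.1726] ((0.480911523103714, -0.1095048263669014), (0.05088728293776512, 0.20545198023319244), 0.0009086249629035592)
rail 0.01 5716 ((0.6556654572486877, 0.0002902895212173462), (0.1505984216928482, 0.3535541296005249), 4.215941429138184) 0.02040151160295671
rail 0.045 2873 ((0.6562679409980774, 0.012722104787826538), (0.14476177096366882, 0.32806649804115295), 3.527902364730835) 0.054257352848117224
crate ((0.517329752445221, 0.36829274892807007), (0.2215902954339981, 0.2486412674188614), 88.5071029663086) 0.005027987126238198
tray ((0.5094317197799683, -0.3702934980392456), (0.2002657949924469, 0.1710444986820221), 3.757049322128296) 0.0054176212581500405
```

View pics/topc.png

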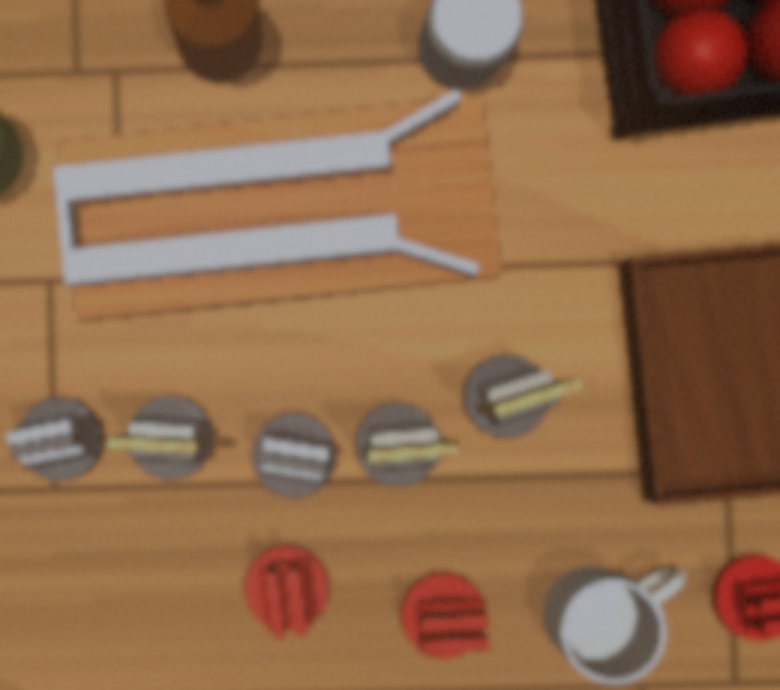

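```bash
cat >> h.py <<'E'
def crop_rect(P,frame,c,R):
    m=np.hypot(P[...,0]-c[0],P[...,1]-c[1])<R
    return m
def fitcirc(p,r=.035):
    from scipy.optimize import least_squares
    # boundary fit: hull
    h=cv2.convexHull(p[:,:2].astype(np.float32))[:,0]
    return least_squares(lambda x:np.hypot(*(h-x).T)-r,p[:,:2].mean(0),loss='soft_l1',f_scale=.002).x
def yaw(s=None):
    x,y,z,w=(s or get_state())["eef_rot"]; return np.degrees(np.arctan2(2*(x*y+z*w),1-2*(y*y+z*z)))
def go(target,yaw_t=None):
    """tool-frame slide from current to world target, and turn (deg), yaw mod 180"""
    st=get_state(); d=np.array(target)-st["tool_pos"]; a=np.radians(yaw(st))
    tx=np.array([np.cos(a),np.sin(a)]); ty=np.array([np.sin(a),-np.cos(a)])
    t=0 if yaw_t is None else -((yaw_t-yaw(st)+90)%180-90)
    print("pos",np.round(st["tool_pos"],4),"yaw",round(yaw(st),2),"q7",round(st["q"][6],2),"F",np.round(st["contact_force"],2),"op",round(st["opening"]*88.1,1),"t",round(st["clock"],1))
    print("slide now-frame",np.round([d[:2]@tx,d[:2]@ty,-d[2]],4),"turn",round(t,1))
    if yaw_t is not None:
        a=np.radians(yaw(st)-t); tx=np.array([np.cos(a),np.sin(a)]); ty=np.array([np.sin(a),-np.cos(a)])
        print("slide after turn",np.round([d[:2]@tx,d[:2]@ty,-d[2]],4))
def stands(cams=("top","scene")):
    for n in cams:
        s=snapshot(n); P=cloud(s); im=s["frame"].astype(int); 
        sat=im.max(-1)-im.min(-1)
        for b in pinpoint("stand_1",s):
            if b["conf"]<.3: continue
            K=s["mtx"]; u,v=b["uv"]
            # ray to z=0
            C=np.linalg.inv(s["camera_from_world"]); r=C[:3,:3]@np.array([(u-K[0,2])/K[0,0],(v-K[1,2])/K[1,1],1]); o=C[:3,3]; w=(o-r*o[2]/r[2])[:2]
            m=(np.hypot(P[...,0]-w[0],P[...,1]-w[1])<.055)
            q=P[m]; col=im[m]; red=(col[:,0]-col[:,1]>60)&(col[:,2]<80)&(col[:,1]<60)
            f=q[(q[:,2]>.010)&(q[:,2]<.022)]
            f=f[np.hypot(*(f[:,:2]-w).T)<.042]
            fc=fitcirc(f) if len(f)>20 else w
            cl=q[(q[:,2]>.082)&(q[:,2]<.1)]; cd=q[(q[:,2]>.115)&(q[:,2]<.165)]
            def line(p):
                if len(p)<8: return None
                c=p[:,:2].mean(0); U,S,V=np.linalg.svd(p[:,:2]-c); d=V[0]; return np.round(c,4).tolist(),round((np.degrees(np.arctan2(d[1],d[0]))+90+90)%180-90,1),len(p)
            print(n,"net",np.round(w,3),"foot",np.round(fc,4),len(f),"RED" if red.mean()>.1 else "","clip",line(cl),"card",line(cd),round(b["conf"],2))
E
python3 - <<'E'
from h import *
stands()
s=snapshot("top");P=cloud(s)
q=P.reshape(-1,3); q=q[(abs(q[:,0]-.655)<.12)&(q[:,1]>-.2)&(q[:,1]<.2)]
for z,t in [(.054,.004)]:
    m=q[abs(q[:,2]-z)<t]; m=m[(m[:,1]>-.07)&(m[:,1]<.16)]
    print(len(m)); 
    for y in np.arange(-.07,.18,.02):
        k=m[abs(m[:,1]-y)<.01]; 
        if len(k): 
            xs=np.sort(k[:,0]); g=np.argmax(np.diff(xs)); print(round(y,2),xs[0].round(4),xs[g].round(4),xs[g+1].round(4),xs[-1].round(4))
    print(m[:,1].max())
for n in ["jar","bottle","cup","can"]:
    for b in pinpoint(n,s)[:1]: 
        K=s["mtx"];u,v=b["uv"];C=np.linalg.inv(s["camera_from_world"]); r=C[:3,:3]@np.array([(u-K[0,2])/K[0,0],(v-K[1,2])/K[1,1],1]); o=C[:3,3]; print(n,(o-r*o[2]/r[2])[:2].round(3),b["conf"])
E
```

```text
top net [ 0.455 -0.094] foot [ 0.4579 -0.0917] 273  clip ([0.4598, -0.0907], np.float64(3.5), 150) card ([0.4587, -0.0908], np.float64(3.7), 143) 0.96
top net [ 0.493 -0.179] foot [ 0.495  -0.1818] 294  clip ([0.4965, -0.1798], np.float64(18.3), 158) card ([0.4952, -0.1796], np.float64(16.8), 147) 0.94
top net [ 0.324 -0.376] foot [ 0.3251 -0.3802] 358 RED clip ([0.3252, -0.3786], np.float64(3.7), 242) card None 0.91
top net [0.47  0.094] foot [0.469  0.0955] 273  clip ([0.4704, 0.0946], np.float64(-3.6), 150) card ([0.4694, 0.0934], np.float64(-5.4), 137) 0.9
top net [0.465 0.183] foot [0.4703 0.1875] 299  clip ([0.4733, 0.187], np.float64(9.8), 175) card None 0.73
top net [ 0.454 -0.002] foot [ 0.4517 -0.006 ] 303  clip ([0.4545, -0.0063], np.float64(-11.6), 179) card None 0.72
top net [ 0.337 -0.003] foot [0.3426 0.0033] 298 RED clip ([0.343, 0.0033], np.float64(-85.2), 183) card None 0.56
scene net [ 0.459 -0.001] foot [ 0.4513 -0.0021] 246  clip ([0.4549, -0.0031], np.float64(-7.6), 131) card None 0.94
scene net [ 0.312 -0.129] foot [ 0.3144 -0.1229] 198 RED clip ([0.317, -0.120
[... 638 characters left out ...]
43, 0.0077], np.float64(-86.4), 135) card None 0.6
scene net [ 0.455 -0.083] foot [ 0.4578 -0.0873] 227  clip ([0.4628, -0.0832], np.float64(9.3), 119) card ([0.4586, -0.0867], np.float64(4.2), 223) 0.56
2134
-0.07 0.6138 0.6402 0.6806 0.7077
-0.05 0.6121 0.6386 0.6787 0.7058
-0.03 0.6101 0.6369 0.6771 0.7044
-0.01 0.6086 0.6371 0.6755 0.7041
0.01 0.6071 0.6352 0.6741 0.7025
0.03 0.6068 0.701 0.7633 0.7735
0.05 0.6052 0.6994 0.7636 0.765
0.07 0.6037 0.698 0.768 0.7724
0.09 0.6018 0.6286 0.6691 0.6964
0.11 0.6001 0.6269 0.6674 0.6942
0.13 0.5986 0.6256 0.6656 0.6928
0.15 0.5969 0.6236 0.6637 0.6914
0.15997539170408895
bottle [0.802 0.036] 0.87
cup [ 0.303 -0.25 ] 0.86
can [ 0.781 -0.159] 0.85
```

```bash
python3 -m creep '[{"hand":0.04,"turn":10,"slide":[0,0,0]},{"hand":0.04,"turn":10,"slide":[0,0,0]},{"hand":0.04,"turn":10,"slide":[0,0,0]},{"hand":0.04,"turn":10,"slide":[0,0,0]},{"hand":0.04,"turn":10,"slide":[0,0,0]}]' 25; python3 -m creep '[{"hand":0.04,"turn":10,"slide":[0,0,0]},{"hand":0.04,"turn":9,"slide":[0,0,0]}]'; python3 -c "
from h import *
go([.469,.096,.25],-4.5)"
```

```text
clock: 1.72
tool_pos: [0.2665, 0.5653, 0.2468]
eef_rot: [0.992, 0.126, -0.0, -0.0]
contact_force: [-0.6, 0.4, 0.5]
opening: 0.464
clock: 1.98
tool_pos: [0.2664, 0.5654, 0.2468]
eef_rot: [0.999, -0.04, -0.0, -0.0]
contact_force: [0.9, -1.0, 0.4]
opening: 0.452
pos [0.2664 0.5654 0.2468] yaw -4.54 q7 -1.17 F [ 0.94 -0.95  0.44] op 39.8 t 2.0
slide now-frame [ 0.2391  0.4519 -0.0032] turn -0.0
slide after turn [ 0.2388  0.452  -0.0032]
```

```bash
python3 -m creep '[{"hand":0.04,"slide":[0.024,0.045,0],"turn":0},{"hand":0.04,"slide":[0.024,0.045,0],"turn":0},{"hand":0.04,"slide":[0.024,0.045,0],"turn":0},{"hand":0.04,"slide":[0.024,0.045,0],"turn":0},{"hand":0.04,"slide":[0.024,0.045,0],"turn":0}]'; python3 -m creep '[{"hand":0.04,"slide":[0.024,0.045,0],"turn":0},{"hand":0.04,"slide":[0.024,0.045,0],"turn":0},{"hand":0.04,"slide":[0.024,0.045,0],"turn":0},{"hand":0.04,"slide":[0.024,0.045,0],"turn":0},{"hand":0.04,"slide":[0.024,0.045,0],"turn":0}]'; python3 -c "
from h import *
go([.469,.096,.128],-4.5)
s=snapshot('wrist'); save(s,'w1'); print(s['mtx'])"
```

```text
clock: 2.6
tool_pos: [0.3702, 0.3307, 0.247]
eef_rot: [0.999, -0.037, 0.0, -0.0]
contact_force: [-0.1, 0.3, -0.5]
opening: 0.452
clock: 3.22
tool_pos: [0.4734, 0.0974, 0.2469]
eef_rot: [0.999, -0.037, 0.0, -0.0]
contact_force: [1.0, 0.8, -0.2]
opening: 0.456
pos [0.4734 0.0974 0.2469] yaw -4.24 q7 -0.31 F [ 1.02  0.76 -0.23] op 40.2 t 3.2
slide now-frame [-0.0043  0.0017  0.1189] turn 0.3
slide after turn [-0.0043  0.0017  0.1189]
[[325.1922621    0.         283.44078046]
 [  0.         325.1922621  212.90394219]
 [  0.           0.           1.        ]]
```

View pics/w1.png

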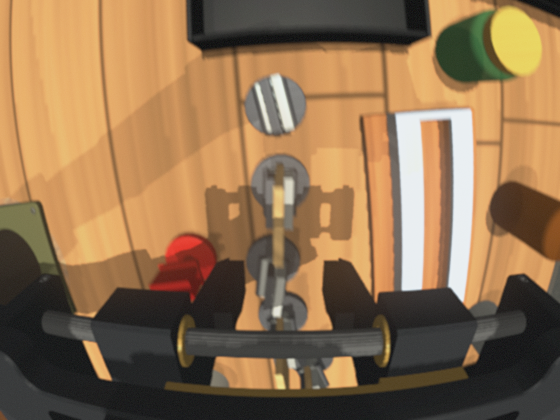

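The wrist view shows the card at about (278,200), on the centre line of the open jaws. I'm descending on it.

```bash
python3 -m creep '[{"hand":0.04,"slide":[-0.004,0.002,0.04],"turn":0},{"hand":0.04,"slide":[0,0,0.04],"turn":0},{"hand":0.04,"slide":[0,0,0.039],"turn":0},{"hand":0.04,"slide":[0,0,0],"turn":0}]'; python3 -m creep '[{"hand":0,"slide":[0,0,0],"turn":0},{"hand":0,"slide":[0,0,0],"turn":0},{"hand":0,"slide":[0,0,0],"turn":0},{"hand":0,"slide":[0,0,0],"turn":0}]' 30;  python3 -c "
from h import *
go([.469,.096,.128],-4.5)
s=snapshot('scene'); save(s,'s1',(180,60,420,280),3)"
```

```text
clock: 3.78
tool_pos: [0.4669, 0.0969, 0.126]
eef_rot: [0.999, -0.037, -0.002, 0.001]
contact_force: [-0.4, -0.5, 0.2]
opening: 0.455
clock: 4.28
tool_pos: [0.4686, 0.097, 0.1285]
eef_rot: [0.999, -0.037, 0.0, -0.0]
contact_force: [-1.0, -0.4, 6.8]
opening: 0.084
pos [0.4686 0.097  0.1285] yaw -4.25 q7 -0.29 F [-1.04 -0.42  6.77] op 7.4 t 4.3
slide now-frame [0.0005 0.001  0.0005] turn 0.2
slide after turn [0.0005 0.001  0.0005]
```

View pics/s1.png

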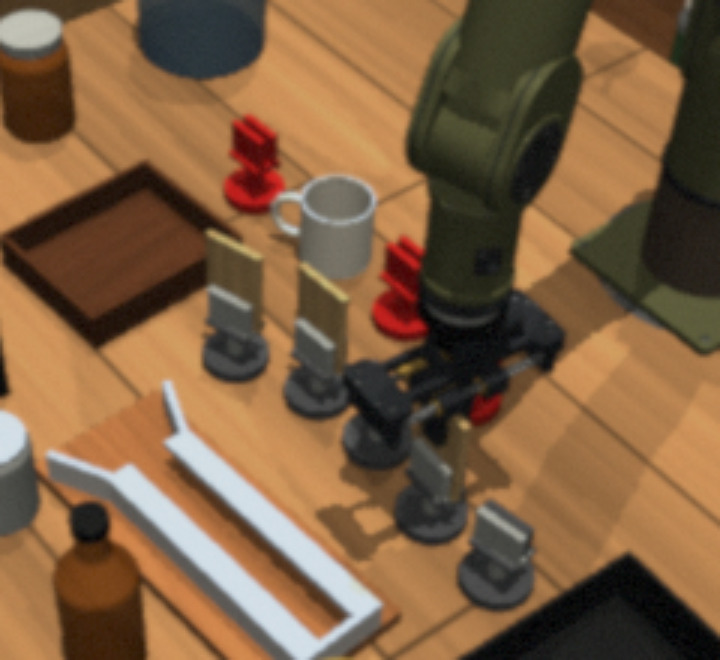

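```bash
python3 -m creep '[{"hand":0,"slide":[0,0,-0.01],"turn":0},{"hand":0,"slide":[0,0,-0.02],"turn":0},{"hand":0,"slide":[0,0,-0.03],"turn":0},{"hand":0,"slide":[0,0,-0.03],"turn":0},{"hand":0,"slide":[0,0,0],"turn":0}]';  python3 -c "
from h import *
go([.469,.096,.128],-4.5)
s=snapshot('scene'); save(s,'s2',(180,60,420,280),3)"
```

```text
clock: 4.95
tool_pos: [0.4698, 0.0973, 0.2199]
eef_rot: [0.999, -0.037, 0.002, -0.001]
contact_force: [0.5, 0.1, 0.2]
opening: 0.086
pos [0.4698 0.0973 0.2199] yaw -4.26 q7 -0.3 F [0.48 0.07 0.23] op 7.6 t 5.0
slide now-frame [-0.0007  0.0014  0.0919] turn 0.2
slide after turn [-0.0007  0.0014  0.0919]
```

View pics/s2.png

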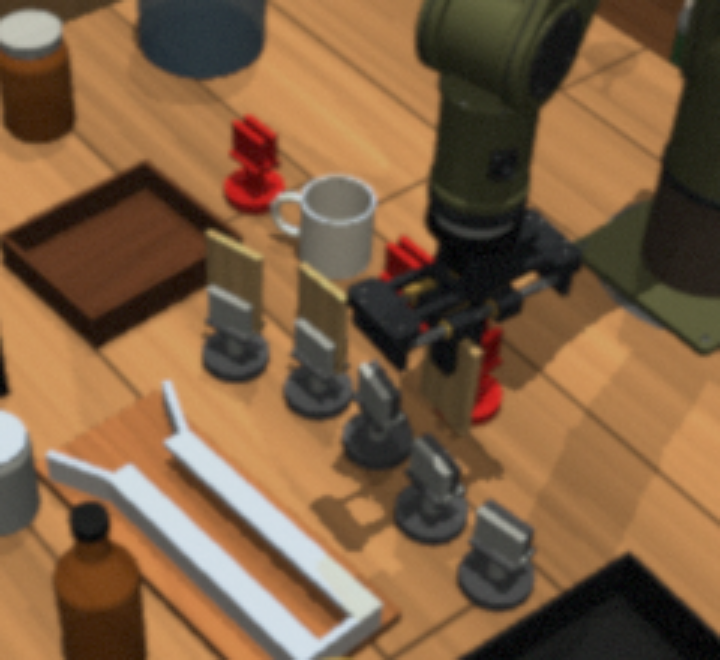

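The stand lets go: I hold the card and the stand stayed on the table, so its clip was weak. The card goes to the tray.

```bash
python3 -m creep '[{"hand":0,"slide":[0,0,-0.06],"turn":-8},{"hand":0,"slide":[0,0,0],"turn":0},{"hand":0,"slide":[0,0,0],"turn":0}]';  python3 -c "
from h import *
go([.464,-.373,.28],3.8)"
```

```text
clock: 5.38
tool_pos: [0.4677, 0.0968, 0.2767]
eef_rot: [0.999, 0.032, -0.001, 0.0]
contact_force: [-0.1, -0.9, -1.1]
opening: 0.089
pos [0.4677 0.0968 0.2767] yaw 3.7 q7 -0.21 F [-0.08 -0.86 -1.07] op 7.9 t 5.4
slide now-frame [-0.034   0.4686 -0.0033] turn -0.1
slide after turn [-0.0348  0.4686 -0.0033]
```

```bash
python3 -m creep '[{"hand":0,"slide":[-0.004,0.052,0],"turn":0},{"hand":0,"slide":[-0.004,0.052,0],"turn":0},{"hand":0,"slide":[-0.004,0.052,0],"turn":0},{"hand":0,"slide":[-0.004,0.052,0],"turn":0},{"hand":0,"slide":[-0.004,0.052,0],"turn":0}]';python3 -m creep '[{"hand":0,"slide":[-0.004,0.052,0],"turn":0},{"hand":0,"slide":[-0.004,0.052,0],"turn":0},{"hand":0,"slide":[-0.004,0.052,0],"turn":0},{"hand":0,"slide":[-0.004,0.052,0],"turn":0},{"hand":0,"slide":[0,0,0],"turn":0}]'; python3 -c "
from h import *
go([.464,-.373,.080],3.8)
s=snapshot('scene'); save(s,'s3',(150,60,390,280),3)"
```

```text
clock: 6.0
tool_pos: [0.4642, -0.1649, 0.2757]
eef_rot: [0.999, 0.033, -0.002, -0.001]
contact_force: [1.1, 0.3, -0.2]
opening: 0.084
clock: 6.62
tool_pos: [0.4603, -0.3769, 0.275]
eef_rot: [1.0, 0.029, -0.002, 0.0]
contact_force: [0.3, -0.3, 0.4]
opening: 0.093
pos [ 0.4603 -0.3769  0.275 ] yaw 3.28 q7 0.68 F [ 0.34 -0.29  0.39] op 8.1 t 6.6
slide now-frame [ 0.004  -0.0037  0.195 ] turn -0.5
slide after turn [ 0.004  -0.0036  0.195 ]
```

View pics/s3.png

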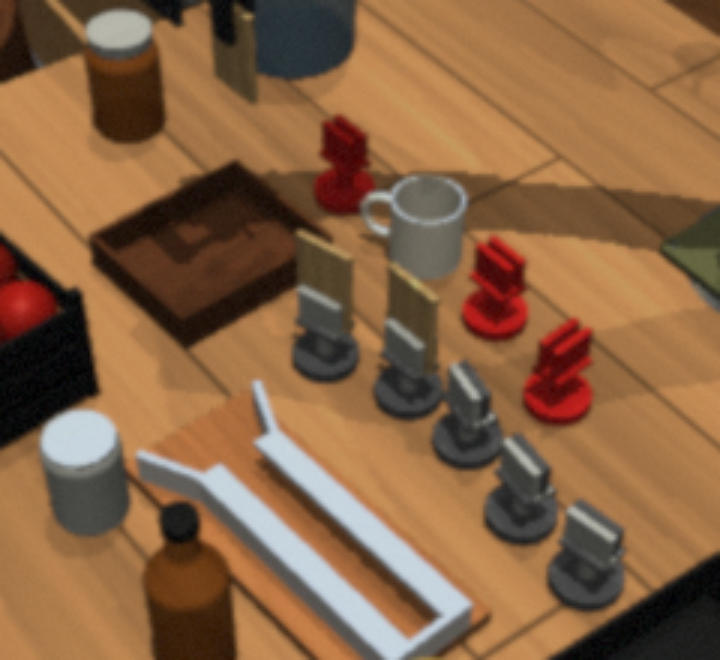

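```bash
python3 -m creep '[{"hand":0,"slide":[0.004,-0.004,0.05],"turn":0},{"hand":0,"slide":[0,0,0.05],"turn":0},{"hand":0,"slide":[0,0,0.05],"turn":0},{"hand":0,"slide":[0,0,0.03],"turn":0},{"hand":0,"slide":[0,0,0.007],"turn":0}]'; python3 -m creep '[{"hand":0,"slide":[0,0,0.007],"turn":0},{"hand":0,"slide":[0,0,0],"turn":0},{"hand":0,"slide":[0,0,0],"turn":0}]' ; python3 -c "
from h import *
go([.464,-.373,.080],3.8)"
```

```text
clock: 7.3
tool_pos: [0.4656, -0.3647, 0.0879]
eef_rot: [0.999, 0.034, -0.002, -0.003]
contact_force: [0.2, -0.6, -0.2]
opening: 0.089
clock: 7.68
tool_pos: [0.4674, -0.3684, 0.0847]
eef_rot: [0.999, 0.033, 0.001, 0.001]
contact_force: [0.4, -0.2, -0.7]
opening: 0.091
pos [ 0.4674 -0.3684  0.0847] yaw 3.74 q7 0.67 F [ 0.38 -0.25 -0.75] op 8.0 t 7.7
slide now-frame [-0.0037  0.0044  0.0047] turn -0.1
slide after turn [-0.0037  0.0044  0.0047]
```

```bash
python3 -m creep '[{"hand":0,"slide":[0,0,0.005],"turn":0},{"hand":0.02,"slide":[0,0,0],"turn":0},{"hand":0.03,"slide":[0,0,0],"turn":0},{"hand":0.06,"slide":[0.02,0,0],"turn":0},{"hand":0.06,"slide":[0.02,0,0],"turn":0}]'; python3 -m creep '[{"hand":0.06,"slide":[0.02,0,-0.01],"turn":0},{"hand":0.06,"slide":[0.02,0,-0.02],"turn":0},{"hand":0.06,"slide":[0.02,0,-0.03],"turn":0},{"hand":0.06,"slide":[0,0,-0.06],"turn":0},{"hand":0.06,"slide":[0,0,-0.06],"turn":0}]' ; python3 -c "
from h import *
go([.495,-.179,.28],17.5)
stands(('top',))
s=snapshot('scene'); save(s,'s4',(150,60,390,280),3)"
```

```text
clock: 8.3
tool_pos: [0.5071, -0.3656, 0.0788]
eef_rot: [0.999, 0.032, -0.0, 0.0]
contact_force: [-0.2, 0.5, 0.1]
opening: 0.516
clock: 8.93
tool_pos: [0.5665, -0.3612, 0.26]
eef_rot: [0.999, 0.033, -0.0, -0.0]
contact_force: [-0.1, -0.2, 0.1]
opening: 0.681
pos [ 0.5665 -0.3612  0.26  ] yaw 3.77 q7 0.59 F [-0.11 -0.18  0.1 ] op 60.0 t 8.9
slide now-frame [-0.0594 -0.1865 -0.02  ] turn -13.7
slide after turn [-0.0134 -0.1952 -0.02  ]
top net [ 0.315 -0.127] foot [ 0.317  -0.1246] 288 RED clip ([0.3176, -0.1241], np.float64(2.3), 221) card None 0.91
top net [0.457 0.003] foot [ 0.4521 -0.0049] 279  clip ([0.4546, -0.0064], np.float64(-11.1), 179) card None 0.9
top net [0.47  0.098] foot [0.4688 0.0952] 277  clip ([0.4722, 0.0945], np.float64(-3.3), 178) card None 0.89
top net [ 0.462 -0.096] foot [ 0.4577 -0.0915] 273  clip ([0.4598, -0.0913], np.float64(4.4), 144) card ([0.4587, -0.0906], np.float64(3.7), 142) 0.81
top net [ 0.492 -0.177] foot [ 0.4954 -0.1817] 293  clip ([0.4963, -0.1797], np.float64(17.5), 156) card ([0.4952, -0.1795], np.float64(16.7), 148) 0.66
top net [0.469 0.184] foot [0.4705 0.1876] 305  clip ([0.4733, 0.1872], np.float64(9.7), 172) card None 0.66
top net [ 0.338 -0.001] foot [0.3426 0.0036] 306 RED clip ([0.343, 0.0033], np.float64(-84.4), 184) card None 0.61
top net [0.808 0.039] foot [0.8081 0.0394] 9  clip ([0.7722, 0.039], np.float64(19.1), 61) card ([0.7872, 0.0434], np.float64(10.4), 596) 0.6
top net [ 0.319 -0.379] foot [ 0.3252 -0.3797] 357 RED clip ([0.3251, -0.3786], np.float64(3.1), 241) card None 0.55
```

View pics/s4.png

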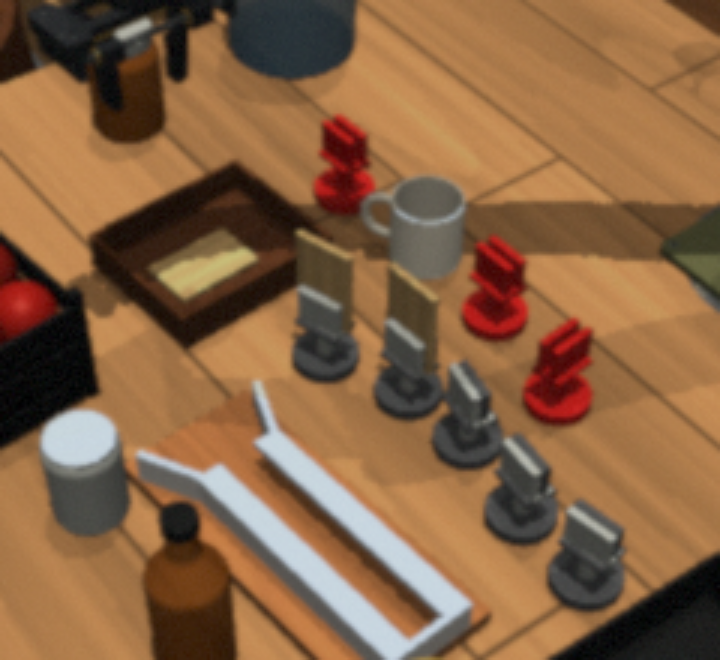

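The card lies flat in the tray and the stands are unmoved. Next is the stand at (.495,-.179).

```bash
python3 -m creep '[{"hand":0.04,"slide":[0,0,0],"turn":-7},{"hand":0.04,"slide":[0,0,0],"turn":-6.5},{"hand":0.04,"slide":[-0.003,-0.05,0],"turn":0},{"hand":0.04,"slide":[-0.003,-0.05,0],"turn":0},{"hand":0.04,"slide":[-0.003,-0.05,0],"turn":0}]'; python3 -m creep '[{"hand":0.04,"slide":[-0.003,-0.045,0],"turn":0},{"hand":0.04,"slide":[0,0,0],"turn":0},{"hand":0.04,"slide":[0,0,0],"turn":0}]' ; python3 -c "
from h import *
go([.495,-.179,.128],17.3)
"
```

```text
clock: 9.7
tool_pos: [0.512, -0.2191, 0.2573]
eef_rot: [0.989, 0.15, -0.001, -0.001]
contact_force: [0.9, 0.0, -0.4]
opening: 0.457
clock: 10.07
tool_pos: [0.4972, -0.1795, 0.2581]
eef_rot: [0.989, 0.15, -0.0, 0.0]
contact_force: [-0.4, -1.1, -0.5]
opening: 0.451
pos [ 0.4972 -0.1795  0.2581] yaw 17.22 q7 0.55 F [-0.43 -1.11 -0.45] op 39.8 t 10.1
slide now-frame [-0.0019 -0.0011  0.1301] turn -0.1
slide after turn [-0.0019 -0.0011  0.1301]
```

```bash
python3 -m creep '[{"hand":0.04,"slide":[-0.002,-0.001,0.04],"turn":0},{"hand":0.04,"slide":[0,0,0.04],"turn":0},{"hand":0.04,"slide":[0,0,0.04],"turn":0},{"hand":0.04,"slide":[0,0,0.01],"turn":0},{"hand":0.04,"slide":[0,0,0],"turn":0}]'; python3 -m creep '[{"hand":0,"slide":[0,0,0],"turn":0},{"hand":0,"slide":[0,0,0],"turn":0},{"hand":0,"slide":[0,0,0],"turn":0},{"hand":0,"slide":[0,0,0],"turn":0}]' 40;  python3 -m creep '[{"hand":0,"slide":[0,0,-0.01],"turn":0},{"hand":0,"slide":[0,0,-0.02],"turn":0},{"hand":0,"slide":[0,0,-0.03],"turn":0},{"hand":0,"slide":[0,0,-0.03],"turn":0},{"hand":0,"slide":[0,0,0],"turn":0}]'; python3 -c "
from h import *
go([.495,-.179,.128],17.3)
s=snapshot('scene'); save(s,'s5',(150,60,390,280),3)"
```

```text
clock: 10.7
tool_pos: [0.4952, -0.1794, 0.1285]
eef_rot: [0.989, 0.149, -0.0, 0.0]
contact_force: [0.1, 0.8, -0.5]
opening: 0.456
clock: 11.2
tool_pos: [0.495, -0.1785, 0.129]
eef_rot: [0.989, 0.15, 0.0, 0.0]
contact_force: [-1.6, 0.7, 2.9]
opening: 0.087
clock: 11.82
tool_pos: [0.4966, -0.1789, 0.2208]
eef_rot: [0.989, 0.15, 0.002, 0.001]
contact_force: [1.4, -0.7, -3.5]
opening: 0.084
pos [ 0.4966 -0.1789  0.2208] yaw 17.24 q7 0.54 F [ 1.39 -0.75 -3.53] op 7.4 t 11.8
slide now-frame [-0.0015 -0.0003  0.0928] turn -0.1
slide after turn [-0.0015 -0.0003  0.0928]
```

View pics/s5.png

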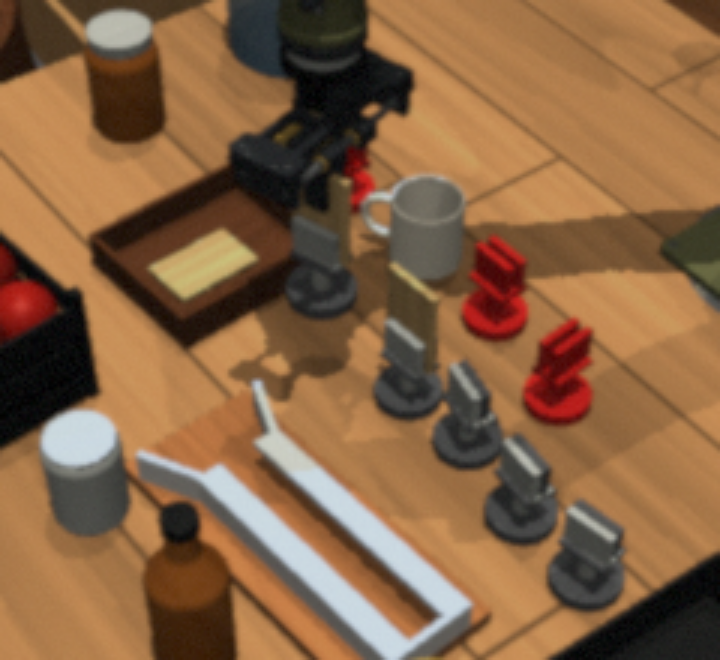

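This clip is good: the stand hangs from its card. I'm taking it to the rail mouth.

```bash
python3 -m creep '[{"hand":0,"slide":[0,0,-0.01],"turn":3},{"hand":0,"slide":[0,0,0],"turn":5},{"hand":0,"slide":[0,0,0],"turn":4},{"hand":0,"slide":[0,0,0],"turn":1},{"hand":0,"slide":[0,0,0],"turn":0}]'; python3 -c "
from h import *
go([.665,-.1245,.23],4.35)
s=snapshot('scene');P=cloud(s)
q=P.reshape(-1,3); q=q[(abs(q[:,0]-.655)<.12)&(q[:,1]>-.2)&(q[:,1]<.2)]
m=q[abs(q[:,2]-.054)<.004]; m=m[(m[:,1]>-.07)&(m[:,1]<.18)]
for y in np.arange(-.07,.18,.04):
        k=m[abs(m[:,1]-y)<.01]; 
        if len(k): 
            xs=np.sort(k[:,0]); g=np.argmax(np.diff(xs)); print(round(y,2),xs[0].round(4),xs[g].round(4),xs[g+1].round(4),xs[-1].round(4))
"
```

```text
clock: 12.5
tool_pos: [0.4949, -0.1783, 0.2283]
eef_rot: [0.999, 0.037, -0.001, -0.0]
contact_force: [0.3, -0.4, -2.5]
opening: 0.088
pos [ 0.4949 -0.1783  0.2283] yaw 4.27 q7 0.38 F [ 0.27 -0.42 -2.51] op 7.8 t 12.5
slide now-frame [ 0.1736 -0.041  -0.0017] turn -0.1
slide after turn [ 0.1737 -0.0408 -0.0017]
-0.07 0.6103 0.6383 0.6784 0.7052
-0.03 0.6105 0.6394 0.6765 0.7048
0.01 0.6068 0.6352 0.6727 0.701
0.05 0.6033 0.6322 0.6711 0.6985
0.09 0.6009 0.6297 0.667 0.6963
0.13 0.5982 0.6266 0.6628 0.693
0.17 0.5964 0.6236 0.6265 0.6891
```

```bash
python3 -m creep '[{"hand":0,"slide":[0.02,-0.005,0],"turn":0},{"hand":0,"slide":[0.04,-0.01,0],"turn":0},{"hand":0,"slide":[0.05,-0.012,0],"turn":0},{"hand":0,"slide":[0.045,-0.01,0],"turn":0},{"hand":0,"slide":[0.018,-0.004,0],"turn":0}]'; python3 -m creep '[{"hand":0,"slide":[0,0,0.03],"turn":0},{"hand":0,"slide":[0,0,0.02],"turn":0},{"hand":0,"slide":[0,0,0],"turn":0}]'; python3 -c "
from h import *
go([.664,-.1245,.150],4.35)
s=snapshot('scene'); save(s,'s6',(150,60,390,280),3)"
```

```text
clock: 13.18
tool_pos: [0.6671, -0.1225, 0.228]
eef_rot: [0.999, 0.039, 0.001, -0.001]
contact_force: [0.3, -0.8, -3.4]
opening: 0.086
clock: 13.55
tool_pos: [0.6629, -0.1245, 0.1765]
eef_rot: [0.999, 0.037, -0.003, -0.001]
contact_force: [-0.4, -0.0, -2.8]
opening: 0.087
pos [ 0.6629 -0.1245  0.1765] yaw 4.26 q7 0.25 F [-0.38 -0.   -2.77] op 7.6 t 13.6
slide now-frame [0.0011 0.0001 0.0265] turn -0.1
slide after turn [0.0011 0.0001 0.0265]
```

View pics/s6.png

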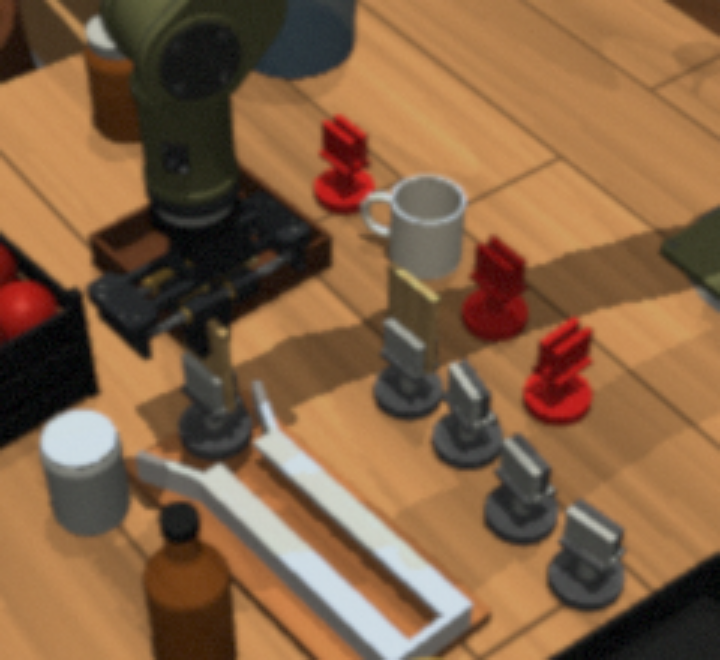

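```bash
python3 -m creep '[{"hand":0,"slide":[0.001,0,0.012],"turn":0},{"hand":0,"slide":[0,0,0.008],"turn":0},{"hand":0,"slide":[0,0,0.003],"turn":0},{"hand":0,"slide":[0,0,0.001],"turn":0},{"hand":0,"slide":[0,0,0],"turn":0}]'; python3 -m creep '[{"hand":0,"slide":[0,0,0.002],"turn":0},{"hand":0,"slide":[0,0,0],"turn":0}]'; python3 -c "
from h import *
go([.664,-.1245,.150],4.35)
s=snapshot('scene'); save(s,'s7',(170,160,290,270),6)"
```

```text
clock: 14.22
tool_pos: [0.6658, -0.1248, 0.1549]
eef_rot: [0.999, 0.037, 0.0, 0.0]
contact_force: [0.0, -1.2, -3.2]
opening: 0.087
clock: 14.48
tool_pos: [0.6656, -0.1247, 0.1526]
eef_rot: [0.999, 0.037, -0.0, -0.0]
contact_force: [-0.3, -0.1, -3.0]
opening: 0.084
pos [ 0.6656 -0.1247  0.1526] yaw 4.25 q7 0.25 F [-0.27 -0.06 -2.98] op 7.4 t 14.5
slide now-frame [-0.0016 -0.0003  0.0026] turn -0.1
slide after turn [-0.0016 -0.0003  0.0026]
```

View pics/s7.png

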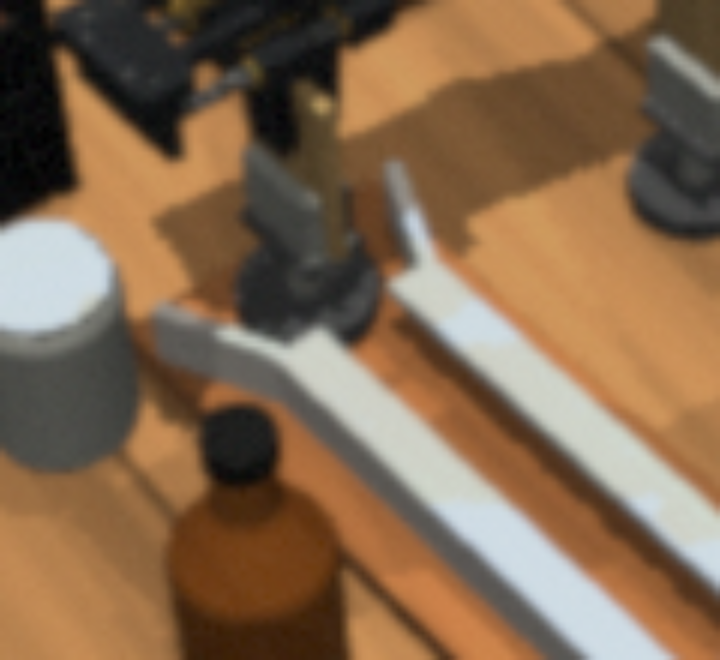

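```bash
python3 -m creep '[{"hand":0,"slide":[-0.001,0,0.002],"turn":0},{"hand":0,"slide":[0,0,0],"turn":0}]'; python3 -m creep '[{"hand":0,"slide":[0,0,0.002],"turn":0},{"hand":0,"slide":[0,0,0],"turn":0}]'; python3 -c "
from h import *
go([.664,-.1245,.150],4.35)"
```

```text
clock: 14.78
tool_pos: [0.6644, -0.1248, 0.1505]
eef_rot: [0.999, 0.037, -0.0, -0.0]
contact_force: [-0.4, 0.9, -2.8]
opening: 0.087
clock: 15.02
tool_pos: [0.6648, -0.1249, 0.1491]
eef_rot: [0.999, 0.037, 0.0, 0.0]
contact_force: [-1.1, 0.1, -0.6]
opening: 0.09
pos [ 0.6648 -0.1249  0.1491] yaw 4.25 q7 0.25 F [-1.1   0.15 -0.57] op 7.9 t 15.0
slide now-frame [-0.0008 -0.0004 -0.0009] turn -0.1
slide after turn [-0.0008 -0.0004 -0.0009]
```

```bash
python3 -m creep '[{"hand":0,"slide":[-0.001,-0.01,0],"turn":0},{"hand":0,"slide":[0,-0.012,0],"turn":0},{"hand":0,"slide":[0,-0.012,0],"turn":0},{"hand":0,"slide":[0,-0.012,0],"turn":0},{"hand":0,"slide":[0,0,0],"turn":0}]'; python3 -c "
from h import *
go([.6585,-.06,.150],4.35)
s=snapshot('scene'); save(s,'s8',(170,160,290,270),6)"
```

```text
clock: 15.65
tool_pos: [0.6611, -0.0787, 0.1507]
eef_rot: [0.999, 0.038, 0.001, 0.001]
contact_force: [-0.8, -2.1, 9.2]
opening: 0.088
pos [ 0.6611 -0.0787  0.1507] yaw 4.32 q7 0.19 F [-0.85 -2.15  9.21] op 7.7 t 15.7
slide now-frame [-0.0012 -0.0188  0.0007] turn -0.0
slide after turn [-0.0011 -0.0188  0.0007]
```

View pics/s8.png

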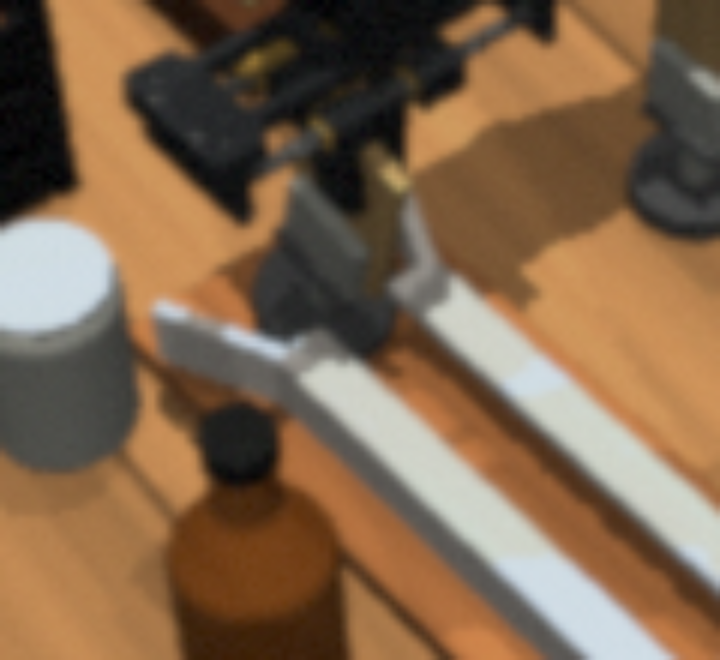

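```bash
python3 -c "
from h import *
s=snapshot('wrist'); save(s,'w2')
s=snapshot('scene'); P=cloud(s)
q=P[(abs(P[...,0]-.66)<.06)&(P[...,1]>-.18)&(P[...,1]<-.03)&(P[...,2]>.028)&(P[...,2]<.125)]
for z in np.arange(.03,.125,.01):
    k=q[abs(q[:,2]-z)<.005]; print(round(z,3),len(k),np.percentile(k[:,0],[5,95]).round(3),np.percentile(k[:,1],[5,95]).round(3))
"
```

```text
0.03 82 [0.641 0.717] [-0.117 -0.041]
0.04 181 [0.637 0.714] [-0.123 -0.045]
0.05 446 [0.612 0.709] [-0.13  -0.033]
0.06 40 [0.613 0.712] [-0.107 -0.035]
0.07 10 [0.643 0.677] [-0.098 -0.077]
0.08 52 [0.659 0.68 ] [-0.117 -0.07 ]
0.09 44 [0.66  0.678] [-0.121 -0.065]
0.1 37 [0.659 0.675] [-0.114 -0.063]
0.11 54 [0.659 0.675] [-0.112 -0.061]
0.12 60 [0.659 0.675] [-0.113 -0.059]
```

View pics/w2.png

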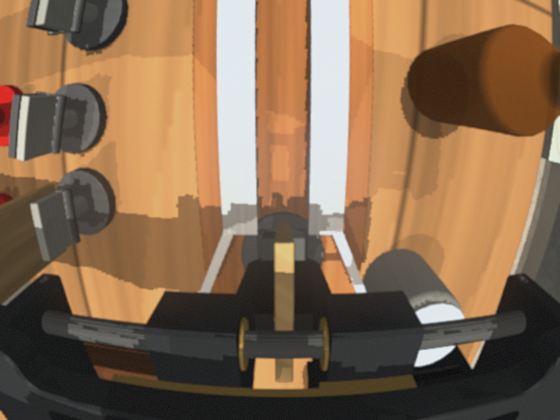

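The stand leaned forward and dragged: its clip centre lags the TCP by about 12 mm. I'll ease back to right it, unload it slightly, and slide it hovering just above the base.

```bash
python3 -m creep '[{"hand":0,"slide":[0,0.006,0],"turn":0},{"hand":0,"slide":[0,0.006,0],"turn":0},{"hand":0,"slide":[0,0.006,0],"turn":0},{"hand":0,"slide":[0,0.004,0],"turn":0},{"hand":0,"slide":[0,0,0],"turn":0}]'; cat >> h.py <<'E'
def lean(c,name,x=.04,crop=None):
    s=snapshot('scene'); P=cloud(s)
    if crop: save(s,name,crop,6)
    q=P[(abs(P[...,0]-c[0])<.03)&(abs(P[...,1]-c[1])<.07)&(P[...,2]>.06)&(P[...,2]<.17)]
    for z in np.arange(.075,.165,.01):
        k=q[abs(q[:,2]-z)<.005]
        if len(k)>4: print(round(z,3),len(k),np.percentile(k[:,0],[5,95]).round(3),np.percentile(k[:,1],[5,95]).round(3),np.percentile(k[:,1],[5,95]).mean().round(3))
E
python3 -c "
from h import *
go([.6585,-.06,.150],4.35)
lean((.66,-.1),'s9',crop=(170,160,290,270))"
```

```text
clock: 16.42
tool_pos: [0.6624, -0.0983, 0.15]
eef_rot: [0.999, 0.038, 0.001, -0.002]
contact_force: [-1.6, 1.2, 5.8]
opening: 0.092
pos [ 0.6624 -0.0983  0.15  ] yaw 4.31 q7 0.22 F [-1.6   1.17  5.82] op 8.1 t 16.4
slide now-frame [-0.001  -0.0385 -0.    ] turn -0.0
slide after turn [-0.001  -0.0385 -0.    ]
0.075 47 [0.646 0.679] [-0.125 -0.081] -0.103
0.085 46 [0.661 0.68 ] [-0.127 -0.078] -0.103
0.095 43 [0.65  0.676] [-0.126 -0.076] -0.101
0.105 36 [0.66  0.676] [-0.124 -0.074] -0.099
0.115 82 [0.661 0.676] [-0.125 -0.074] -0.1
0.125 25 [0.658 0.67 ] [-0.132 -0.072] -0.102
0.135 17 [0.659 0.669] [-0.13  -0.069] -0.099
0.145 31 [0.657 0.679] [-0.1   -0.068] -0.084
0.155 39 [0.655 0.679] [-0.095 -0.069] -0.082
```

View pics/s9.png

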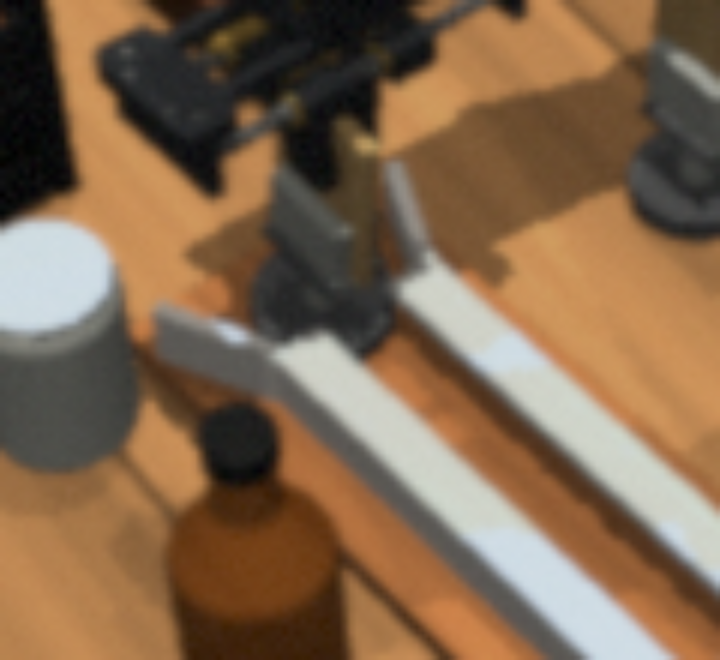

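```bash
python3 -m creep '[{"hand":0,"slide":[0,0.004,0],"turn":0},{"hand":0,"slide":[0,0,-0.003],"turn":0},{"hand":0,"slide":[0,0,0],"turn":0}]' 55; python3 -c "
from h import *
go([.6605,-.08,.150],4.35)
lean((.66,-.1),'s9')"
```

```text
clock: 16.85
tool_pos: [0.662, -0.1045, 0.1515]
eef_rot: [0.999, 0.037, -0.0, 0.0]
contact_force: [-0.2, 0.4, -2.0]
opening: 0.085
pos [ 0.662  -0.1045  0.1515] yaw 4.27 q7 0.22 F [-0.18  0.42 -1.96] op 7.5 t 16.9
slide now-frame [ 0.0004 -0.0246  0.0015] turn -0.1
slide after turn [ 0.0004 -0.0246  0.0015]
0.075 44 [0.648 0.68 ] [-0.133 -0.088] -0.111
0.085 46 [0.658 0.681] [-0.133 -0.084] -0.108
0.095 38 [0.656 0.675] [-0.131 -0.083] -0.107
0.105 45 [0.657 0.676] [-0.132 -0.081] -0.106
0.115 75 [0.66  0.675] [-0.132 -0.081] -0.106
0.125 35 [0.66  0.671] [-0.138 -0.079] -0.108
0.135 15 [0.66  0.666] [-0.11  -0.077] -0.093
0.145 25 [0.655 0.678] [-0.102 -0.075] -0.088
0.155 38 [0.656 0.68 ] [-0.105 -0.074] -0.09
```

```bash
python3 -m creep '[{"hand":0,"slide":[0,0,-0.0025],"turn":0},{"hand":0,"slide":[0,-0.01,0],"turn":0},{"hand":0,"slide":[0,-0.015,0],"turn":0},{"hand":0,"slide":[0,-0.015,0],"turn":0},{"hand":0,"slide":[0,0,0],"turn":0}]' 55; python3 -c "
from h import *
go([.6573,-.04,.153],4.35)
lean((.66,-.07),'s10',crop=(170,160,290,270))"
```

```text
clock: 17.52
tool_pos: [0.6592, -0.0615, 0.1541]
eef_rot: [0.999, 0.039, -0.0, -0.001]
contact_force: [0.1, 0.3, -3.1]
opening: 0.087
pos [ 0.6592 -0.0615  0.1541] yaw 4.47 q7 0.17 F [ 0.06  0.32 -3.15] op 7.6 t 17.5
slide now-frame [-0.0002 -0.0216  0.0011] turn 0.1
slide after turn [-0.0003 -0.0216  0.0011]
0.075 23 [0.642 0.677] [-0.092 -0.048] -0.07
0.085 59 [0.656 0.677] [-0.092 -0.041] -0.067
0.095 48 [0.648 0.673] [-0.089 -0.04 ] -0.065
0.105 39 [0.654 0.673] [-0.088 -0.037] -0.063
0.115 68 [0.658 0.673] [-0.091 -0.037] -0.064
0.125 59 [0.657 0.672] [-0.094 -0.037] -0.065
0.135 14 [0.657 0.664] [-0.094 -0.034] -0.064
0.145 31 [0.653 0.673] [-0.076 -0.031] -0.054
0.155 34 [0.653 0.677] [-0.062 -0.033] -0.047
```

View pics/s10.png

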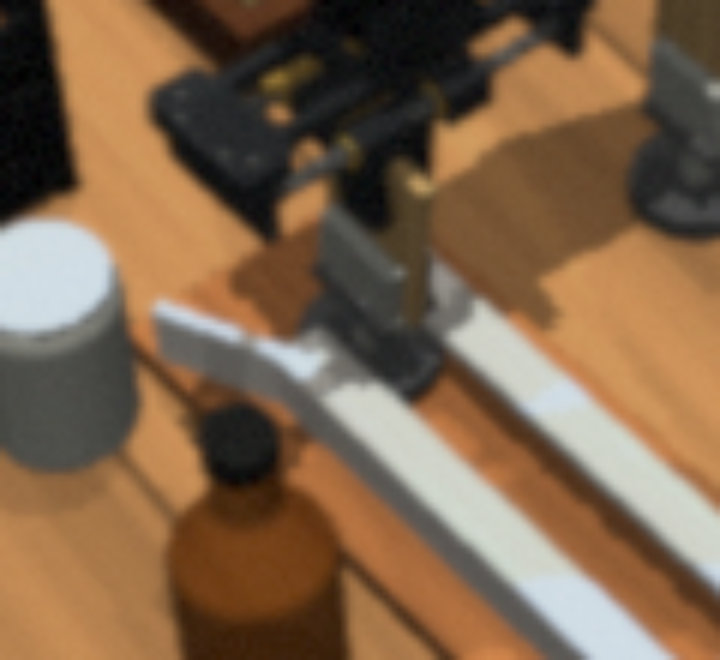

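```bash
python3 -c "
from h import *
s=snapshot('scene'); P=cloud(s); np.set_printoptions(suppress=True)
for v in range(210,232,2):
    print(v,[tuple(np.round(P[v,u],3)) for u in range(220,250,4)])
"
```

```text
210 [(np.float64(0.676), np.float64(-0.109), np.float64(0.046)), (np.float64(0.667), np.float64(-0.103), np.float64(0.045)), (np.float64(0.672), np.float64(-0.071), np.float64(0.079)), (np.float64(0.67), np.float64(-0.053), np.float64(0.094)), (np.float64(0.661), np.float64(-0.048), np.float64(0.093)), (np.float64(0.647), np.float64(-0.05), np.float64(0.081)), (np.float64(0.624), np.float64(-0.066), np.float64(0.051)), (np.float64(0.616), np.float64(-0.057), np.float64(0.054))]
212 [(np.float64(0.68), np.float64(-0.103), np.float64(0.045)), (np.float64(0.669), np.float64(-0.099), np.float64(0.042)), (np.float64(0.677), np.float64(-0.065), np.float64(0.08)), (np.float64(0.669), np.float64(-0.056), np.float64(0.083)), (np.float64(0.661), np.float64(-0.049), np.float64(0.084)), (np.float64(0.636), np.float64(-0.067), np.float64(0.049)), (np.float64(0.628), np.float64(-0.06), np.float64(0.05)), (np.float64(0.618), np.float64(-0.054), np.float64(0.049))]
214 [(np.float64(0.685), np.float64(-0.094), np.float64(0.049)), (np.float64(0.674), np.float64(-0.092), np.float64(0.043)), (np.float64
[... 3509 characters left out ...]
 np.float64(-0.024), np.float64(0.054)), (np.float64(0.657), np.float64(-0.04), np.float64(0.02)), (np.float64(0.646), np.float64(-0.036), np.float64(0.017)), (np.float64(0.638), np.float64(-0.029), np.float64(0.018))]
230 [(np.float64(0.707), np.float64(-0.064), np.float64(0.025)), (np.float64(0.705), np.float64(-0.045), np.float64(0.042)), (np.float64(0.7), np.float64(-0.033), np.float64(0.05)), (np.float64(0.692), np.float64(-0.025), np.float64(0.052)), (np.float64(0.684), np.float64(-0.018), np.float64(0.054)), (np.float64(0.659), np.float64(-0.037), np.float64(0.015)), (np.float64(0.651), np.float64(-0.029), np.float64(0.018)), (np.float64(0.642), np.float64(-0.022), np.float64(0.019))]
```

Measured: the foot's top is at z≈.040 and the lip tops are at .053, so the foot is under the lips and running free. I'll go on.

```bash
python3 -m creep '[{"hand":0,"slide":[0,-0.015,0],"turn":0},{"hand":0,"slide":[0,-0.015,0],"turn":0},{"hand":0,"slide":[0,-0.015,0],"turn":0},{"hand":0,"slide":[0,-0.015,0],"turn":0},{"hand":0,"slide":[0,0,0],"turn":0}]' 55; python3 -c "
from h import *
go([.6503,.053,.1525],4.35)
lean((.655,.00),'s11',crop=(190,160,310,270))"
```

```text
clock: 18.25
tool_pos: [0.6547, -0.0136, 0.1543]
eef_rot: [0.999, 0.035, 0.0, 0.006]
contact_force: [0.8, -12.6, -4.5]
opening: 0.083
pos [ 0.6547 -0.0136  0.1543] yaw 4.0 q7 0.09 F [  0.78 -12.6   -4.48] op 7.3 t 18.2
slide now-frame [ 0.0002 -0.0668  0.0018] turn -0.3
slide after turn [ 0.0007 -0.0668  0.0018]
0.075 25 [0.655 0.675] [-0.061 -0.019] -0.04
0.085 45 [0.653 0.675] [-0.066  0.001] -0.033
0.095 49 [0.655 0.671] [-0.063  0.002] -0.031
0.105 50 [0.653 0.67 ] [-0.058  0.004] -0.027
0.115 69 [0.654 0.669] [-0.056  0.006] -0.025
0.125 33 [0.653 0.66 ] [-0.051  0.008] -0.022
0.135 19 [0.65 0.66] [-0.042  0.011] -0.015
0.145 24 [0.65 0.67] [-0.041  0.012] -0.014
0.155 36 [0.651 0.672] [-0.015  0.015] -0.0
```

View pics/s11.png

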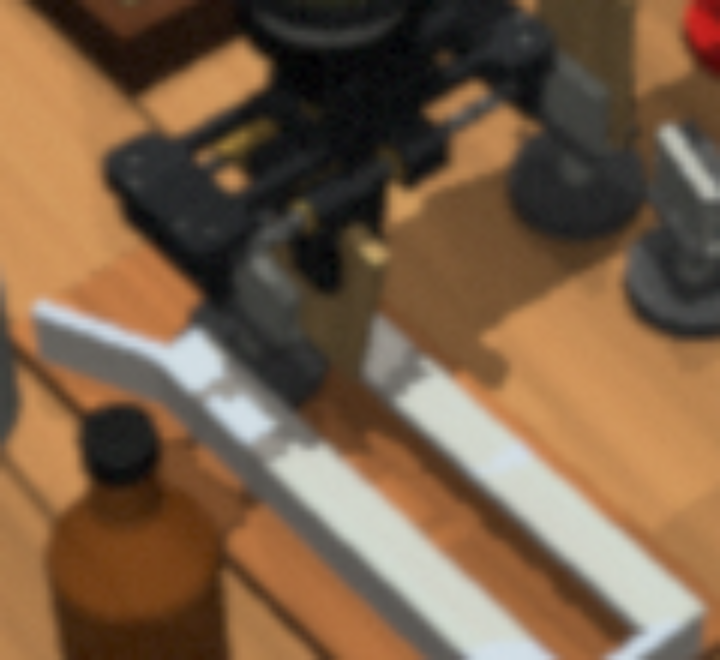

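It jammed: the lean lifted the rear of the foot against the lips. I'll back off, press it flat and upright, and let go. Then I'll push it in low with closed fingers, which doesn't tip it.

```bash
python3 -m creep '[{"hand":0,"slide":[0,0.01,0.001],"turn":0},{"hand":0,"slide":[0,0.01,0.001],"turn":0},{"hand":0,"slide":[0,0.01,0.001],"turn":0},{"hand":0,"slide":[0,0.007,0.001],"turn":0},{"hand":0,"slide":[0,0,0],"turn":0}]' 55; python3 -c "
from h import *
go([.6503,.053,.1525],4.35)
lean((.655,-.03),'s12',crop=(190,160,310,270))"
```

```text
clock: 18.92
tool_pos: [0.6579, -0.0388, 0.1514]
eef_rot: [0.999, 0.038, 0.001, -0.002]
contact_force: [-3.3, 5.5, 7.7]
opening: 0.085
pos [ 0.6579 -0.0388  0.1514] yaw 4.3 q7 0.14 F [-3.27  5.48  7.71] op 7.5 t 18.9
slide now-frame [-0.0007 -0.0921 -0.0011] turn -0.0
slide after turn [-0.0006 -0.0921 -0.0011]
0.075 51 [0.66  0.678] [-0.096 -0.052] -0.074
0.085 48 [0.657 0.674] [-0.094 -0.022] -0.058
0.095 58 [0.657 0.674] [-0.094 -0.02 ] -0.057
0.105 58 [0.655 0.672] [-0.091 -0.016] -0.054
0.115 69 [0.657 0.673] [-0.085 -0.017] -0.051
0.125 23 [0.655 0.664] [-0.073 -0.015] -0.044
0.135 18 [0.651 0.663] [-0.067 -0.012] -0.04
0.145 26 [0.654 0.674] [-0.038 -0.011] -0.024
0.155 38 [0.653 0.675] [-0.039 -0.008] -0.024
```

View pics/s12.png

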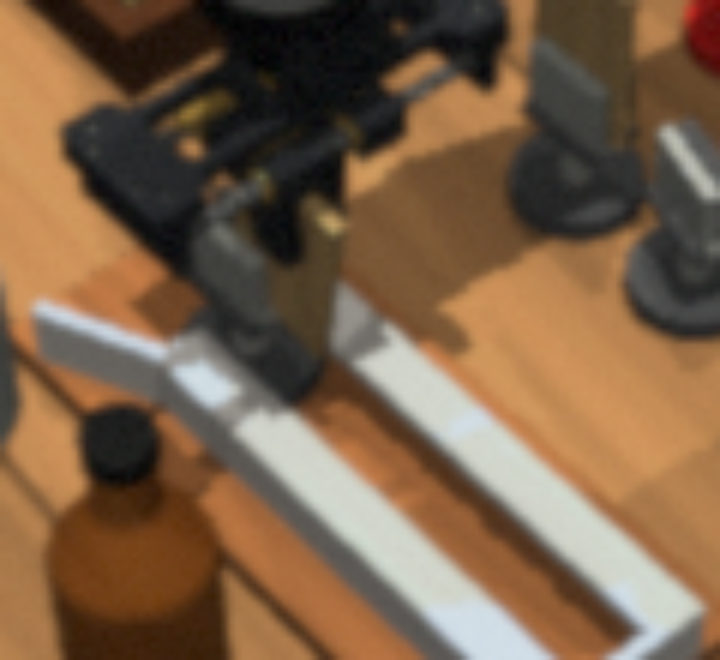

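```bash
python3 -m creep '[{"hand":0,"slide":[0,0,-0.0015],"turn":0},{"hand":0.015,"slide":[0,0,0],"turn":0},{"hand":0.03,"slide":[0,0,0],"turn":0},{"hand":0.03,"slide":[0,0,0],"turn":0}]' 30; python3 -m creep '[{"hand":0.03,"slide":[0,0,-0.04],"turn":0},{"hand":0.03,"slide":[0,0,-0.04],"turn":0},{"hand":0.03,"slide":[0,0.05,-0.03],"turn":0},{"hand":0.03,"slide":[0,0.06,0],"turn":0},{"hand":0.03,"slide":[0,0,0],"turn":0}]'; python3 -c "
from h import *
go([.6503,.053,.1525],4.35)
lean((.655,-.06),'s13',crop=(190,160,310,270))
s=snapshot('top'); save(s,'t13',(230,90,370,190),5)"
```

```text
clock: 19.48
tool_pos: [0.6577, -0.0426, 0.1516]
eef_rot: [0.999, 0.037, 0.0, 0.0]
contact_force: [0.0, 0.6, -0.4]
opening: 0.338
clock: 20.1
tool_pos: [0.6646, -0.1606, 0.2622]
eef_rot: [0.999, 0.032, 0.0, 0.003]
contact_force: [-1.2, 0.2, -0.5]
opening: 0.336
pos [ 0.6646 -0.1606  0.2622] yaw 3.66 q7 0.29 F [-1.18  0.17 -0.47] op 29.6 t 20.1
slide now-frame [-0.0006 -0.2141  0.1097] turn -0.7
slide after turn [ 0.002  -0.214   0.1097]
0.075 67 [0.658 0.678] [-0.1   -0.031] -0.066
0.085 56 [0.656 0.673] [-0.097 -0.02 ] -0.058
0.095 58 [0.656 0.674] [-0.101 -0.019] -0.06
0.105 68 [0.656 0.673] [-0.099 -0.018] -0.058
0.115 97 [0.652 0.672] [-0.1   -0.017] -0.058
0.125 40 [0.655 0.662] [-0.073 -0.012] -0.042
0.135 38 [0.653 0.662] [-0.069 -0.011] -0.04
0.145 45 [0.655 0.663] [-0.07  -0.008] -0.039
0.155 43 [0.653 0.662] [-0.068 -0.006] -0.037
```

View pics/s13.png

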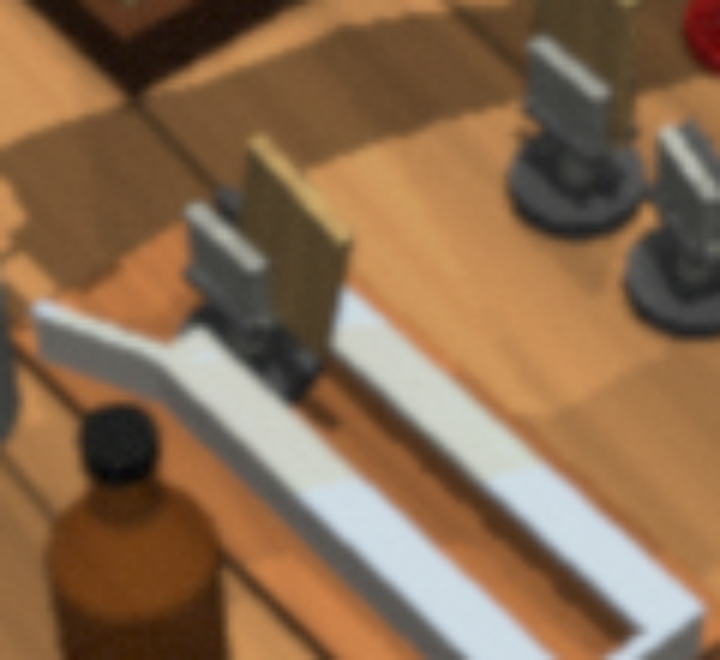

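View pics/t13.png

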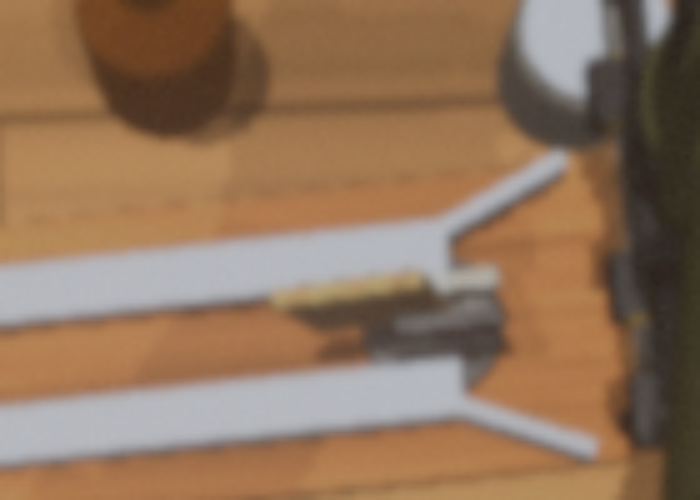

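```bash
python3 -c "
from h import *
for n in ['top','scene']:
    s=snapshot(n); P=cloud(s); im=s['frame'].astype(int)
    m=(abs(P[...,0]-.66)<.035)&(P[...,1]>-.13)&(P[...,1]<.02)
    d=np.array([-.0759,.9971])
    t=(P[...,:2]-[.652,.043])@d
    for z in np.arange(.075,.19,.01):
        k=t[m&(abs(P[...,2]-z)<.005)]; kx=P[...,0][m&(abs(P[...,2]-z)<.005)]
        if len(k)>3: print(n,round(z,3),len(k),'t',np.round([k.min(),np.percentile(k,3),np.percentile(k,97),k.max()],3),'x',np.percentile(kx,[3,97]).round(3))
    f=P[(abs(t+.12)<.05)&(abs(P[...,0]-.66)<.045)&(P[...,2]>.03)&(P[...,2]<.0435)]
    if len(f): print('foot',len(f),f.min(0).round(3),f.max(0).round(3),np.median(f[:,2]))
"

```

```text
top 0.075 61 t [-0.149 -0.149 -0.101 -0.101] x [0.642 0.666]
top 0.085 29 t [-0.15  -0.145 -0.077 -0.075] x [0.644 0.666]
top 0.095 32 t [-0.15  -0.148 -0.068 -0.065] x [0.646 0.666]
top 0.105 30 t [-0.149 -0.147 -0.072 -0.07 ] x [0.647 0.667]
top 0.115 170 t [-0.151 -0.149 -0.081 -0.061] x [0.648 0.674]
top 0.125 19 t [-0.124 -0.122 -0.063 -0.061] x [0.652 0.657]
top 0.135 20 t [-0.121 -0.121 -0.061 -0.058] x [0.652 0.661]
top 0.145 27 t [-0.118 -0.118 -0.058 -0.056] x [0.652 0.661]
top 0.155 17 t [-0.115 -0.113 -0.055 -0.054] x [0.652 0.656]
top 0.165 28 t [-0.115 -0.115 -0.051 -0.05 ] x [0.651 0.661]
top 0.175 81 t [-0.112 -0.11  -0.049 -0.048] x [0.652 0.66 ]
top 0.185 56 t [-0.111 -0.109 -0.077 -0.063] x [0.655 0.663]
foot 124 [ 0.615 -0.116  0.03 ] [ 0.704 -0.048  0.041] 0.036219416790488346
scene 0.075 65 t [-0.149 -0.147 -0.068 -0.065] x [0.657 0.678]
scene 0.085 55 t [-0.149 -0.144 -0.065 -0.062] x [0.655 0.674]
scene 0.095 60 t [-0.149 -0.147 -0.061 -0.06 ] x [0.655 0.673]
scene 0.105 72 t [-0.149 -0.146 -0.061 -0.06 ] x [0.654 0.673]
scene 0.115 89 t [-0.148 -0.145 -0.058 -0.055] x [0.65  0.673]
scene 0.125 45 t [-0.122 -0.116 -0.055 -0.054] x [0.655 0.662]
scene 0.135 40 t [-0.116 -0.115 -0.052 -0.051] x [0.65  0.663]
scene 0.145 40 t [-0.118 -0.115 -0.052 -0.05 ] x [0.654 0.662]
scene 0.155 47 t [-0.115 -0.111 -0.049 -0.049] x [0.652 0.663]
scene 0.165 43 t [-0.109 -0.107 -0.047 -0.045] x [0.649 0.663]
scene 0.175 65 t [-0.108 -0.103 -0.05  -0.046] x [0.651 0.662]
scene 0.185 24 t [-0.107 -0.107 -0.077 -0.071] x [0.654 0.663]
foot 170 [ 0.64  -0.113  0.03 ] [ 0.705 -0.024  0.043] 0.03425100925581648
```

The stand stands upright under the lips, but its card slid about 27 mm forward in the clip and turned about 10°. The plan is to lift it out by the card, turn it half round, and set it at the mouth again. I'll then push it in low on the card's rear edge, and at the closed end that same push re-centres the card.

```bash
python3 -m creep '[{"hand":0.03,"slide":[0,0,0],"turn":-0.7},{"hand":0.03,"slide":[0,-0.048,0],"turn":0},{"hand":0.03,"slide":[0,-0.048,0],"turn":0},{"hand":0.03,"slide":[0,0,0],"turn":0},{"hand":0.03,"slide":[0,0,0],"turn":0}]'; python3 -c "
from h import *
go([.6572,-.064,.145],4.35)"

```

```text
clock: 20.92
tool_pos: [0.6574, -0.0562, 0.2618]
eef_rot: [0.999, 0.044, 0.0, 0.0]
contact_force: [0.2, -1.1, 0.3]
opening: 0.338
pos [ 0.6574 -0.0562  0.2618] yaw 5.02 q7 0.16 F [ 0.24 -1.11  0.3 ] op 29.8 t 20.9
slide now-frame [-0.0009  0.0078  0.1168] turn 0.7
slide after turn [-0.0008  0.0078  0.1168]
```

```bash
python3 -m creep '[{"hand":0.03,"slide":[-0.001,0.008,0.04],"turn":0.7},{"hand":0.03,"slide":[0,0,0.04],"turn":0},{"hand":0.03,"slide":[0,0,0.036],"turn":0},{"hand":0.03,"slide":[0,0,0],"turn":0}]'; python3 -m creep '[{"hand":0,"slide":[0,0,0],"turn":0},{"hand":0,"slide":[0,0,0],"turn":0},{"hand":0,"slide":[0,0,0],"turn":0},{"hand":0,"slide":[0,0,0],"turn":0}]' 55; python3 -m creep '[{"hand":0,"slide":[0,0,-0.002],"turn":0},{"hand":0,"slide":[0,0.01,0],"turn":0},{"hand":0,"slide":[0,0.012,0],"turn":0},{"hand":0,"slide":[0,0.012,0],"turn":0},{"hand":0,"slide":[0,0,0],"turn":0}]'; python3 -c "
from h import *
go([.6572,-.064,.145],4.35)
lean((.655,-.1),'s14',crop=(170,160,290,270))"

```

```text
clock: 21.42
tool_pos: [0.6549, -0.066, 0.1431]
eef_rot: [0.999, 0.036, -0.003, 0.0]
contact_force: [0.3, -0.2, 0.4]
opening: 0.339
clock: 21.92
tool_pos: [0.6586, -0.0645, 0.1474]
eef_rot: [0.999, 0.037, 0.002, 0.0]
contact_force: [1.6, -0.0, 5.4]
opening: 0.085
clock: 22.55
tool_pos: [0.66, -0.0921, 0.1501]
eef_rot: [0.999, 0.038, 0.0, -0.005]
contact_force: [-3.3, 8.8, 16.8]
opening: 0.085
pos [ 0.66   -0.0921  0.1501] yaw 4.35 q7 0.21 F [-3.33  8.8  16.78] op 7.5 t 22.6
slide now-frame [-0.0006 -0.0283  0.0051] turn -0.0
slide after turn [-0.0006 -0.0283  0.0051]
0.075 36 [0.663 0.678] [-0.118 -0.072] -0.095
0.085 59 [0.655 0.676] [-0.114 -0.043] -0.078
0.095 58 [0.657 0.673] [-0.12  -0.043] -0.081
0.105 56 [0.655 0.674] [-0.119 -0.04 ] -0.08
0.115 83 [0.658 0.673] [-0.12 -0.04] -0.08
0.125 39 [0.657 0.668] [-0.093 -0.036] -0.064
0.135 32 [0.655 0.662] [-0.081 -0.035] -0.058
0.145 41 [0.654 0.675] [-0.084 -0.035] -0.059
0.155 60 [0.654 0.677] [-0.092 -0.032] -0.062
```

View pics/s14.png

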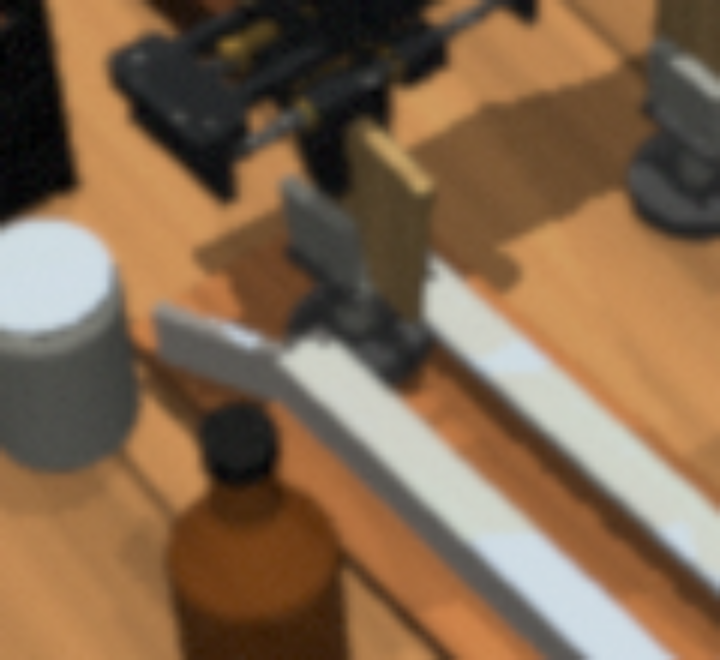

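```bash
python3 -m creep '[{"hand":0,"slide":[0,0,-0.003],"turn":0},{"hand":0,"slide":[0,0,-0.001],"turn":0},{"hand":0,"slide":[0,0,0],"turn":0}]' ; python3 -m creep '[{"hand":0,"slide":[0,0.008,0],"turn":0},{"hand":0,"slide":[0,0.012,0],"turn":0},{"hand":0,"slide":[0,0.012,0],"turn":0},{"hand":0,"slide":[0,0,0],"turn":0}]'; python3 -c "
from h import *
go([.6572,-.064,.145],4.35)
lean((.655,-.13),'s15',crop=(170,160,290,270))"

```

```text
clock: 22.98
tool_pos: [0.6589, -0.0992, 0.1509]
eef_rot: [0.999, 0.037, -0.001, 0.0]
contact_force: [-0.3, -0.1, -3.0]
opening: 0.083
clock: 23.48
tool_pos: [0.6617, -0.1329, 0.1517]
eef_rot: [0.999, 0.035, -0.0, 0.001]
contact_force: [0.4, 0.1, -2.9]
opening: 0.086
pos [ 0.6617 -0.1329  0.1517] yaw 4.07 q7 0.26 F [ 0.38  0.12 -2.9 ] op 7.6 t 23.5
slide now-frame [ 0.0004 -0.069   0.0067] turn -0.3
slide after turn [ 0.0007 -0.069   0.0067]
0.075 28 [0.663 0.68 ] [-0.162 -0.114] -0.138
0.085 55 [0.659 0.678] [-0.158 -0.087] -0.122
0.095 54 [0.66  0.675] [-0.158 -0.082] -0.12
0.105 58 [0.657 0.675] [-0.162 -0.083] -0.122
0.115 72 [0.659 0.675] [-0.163 -0.079] -0.121
0.125 51 [0.657 0.673] [-0.138 -0.079] -0.109
0.135 31 [0.655 0.665] [-0.125 -0.077] -0.101
0.145 42 [0.658 0.678] [-0.129 -0.076] -0.102
0.155 49 [0.657 0.678] [-0.127 -0.076] -0.101
```

View pics/s15.png

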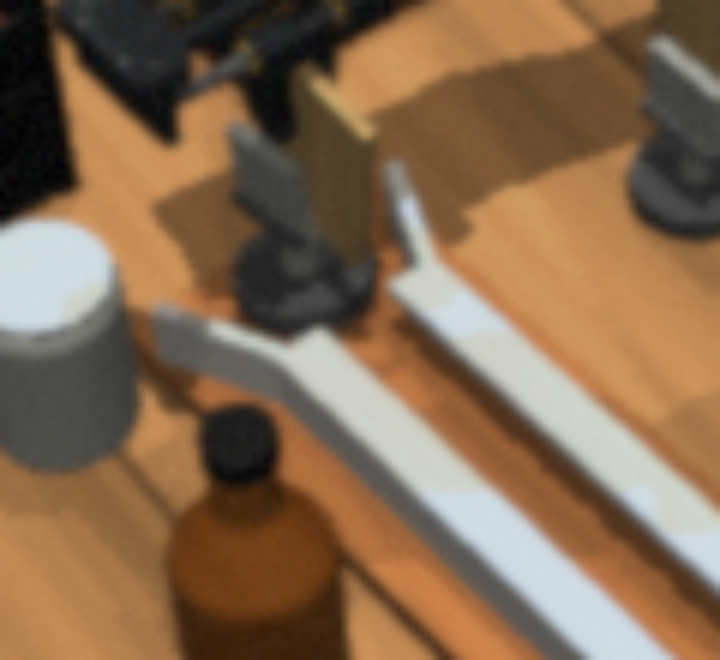

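```bash
python3 -m creep '[{"hand":0,"slide":[0,0,-0.03],"turn":0},{"hand":0,"slide":[0,0.01,-0.05],"turn":0},{"hand":0,"slide":[0,0,0],"turn":5},{"hand":0,"slide":[0,0,0],"turn":9},{"hand":0,"slide":[0,0,0],"turn":10}]' ; python3 -m creep '[{"hand":0,"slide":[0,0,0],"turn":10},{"hand":0,"slide":[0,0,0],"turn":10},{"hand":0,"slide":[0,0,0],"turn":10},{"hand":0,"slide":[0,0,0],"turn":10},{"hand":0,"slide":[0,0,0],"turn":10}]'; python3 -m creep '[{"hand":0,"slide":[0,0,0],"turn":10},{"hand":0,"slide":[0,0,0],"turn":10},{"hand":0,"slide":[0,0,0],"turn":10},{"hand":0,"slide":[0,0,0],"turn":10},{"hand":0,"slide":[0,0,0],"turn":10}]';  python3 -m creep '[{"hand":0,"slide":[0,0,0],"turn":10},{"hand":0,"slide":[0,0,0],"turn":10},{"hand":0,"slide":[0,0,0],"turn":7},{"hand":0,"slide":[0,0,0],"turn":4},{"hand":0,"slide":[0,0,0],"turn":0}]'; python3 -c "
from h import *
go([.667,-.14,.24],4.35)
s=snapshot('scene'); save(s,'s16',(150,60,390,280),3)"

```

```text
clock: 24.15
tool_pos: [0.6626, -0.139, 0.2318]
eef_rot: [0.985, -0.174, -0.0, -0.001]
contact_force: [-0.7, 0.8, -3.8]
opening: 0.087
clock: 24.78
tool_pos: [0.6627, -0.1387, 0.2315]
eef_rot: [0.819, -0.574, -0.0, -0.001]
contact_force: [-0.5, 1.3, -2.5]
opening: 0.084
clock: 25.4
tool_pos: [0.6628, -0.1385, 0.2314]
eef_rot: [-0.5, 0.866, 0.001, 0.0]
contact_force: [-0.8, -0.5, -2.3]
opening: 0.083
clock: 26.02
tool_pos: [0.6628, -0.1387, 0.2312]
eef_rot: [-0.254, 0.967, 0.001, -0.0]
contact_force: [-0.4, 0.3, -2.0]
opening: 0.083
pos [ 0.6628 -0.1387  0.2312] yaw -150.62 q7 -1.91 F [-0.36  0.3  -2.05] op 7.3 t 26.0
slide now-frame [-0.003  -0.0032 -0.0088] turn 25.0
slide after turn [-0.004  -0.0017 -0.0088]
```

View pics/s16.png

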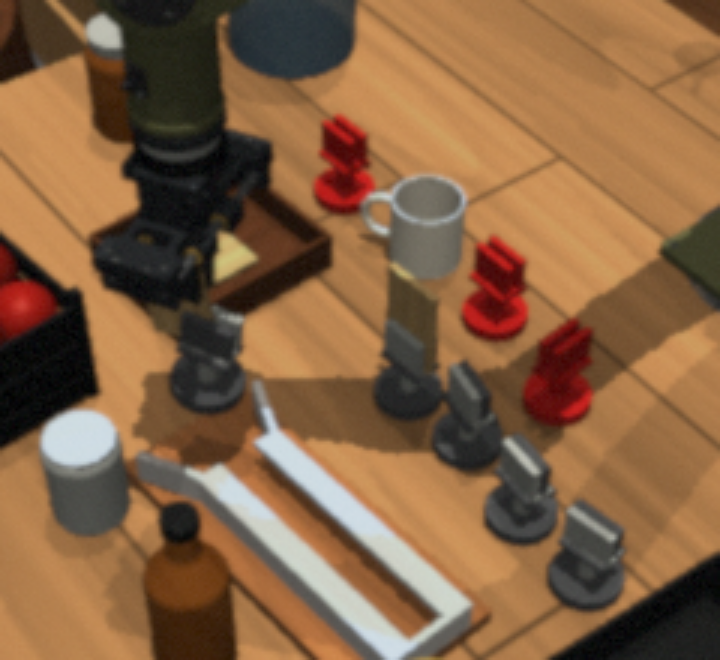

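```bash
python3 -m creep '[{"hand":0,"slide":[0,0,0],"turn":5},{"hand":0,"slide":[0,0,0],"turn":8},{"hand":0,"slide":[0,0,0],"turn":7},{"hand":0,"slide":[0,0,0],"turn":5},{"hand":0,"slide":[0,0,0],"turn":0}]'; python3 -c "
from h import *
go([.667,-.14,.24],4.35)
s=snapshot('scene'); save(s,'s17',(170,130,290,240),6); P=cloud(s)
q=P[(abs(P[...,0]-.665)<.06)&(abs(P[...,1]+.13)<.09)&(P[...,2]>.085)&(P[...,2]<.25)]
for z in np.arange(.09,.25,.01):
    k=q[abs(q[:,2]-z)<.005]
    if len(k)>4: print(round(z,3),len(k),np.percentile(k[:,0],[5,95]).round(3),np.percentile(k[:,1],[5,95]).round(3),np.percentile(k[:,1],[5,95]).mean().round(3))
"

```

```text
clock: 26.7
tool_pos: [0.6628, -0.1395, 0.2315]
eef_rot: [-0.038, 0.999, 0.0, -0.0]
contact_force: [-0.3, 0.2, -2.9]
opening: 0.082
pos [ 0.6628 -0.1395  0.2315] yaw -175.61 q7 -2.28 F [-0.33  0.25 -2.94] op 7.2 t 26.7
slide now-frame [-0.0042 -0.0008 -0.0085] turn 0.0
slide after turn [-0.0042 -0.0008 -0.0085]
0.1 23 [0.651 0.692] [-0.121 -0.1  ] -0.111
0.11 84 [0.637 0.695] [-0.132 -0.098] -0.115
0.12 245 [0.637 0.692] [-0.155 -0.105] -0.13
0.13 11 [0.661 0.683] [-0.156 -0.124] -0.14
0.15 14 [0.642 0.675] [-0.113 -0.102] -0.107
0.16 71 [0.649 0.679] [-0.146 -0.101] -0.123
0.17 63 [0.652 0.676] [-0.175 -0.101] -0.138
0.18 60 [0.65  0.675] [-0.18 -0.1 ] -0.14
0.19 95 [0.648 0.674] [-0.173 -0.098] -0.136
0.2 110 [0.648 0.673] [-0.178 -0.105] -0.142
0.21 22 [0.657 0.669] [-0.181 -0.125] -0.153
0.22 32 [0.651 0.672] [-0.181 -0.124] -0.153
0.23 44 [0.646 0.679] [-0.143 -0.124] -0.134
0.24 52 [0.644 0.681] [-0.138 -0.124] -0.131
```

View pics/s17.png

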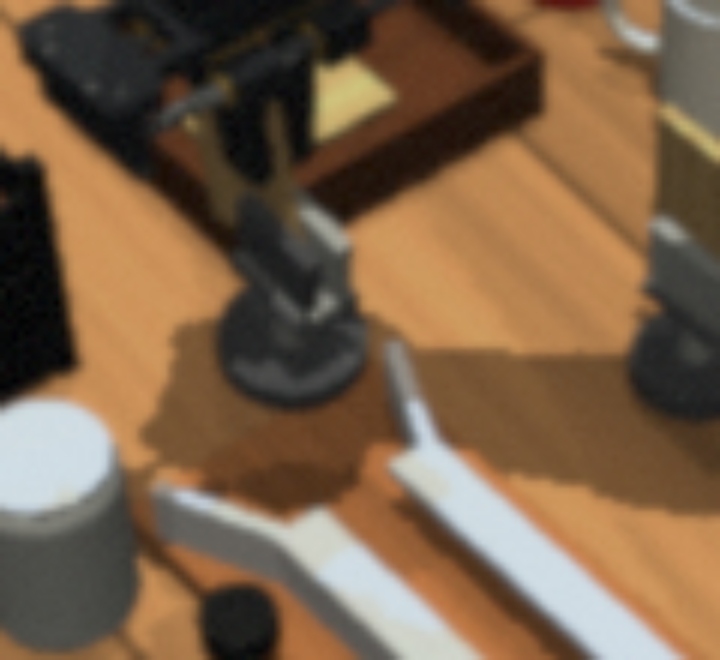

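```bash
python3 -m creep '[{"hand":0,"slide":[0,0,0.03],"turn":0},{"hand":0,"slide":[0,0,0.03],"turn":0},{"hand":0,"slide":[0,0,0.01],"turn":0},{"hand":0,"slide":[0,0,0.003],"turn":0},{"hand":0,"slide":[0,0,0],"turn":0}]';python3 -c "
from h import *
go([.667,-.14,.15],4.35)"; python3 -m creep '[{"hand":0,"slide":[0,0,0.003],"turn":0},{"hand":0,"slide":[0,0,0.002],"turn":0},{"hand":0,"slide":[0,0,0],"turn":0}]'; python3 -c "
from h import *
go([.667,-.14,.15],4.35)
lean((.663,-.135),'s18',crop=(170,130,290,240))
"

```

```text
clock: 27.38
tool_pos: [0.6633, -0.1405, 0.1598]
eef_rot: [-0.037, 0.999, -0.0, 0.001]
contact_force: [-0.3, -0.6, -2.9]
opening: 0.089
pos [ 0.6633 -0.1405  0.1598] yaw -175.72 q7 -2.22 F [-0.31 -0.62 -2.89] op 7.8 t 27.4
slide now-frame [-0.0038  0.0002  0.0098] turn -0.1
slide after turn [-0.0038  0.0002  0.0098]
clock: 27.75
tool_pos: [0.6627, -0.1399, 0.1537]
eef_rot: [-0.037, 0.999, 0.0, -0.0]
contact_force: [-0.4, 0.8, -4.0]
opening: 0.088
pos [ 0.6627 -0.1399  0.1537] yaw -175.75 q7 -2.22 F [-0.4   0.76 -4.03] op 7.7 t 27.8
slide now-frame [-0.0043 -0.0004  0.0037] turn -0.1
slide after turn [-0.0043 -0.0004  0.0037]
0.075 33 [0.647 0.678] [-0.138 -0.102] -0.12
0.085 64 [0.65  0.679] [-0.169 -0.101] -0.135
0.095 53 [0.651 0.674] [-0.178 -0.1  ] -0.139
0.105 54 [0.652 0.674] [-0.174 -0.099] -0.136
0.115 96 [0.648 0.674] [-0.175 -0.098] -0.136
0.125 70 [0.65  0.674] [-0.179 -0.103] -0.141
0.135 18 [0.658 0.668] [-0.182 -0.122] -0.152
0.145 24 [0.648 0.678] [-0.186 -0.124] -0.155
0.155 43 [0.647 0.68 ] [-0.139 -0.124] -0.132
```

View pics/s18.png

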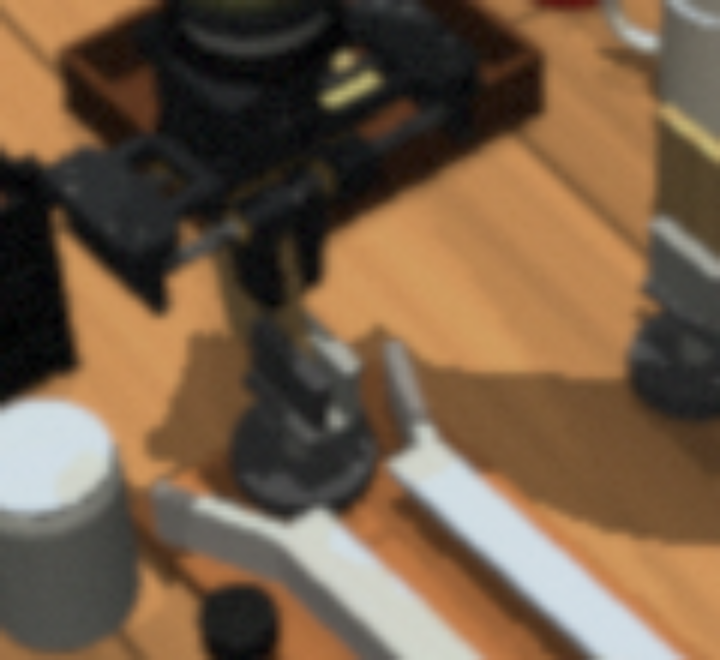

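```bash
python3 -m creep '[{"hand":0,"slide":[0,0,0.002],"turn":0},{"hand":0,"slide":[0,0,0],"turn":0}]'; python3 -m creep '[{"hand":0,"slide":[0,0,0.002],"turn":0},{"hand":0,"slide":[0,0,0],"turn":0}]'; python3 -m creep '[{"hand":0,"slide":[0,0,0.002],"turn":0},{"hand":0,"slide":[0,0,0],"turn":0}]'

```

```text
clock: 28.05
tool_pos: [0.6626, -0.1399, 0.1515]
eef_rot: [-0.037, 0.999, 0.0, -0.0]
contact_force: [0.1, 0.0, -2.8]
opening: 0.085
clock: 28.3
tool_pos: [0.6628, -0.1401, 0.1499]
eef_rot: [-0.037, 0.999, -0.0, 0.0]
contact_force: [-0.1, -0.2, -1.8]
opening: 0.088
clock: 28.55
tool_pos: [0.663, -0.1414, 0.149]
eef_rot: [-0.037, 0.999, -0.001, 0.001]
contact_force: [-1.0, -1.7, 4.6]
opening: 0.086
```

```bash
python3 -m creep '[{"hand":0.01,"slide":[0,0,0],"turn":0},{"hand":0.02,"slide":[0,0,0],"turn":0},{"hand":0.03,"slide":[0,0,0],"turn":0},{"hand":0.03,"slide":[0,0,0],"turn":0}]' 30; python3 -m creep '[{"hand":0.03,"slide":[0,0,-0.03],"turn":0},{"hand":0.03,"slide":[0,0,-0.05],"turn":0},{"hand":0.03,"slide":[0,0,-0.05],"turn":0},{"hand":0.03,"slide":[0,0,0],"turn":0}]'; python3 -c "
from h import *
go([.667,-.14,.15],94.35)
lean((.663,-.135),'s19',crop=(170,130,290,240))
"

```

```text
clock: 29.05
tool_pos: [0.6627, -0.1398, 0.1475]
eef_rot: [-0.037, 0.999, 0.0, -0.0]
contact_force: [0.6, -0.2, 1.0]
opening: 0.34
clock: 29.55
tool_pos: [0.6643, -0.1418, 0.2824]
eef_rot: [-0.037, 0.999, -0.002, 0.004]
contact_force: [-0.9, 0.0, -0.4]
opening: 0.34
pos [ 0.6643 -0.1418  0.2824] yaw -175.75 q7 -2.32 F [-0.91  0.04 -0.39] op 30.0 t 29.6
slide now-frame [-0.0028  0.0016  0.1324] turn 89.9
slide after turn [0.0016 0.0028 0.1324]
0.075 80 [0.649 0.68 ] [-0.179 -0.109] -0.144
0.085 51 [0.65  0.676] [-0.188 -0.109] -0.148
0.095 50 [0.65  0.676] [-0.186 -0.109] -0.148
0.105 83 [0.65  0.675] [-0.19 -0.11] -0.15
0.115 112 [0.65  0.674] [-0.191 -0.11 ] -0.151
0.125 40 [0.659 0.669] [-0.195 -0.139] -0.167
0.135 38 [0.661 0.671] [-0.198 -0.139] -0.168
0.145 43 [0.659 0.67 ] [-0.2   -0.144] -0.172
0.155 36 [0.661 0.67 ] [-0.2   -0.148] -0.174
```

View pics/s19.png

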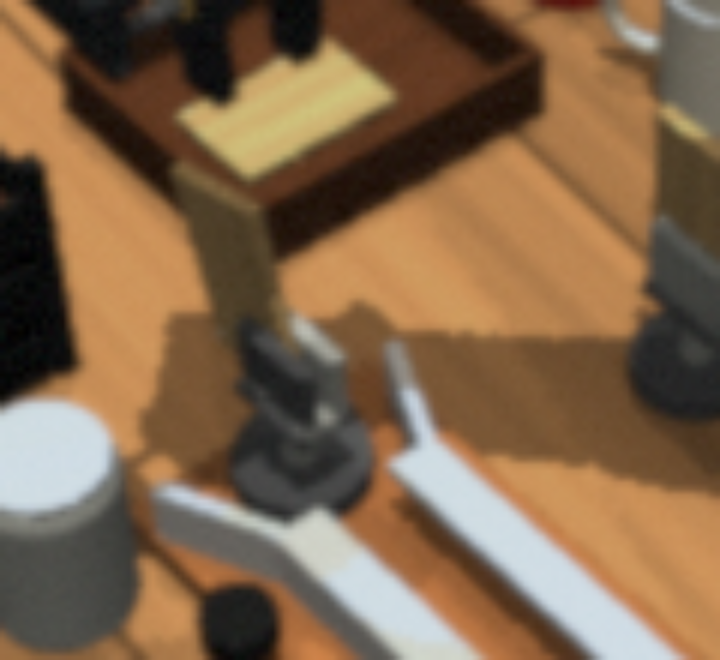

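```bash
R='{"hand":0.03,"slide":[0,0,0],"turn":-10}'; python3 -m creep '[{"hand":0.03,"slide":[0,0,0],"turn":-10},{"hand":0.03,"slide":[0,0,0],"turn":-10},{"hand":0.03,"slide":[0,0,0],"turn":-10},{"hand":0.03,"slide":[0,0,0],"turn":-10},{"hand":0.03,"slide":[0,0,0],"turn":-10}]'; python3 -m creep '[{"hand":0.03,"slide":[0,0,0],"turn":-10},{"hand":0.03,"slide":[0,0,0],"turn":-10},{"hand":0.03,"slide":[0,0,0],"turn":-10},{"hand":0.03,"slide":[0,0,0],"turn":-10},{"hand":0.03,"slide":[0,0,0],"turn":-10}]'; python3 -m creep '[{"hand":0.03,"slide":[0,0,0],"turn":-10},{"hand":0.03,"slide":[0,0,0],"turn":-10},{"hand":0.03,"slide":[0,0,0],"turn":-10},{"hand":0.03,"slide":[0,0,0],"turn":-10},{"hand":0.03,"slide":[0,0,0],"turn":-10}]'; python3 -m creep '[{"hand":0.03,"slide":[0,0,0],"turn":-10},{"hand":0.03,"slide":[0,0,0],"turn":-10},{"hand":0.03,"slide":[0,0,0],"turn":-10}]'; python3 -c "
from h import *
s=snapshot('top'); P=cloud(s)
m=(abs(P[...,0]-.665)<.035)&(P[...,1]>-.24)&(P[...,1]<-.06)
for z in np.arange(.085,.19,.01):
    k=P[m&(abs(P[...,2]-z)<.005)]
    if len(k)>3: print(round(z,3),len(k),np.percentile(k[:,0],[3,97]).round(3),np.percentile(k[:,1],[3,97]).round(3))
go([.664,-.153,.146],4.35)"

```

```text
clock: 30.22
tool_pos: [0.6619, -0.1392, 0.2756]
eef_rot: [-0.459, 0.889, 0.001, -0.001]
contact_force: [0.2, -1.4, 0.1]
opening: 0.341
clock: 30.85
tool_pos: [0.6618, -0.1392, 0.2757]
eef_rot: [0.791, -0.612, -0.002, 0.0]
contact_force: [-0.3, -0.0, -0.1]
opening: 0.338
clock: 31.48
tool_pos: [0.6618, -0.1392, 0.2757]
eef_rot: [0.976, -0.22, -0.002, -0.0]
contact_force: [0.2, -0.2, -0.1]
opening: 0.339
clock: 31.85
tool_pos: [0.6618, -0.1392, 0.2757]
eef_rot: [0.999, 0.04, -0.002, -0.001]
contact_force: [1.1, 0.7, -0.7]
opening: 0.344
0.085 18 [0.649 0.673] [-0.138 -0.111]
0.095 20 [0.649 0.667] [-0.133 -0.112]
0.105 21 [0.649 0.672] [-0.136 -0.112]
0.115 93 [0.649 0.675] [-0.135 -0.113]
pos [ 0.6617 -0.1395  0.2758] yaw 4.88 q7 0.29 F [0.17 0.16 0.06] op 29.5 t 31.9
slide now-frame [0.0011 0.0136 0.1298] turn 0.5
slide after turn [0.0012 0.0136 0.1298]
```

```bash
python3 -m creep '[{"hand":0.03,"slide":[0.001,0.014,0.04],"turn":0.5},{"hand":0.03,"slide":[0,0,0.04],"turn":0},{"hand":0.03,"slide":[0,0,0.04],"turn":0},{"hand":0.03,"slide":[0,0,0.01],"turn":0},{"hand":0.03,"slide":[0,0,0],"turn":0}]'; python3 -m creep '[{"hand":0,"slide":[0,0,0],"turn":0},{"hand":0,"slide":[0,0,0],"turn":0},{"hand":0,"slide":[0,0,0],"turn":0},{"hand":0,"slide":[0,0,0],"turn":0}]' 55; python3 -m creep '[{"hand":0,"slide":[0,0,-0.002],"turn":0},{"hand":0,"slide":[0,0,-0.002],"turn":0},{"hand":0,"slide":[0,0,0],"turn":0}]'; python3 -c "
from h import *
go([.664,-.153,.146],4.35)
lean((.663,-.135),'s20',crop=(170,130,290,240))"

```

```text
clock: 32.52
tool_pos: [0.6645, -0.1537, 0.1472]
eef_rot: [0.999, 0.032, -0.001, -0.0]
contact_force: [0.5, 0.0, 0.3]
opening: 0.341
clock: 33.02
tool_pos: [0.665, -0.1542, 0.1488]
eef_rot: [0.999, 0.033, 0.001, 0.0]
contact_force: [-1.9, 0.3, 6.0]
opening: 0.081
clock: 33.4
tool_pos: [0.6646, -0.1538, 0.1514]
eef_rot: [0.999, 0.033, -0.0, -0.0]
contact_force: [0.1, 0.7, -1.8]
opening: 0.088
pos [ 0.6646 -0.1538  0.1514] yaw 3.75 q7 0.3 F [ 0.13  0.72 -1.81] op 7.7 t 33.4
slide now-frame [-0.0005 -0.0008  0.0054] turn -0.6
slide after turn [-0.0005 -0.0008  0.0054]
0.075 66 [0.649 0.68 ] [-0.176 -0.109] -0.142
0.085 56 [0.652 0.678] [-0.188 -0.109] -0.148
0.095 52 [0.649 0.677] [-0.186 -0.108] -0.147
0.105 60 [0.655 0.676] [-0.189 -0.109] -0.149
0.115 129 [0.65  0.676] [-0.186 -0.11 ] -0.148
0.125 30 [0.66  0.671] [-0.198 -0.136] -0.167
0.135 17 [0.659 0.671] [-0.196 -0.138] -0.167
0.145 31 [0.648 0.68 ] [-0.151 -0.139] -0.145
0.155 42 [0.647 0.682] [-0.156 -0.14 ] -0.148
```

View pics/s20.png

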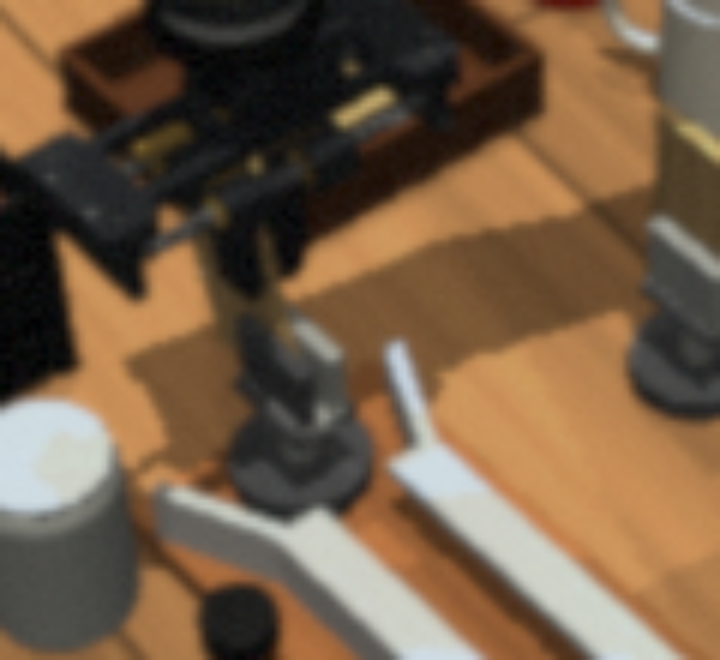

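```bash
python3 -m creep '[{"hand":0,"slide":[0,0,-0.001],"turn":-0.5},{"hand":0,"slide":[-0.001,-0.008,0],"turn":0},{"hand":0,"slide":[0,-0.014,0],"turn":0},{"hand":0,"slide":[0,-0.014,0],"turn":0},{"hand":0,"slide":[0,0,0],"turn":0}]'; python3 -c "
from h import *
go([.664,-.153,.146],4.35)
lean((.663,-.11),'s21',crop=(170,130,290,240))"

```

```text
clock: 34.08
tool_pos: [0.6613, -0.1147, 0.1527]
eef_rot: [0.999, 0.039, -0.0, -0.001]
contact_force: [1.0, -0.4, -3.1]
opening: 0.083
pos [ 0.6613 -0.1147  0.1527] yaw 4.46 q7 0.26 F [ 0.98 -0.43 -3.05] op 7.3 t 34.1
slide now-frame [-0.0003  0.0384  0.0067] turn 0.1
slide after turn [-0.0002  0.0384  0.0067]
0.075 61 [0.643 0.677] [-0.143 -0.07 ] -0.107
0.085 63 [0.649 0.675] [-0.142 -0.069] -0.106
0.095 61 [0.648 0.672] [-0.148 -0.07 ] -0.109
0.105 66 [0.649 0.673] [-0.152 -0.07 ] -0.111
0.115 124 [0.647 0.671] [-0.142 -0.072] -0.107
0.125 38 [0.652 0.669] [-0.156 -0.08 ] -0.118
0.135 17 [0.657 0.668] [-0.152 -0.101] -0.127
0.145 29 [0.647 0.676] [-0.164 -0.101] -0.132
0.155 40 [0.645 0.678] [-0.115 -0.099] -0.107
```

View pics/s21.png

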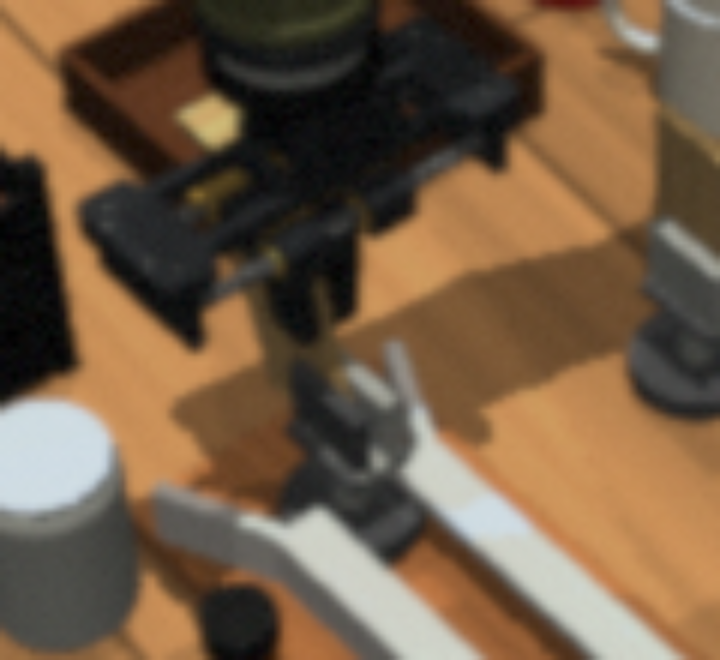

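Inserted upright with no lean, and the force is just the weight. I'll hover on to the closed end. There the end wall stops the foot, the lips hold it level, and pulling the card forward re-centres it.

```bash
python3 -m creep '[{"hand":0,"slide":[0,-0.01,0],"turn":0},{"hand":0,"slide":[0,-0.014,0],"turn":0},{"hand":0,"slide":[0,-0.014,0],"turn":0},{"hand":0,"slide":[0,-0.014,0],"turn":0},{"hand":0,"slide":[0,0,0],"turn":0}]'; python3 -c "
from h import *
go([.6553,-.013,.1525],4.35)
lean((.663,-.05),'s22',crop=(190,130,310,240))"

```

```text
clock: 34.75
tool_pos: [0.6573, -0.0634, 0.1527]
eef_rot: [0.999, 0.039, 0.0, -0.001]
contact_force: [0.2, -0.0, -2.9]
opening: 0.088
pos [ 0.6573 -0.0634  0.1527] yaw 4.42 q7 0.19 F [ 0.15 -0.02 -2.94] op 7.7 t 34.8
slide now-frame [ 0.0019 -0.0504  0.0002] turn 0.1
slide after turn [ 0.0018 -0.0505  0.0002]
0.075 64 [0.639 0.673] [-0.082 -0.018] -0.05
0.085 65 [0.644 0.671] [-0.096 -0.018] -0.057
0.095 53 [0.644 0.669] [-0.095 -0.019] -0.057
0.105 59 [0.645 0.669] [-0.102 -0.018] -0.06
0.115 151 [0.643 0.668] [-0.094 -0.019] -0.056
0.125 34 [0.649 0.664] [-0.106 -0.034] -0.07
0.135 19 [0.65  0.664] [-0.11  -0.048] -0.079
0.145 32 [0.643 0.673] [-0.108 -0.05 ] -0.079
0.155 37 [0.64  0.674] [-0.065 -0.048] -0.057
```

View pics/s22.png

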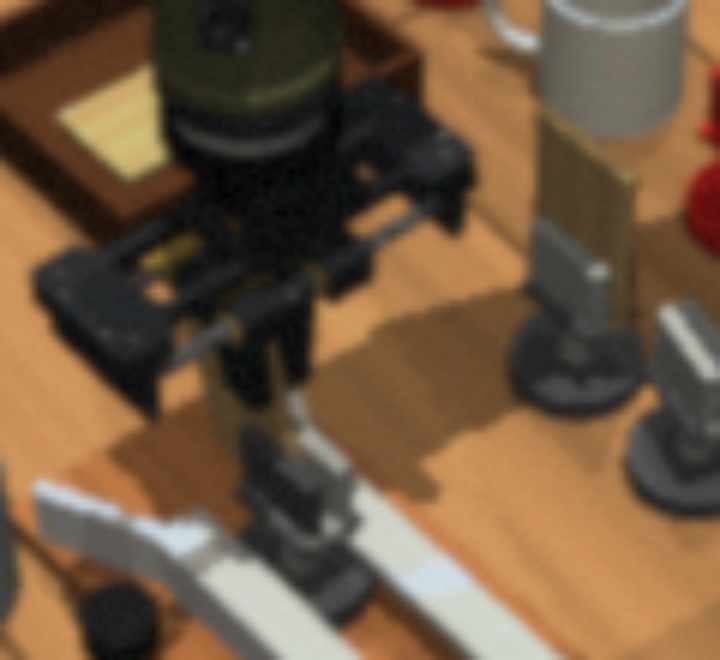

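```bash
python3 -m creep '[{"hand":0,"slide":[0,-0.01,0],"turn":0},{"hand":0,"slide":[0,-0.016,0],"turn":0},{"hand":0,"slide":[0,-0.018,0],"turn":0},{"hand":0,"slide":[0,-0.018,0],"turn":0},{"hand":0,"slide":[0,-0.018,0],"turn":0}]'; python3 -c "
from h import *
go([.6516,.037,.1525],4.35)"

```

```text
clock: 35.42
tool_pos: [0.6511, 0.0155, 0.1527]
eef_rot: [0.999, 0.037, 0.0, -0.0]
contact_force: [-0.4, -0.1, -2.8]
opening: 0.085
pos [0.6511 0.0155 0.1527] yaw 4.3 q7 0.09 F [-0.4  -0.12 -2.75] op 7.5 t 35.4
slide now-frame [ 0.0021 -0.0214  0.0002] turn -0.1
slide after turn [ 0.0021 -0.0214  0.0002]
```

```bash
python3 -m creep '[{"hand":0,"slide":[0.001,-0.018,0],"turn":0},{"hand":0,"slide":[0,-0.018,0],"turn":0},{"hand":0,"slide":[0,-0.018,0],"turn":0},{"hand":0,"slide":[0,-0.018,0],"turn":0},{"hand":0,"slide":[0,-0.01,0],"turn":0}]'; python3 -c "
from h import *
go([.6516,.037,.1525],4.35)
lean((.65,.13),'s23',crop=(220,150,340,260))"

```

```text
clock: 36.05
tool_pos: [0.646, 0.0974, 0.1527]
eef_rot: [0.999, 0.038, -0.0, -0.0]
contact_force: [-0.0, -0.9, -2.7]
opening: 0.084
pos [0.646  0.0974 0.1527] yaw 4.33 q7 -0.02 F [-0.02 -0.85 -2.7 ] op 7.4 t 36.0
slide now-frame [0.001  0.0607 0.0002] turn -0.0
slide after turn [0.001  0.0607 0.0002]
0.075 71 [0.63  0.662] [0.072 0.142] 0.107
0.085 72 [0.634 0.66 ] [0.07  0.142] 0.106
0.095 60 [0.636 0.658] [0.064 0.142] 0.103
0.105 73 [0.635 0.658] [0.065 0.142] 0.104
0.115 150 [0.632 0.657] [0.074 0.14 ] 0.107
0.125 31 [0.637 0.655] [0.071 0.135] 0.103
0.135 17 [0.641 0.651] [0.062 0.113] 0.088
0.145 33 [0.633 0.662] [0.068 0.112] 0.09
0.155 38 [0.631 0.664] [0.097 0.112] 0.105
```

View pics/s23.png

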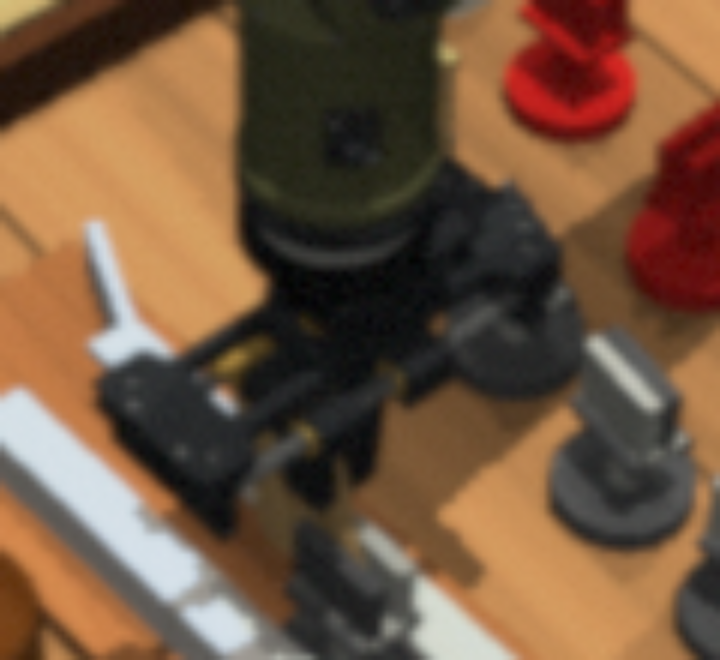

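```bash
python3 -m creep '[{"hand":0,"slide":[0,-0.008,0],"turn":0},{"hand":0,"slide":[0,-0.008,0],"turn":0},{"hand":0,"slide":[0,-0.008,0],"turn":0},{"hand":0,"slide":[0,0,0],"turn":0}]'; python3 -c "
from h import *
go([.6516,.037,.1525],4.35)
lean((.65,.14),'s24',crop=(220,170,340,280))"; python3 -m creep '[{"hand":0,"slide":[0,-0.008,0],"turn":0},{"hand":0,"slide":[0,0,0],"turn":0}]'; python3 -c "
from h import *
go([.6516,.037,.1525],4.35)
lean((.65,.14),'s25',crop=(220,170,340,280))"

```

```text
clock: 36.6
tool_pos: [0.6445, 0.1182, 0.1527]
eef_rot: [0.999, 0.037, 0.0, 0.001]
contact_force: [-0.2, -2.6, -3.3]
opening: 0.085
pos [0.6445 0.1182 0.1527] yaw 4.23 q7 -0.05 F [-0.15 -2.6  -3.27] op 7.5 t 36.6
slide now-frame [0.0011 0.0815 0.0002] turn -0.1
slide after turn [0.0009 0.0815 0.0002]
0.075 72 [0.63  0.661] [0.105 0.161] 0.133
0.085 72 [0.633 0.659] [0.085 0.161] 0.123
0.095 62 [0.635 0.657] [0.083 0.161] 0.122
0.105 76 [0.634 0.656] [0.088 0.161] 0.125
0.115 151 [0.63  0.656] [0.099 0.161] 0.13
0.125 29 [0.639 0.654] [0.094 0.151] 0.122
0.135 14 [0.64 0.65] [0.084 0.133] 0.109
0.145 28 [0.631 0.658] [0.077 0.133] 0.105
0.155 44 [0.629 0.662] [0.112 0.131] 0.122
clock: 36.9
tool_pos: [0.6442, 0.1246, 0.1532]
eef_rot: [0.999, 0.036, 0.0, 0.002]
contact_force: [0.5, -5.7, 0.6]
opening: 0.084
pos [0.6442 0.1246 0.1532] yaw 4.16 q7 -0.06 F [ 0.46 -5.74  0.6 ] op 7.4 t 36.9
slide now-frame [0.001  0.0879 0.0007] turn -0.2
slide after turn [0.0007 0.0879 0.0007]
0.075 73 [0.634 0.661] [0.114 0.164] 0.139
0.085 67 [0.633 0.658] [0.088 0.164] 0.126
0.095 63 [0.634 0.657] [0.09  0.164] 0.127
0.105 67 [0.634 0.656] [0.094 0.165] 0.129
0.115 149 [0.63  0.656] [0.109 0.164] 0.136
0.125 27 [0.64  0.656] [0.103 0.144] 0.123
0.135 19 [0.639 0.65 ] [0.074 0.138] 0.106
0.145 29 [0.628 0.659] [0.075 0.138] 0.107
0.155 38 [0.629 0.662] [0.079 0.139] 0.109
```

View pics/s25.png

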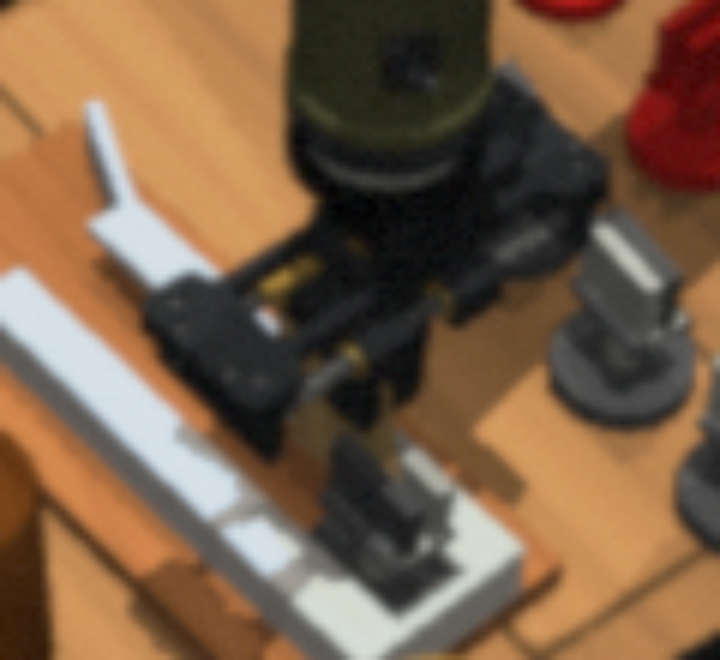

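```bash
for i in 1; do python3 -m creep '[{"hand":0,"slide":[0,-0.006,0],"turn":0},{"hand":0,"slide":[0,-0.006,0],"turn":0},{"hand":0,"slide":[0,0,0],"turn":0}]'; done; python3 -c "
from h import *
go([.6516,.037,.1525],4.35)
lean((.65,.14),'s26',crop=(220,170,340,280))"; python3 -m creep '[{"hand":0,"slide":[0,-0.006,0],"turn":0},{"hand":0,"slide":[0,-0.004,0],"turn":0},{"hand":0,"slide":[0,0,0],"turn":0}]'; python3 -c "
from h import *
go([.6516,.037,.1525],4.35)
lean((.65,.14),'s27',crop=(220,170,340,280))"

```

```text
clock: 37.33
tool_pos: [0.6441, 0.1346, 0.1546]
eef_rot: [0.999, 0.036, 0.001, 0.003]
contact_force: [-1.7, -8.2, 7.8]
opening: 0.086
pos [0.6441 0.1346 0.1546] yaw 4.09 q7 -0.08 F [-1.74 -8.2   7.78] op 7.5 t 37.3
slide now-frame [0.0005 0.0978 0.0021] turn -0.3
slide after turn [0.0001 0.0978 0.0021]
0.075 61 [0.63 0.66] [0.126 0.166] 0.146
0.085 64 [0.636 0.66 ] [0.099 0.168] 0.133
0.095 51 [0.635 0.657] [0.095 0.17 ] 0.132
0.105 75 [0.634 0.657] [0.104 0.171] 0.137
0.115 130 [0.631 0.656] [0.116 0.171] 0.144
0.125 36 [0.636 0.655] [0.113 0.15 ] 0.131
0.135 14 [0.639 0.65 ] [0.103 0.147] 0.125
0.145 24 [0.631 0.655] [0.082 0.148] 0.115
0.155 46 [0.628 0.661] [0.088 0.149] 0.119
clock: 37.75
tool_pos: [0.6436, 0.142, 0.1549]
eef_rot: [0.999, 0.035, 0.001, 0.004]
contact_force: [-2.0, -12.1, 9.8]
opening: 0.086
pos [0.6436 0.142  0.1549] yaw 3.99 q7 -0.09 F [ -2.03 -12.09   9.82] op 7.6 t 37.8
slide now-frame [0.0007 0.1053 0.0024] turn -0.4
slide after turn [0.     0.1053 0.0024]
0.075 49 [0.63 0.66] [0.134 0.169] 0.152
0.085 65 [0.636 0.661] [0.11  0.169] 0.14
0.095 58 [0.635 0.657] [0.106 0.172] 0.139
0.105 58 [0.635 0.657] [0.113 0.174] 0.143
0.115 135 [0.63  0.656] [0.119 0.172] 0.146
0.125 29 [0.641 0.657] [0.127 0.15 ] 0.139
0.135 11 [0.64 0.65] [0.11  0.152] 0.131
0.145 22 [0.632 0.659] [0.09  0.154] 0.122
0.155 45 [0.629 0.661] [0.093 0.156] 0.125
```

View pics/s27.png

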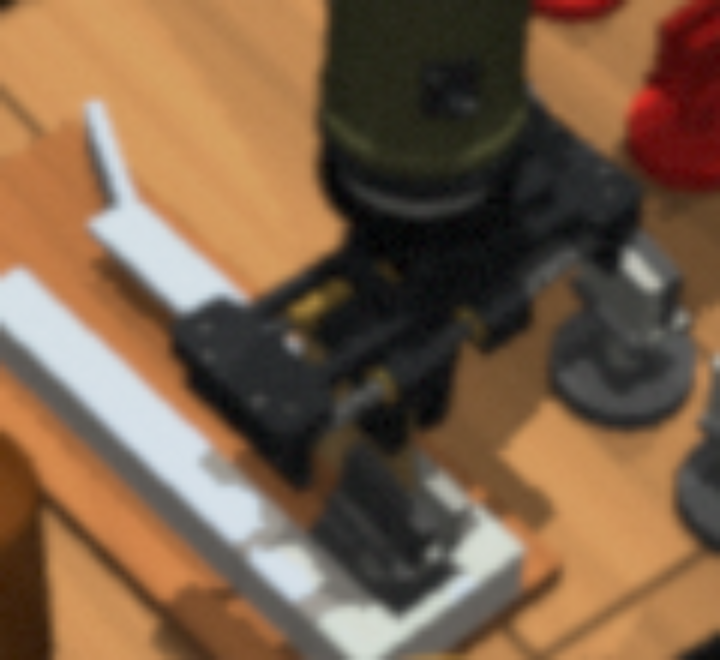

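```bash
python3 -m creep '[{"hand":0,"slide":[0,-0.006,0],"turn":0},{"hand":0,"slide":[0,-0.006,0],"turn":0},{"hand":0,"slide":[0,0,0],"turn":0}]' ; python3 -c "
from h import *
go([.6516,.037,.1525],4.35)
lean((.65,.14),'s26',crop=(220,170,340,280))"; python3 -m creep '[{"hand":0,"slide":[0,-0.006,0],"turn":0},{"hand":0,"slide":[0,-0.006,0],"turn":0},{"hand":0,"slide":[0,0,0],"turn":0}]'; python3 -c "
from h import *
go([.6516,.037,.1525],4.35)
lean((.65,.14),'s28',crop=(220,170,340,280))"

```

```text
clock: 38.17
tool_pos: [0.6425, 0.1525, 0.1539]
eef_rot: [0.999, 0.035, 0.0, 0.006]
contact_force: [-0.3, -12.9, 4.9]
opening: 0.087
pos [0.6425 0.1525 0.1539] yaw 3.96 q7 -0.11 F [ -0.34 -12.91   4.86] op 7.7 t 38.2
slide now-frame [0.0011 0.1158 0.0014] turn -0.4
slide after turn [0.0003 0.1158 0.0014]
0.075 53 [0.628 0.661] [0.128 0.169] 0.148
0.085 56 [0.634 0.66 ] [0.123 0.169] 0.146
0.095 44 [0.634 0.657] [0.126 0.172] 0.149
0.105 56 [0.634 0.657] [0.129 0.174] 0.151
0.115 113 [0.63  0.656] [0.132 0.174] 0.153
0.125 25 [0.641 0.655] [0.13  0.159] 0.145
0.135 8 [0.637 0.649] [0.108 0.159] 0.134
0.145 26 [0.632 0.656] [0.097 0.166] 0.132
0.155 46 [0.626 0.66 ] [0.102 0.166] 0.134
clock: 38.6
tool_pos: [0.6415, 0.164, 0.1533]
eef_rot: [0.999, 0.034, 0.0, 0.006]
contact_force: [0.6, -14.5, 1.9]
opening: 0.084
pos [0.6415 0.164  0.1533] yaw 3.94 q7 -0.13 F [  0.6  -14.55   1.9 ] op 7.4 t 38.6
slide now-frame [0.0013 0.1274 0.0008] turn -0.4
slide after turn [0.0004 0.1274 0.0008]
0.075 50 [0.629 0.66 ] [0.141 0.168] 0.155
0.085 38 [0.634 0.659] [0.136 0.171] 0.153
0.095 33 [0.634 0.656] [0.136 0.172] 0.154
0.105 39 [0.633 0.656] [0.137 0.174] 0.155
0.115 89 [0.63  0.655] [0.142 0.173] 0.158
0.125 16 [0.637 0.655] [0.142 0.169] 0.155
0.135 5 [0.646 0.648] [0.114 0.138] 0.126
0.145 26 [0.627 0.656] [0.109 0.177] 0.143
0.155 44 [0.626 0.658] [0.117 0.178] 0.147
```

View pics/s28.png

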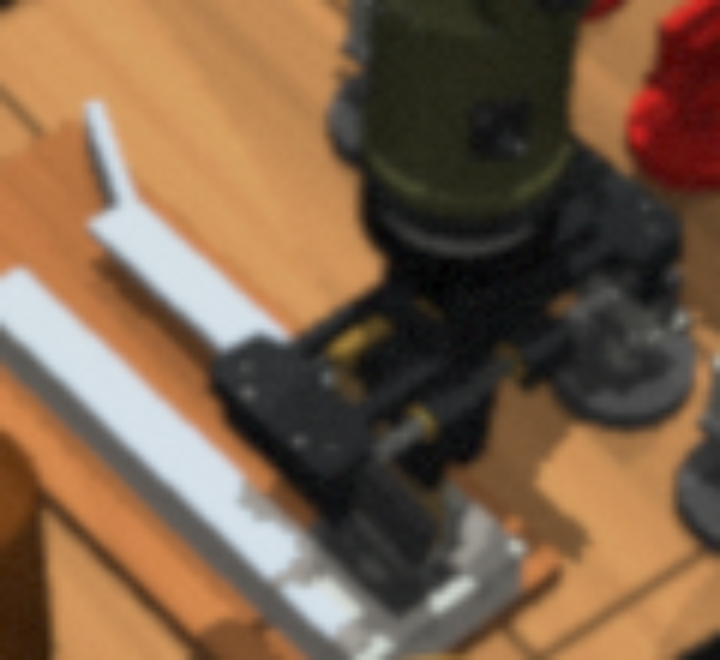

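```bash
python3 -m creep '[{"hand":0,"slide":[0,-0.006,0],"turn":0},{"hand":0,"slide":[0,-0.004,0],"turn":0},{"hand":0,"slide":[0,0,0],"turn":0}]' ; python3 -m creep '[{"hand":0,"slide":[0,0.008,0],"turn":0},{"hand":0,"slide":[0,0.008,0],"turn":0},{"hand":0,"slide":[0,0.004,0],"turn":0},{"hand":0,"slide":[0,0,0],"turn":0}]'; python3 -c "
from h import *
go([.6516,.037,.1525],4.35)
lean((.65,.14),'s29',crop=(220,170,340,280))"

```

```text
clock: 39.02
tool_pos: [0.6408, 0.1733, 0.1529]
eef_rot: [0.999, 0.034, -0.0, 0.006]
contact_force: [0.9, -14.7, 0.6]
opening: 0.08
clock: 39.52
tool_pos: [0.6413, 0.1655, 0.1531]
eef_rot: [0.999, 0.038, 0.0, -0.002]
contact_force: [-0.3, 3.0, 2.3]
opening: 0.084
pos [0.6413 0.1655 0.1531] yaw 4.32 q7 -0.11 F [-0.26  3.    2.27] op 7.4 t 39.5
slide now-frame [0.0006 0.1289 0.0006] turn -0.0
slide after turn [0.0005 0.1289 0.0006]
0.075 47 [0.64 0.66] [0.137 0.166] 0.151
0.085 32 [0.639 0.657] [0.136 0.172] 0.154
0.095 37 [0.64  0.657] [0.136 0.174] 0.155
0.105 35 [0.632 0.656] [0.139 0.174] 0.156
0.115 73 [0.635 0.655] [0.141 0.172] 0.157
0.125 12 [0.64  0.646] [0.147 0.173] 0.16
0.145 31 [0.627 0.657] [0.113 0.179] 0.146
0.155 40 [0.627 0.659] [0.116 0.181] 0.148
```

View pics/s29.png

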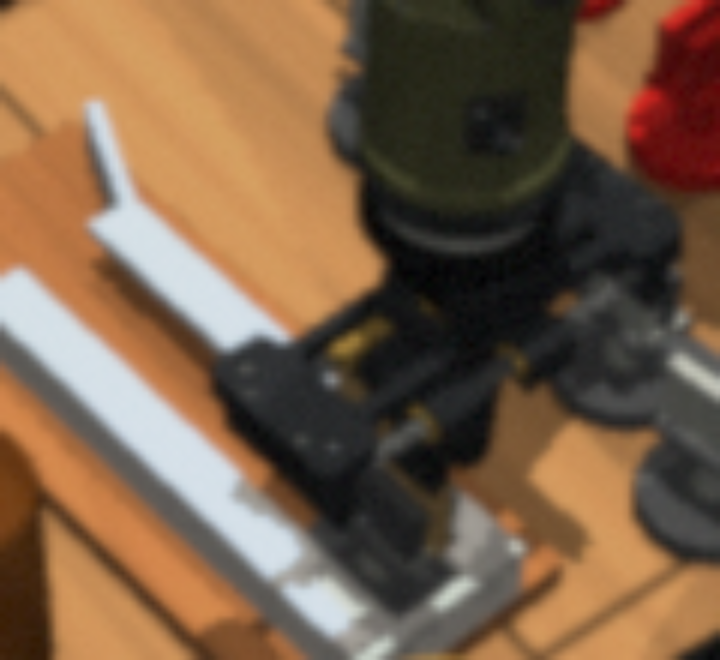

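```bash
python3 -m creep '[{"hand":0,"slide":[0,0.004,0],"turn":0},{"hand":0.01,"slide":[0,0,0],"turn":0},{"hand":0.03,"slide":[0,0,0],"turn":0},{"hand":0.03,"slide":[0,0,0],"turn":0}]' 30 ; python3 -m creep '[{"hand":0.03,"slide":[0,0,-0.03],"turn":0},{"hand":0.03,"slide":[0,0,-0.05],"turn":0},{"hand":0.03,"slide":[0,0.06,-0.01],"turn":0},{"hand":0.03,"slide":[0,0.06,0],"turn":0},{"hand":0.03,"slide":[0,0.06,0],"turn":0}]'; python3 -c "
from h import *
go([.6516,.037,.1525],4.35)
lean((.65,.14),'s30',crop=(220,150,340,260))
s=snapshot('top'); save(s,'t30',(190,120,370,270),4); P=cloud(s)
d=np.array([-.0759,.9971]); t=(P[...,:2]-[.652,.043])@d
m=(abs(P[...,0]-.645)<.03)&(abs(t-.095)<.06)
for z in np.arange(.075,.19,.01):
    k=t[m&(abs(P[...,2]-z)<.005)]
    if len(k)>3: print(round(z,3),len(k),np.percentile(k,[3,97]).round(3))
"

```

```text
clock: 40.08
tool_pos: [0.6414, 0.1588, 0.1525]
eef_rot: [0.999, 0.037, -0.0, 0.0]
contact_force: [0.5, -0.5, -0.9]
opening: 0.318
clock: 40.7
tool_pos: [0.6548, -0.0221, 0.243]
eef_rot: [0.999, 0.037, 0.0, 0.0]
contact_force: [0.3, 0.1, 0.5]
opening: 0.341
pos [ 0.6548 -0.0221  0.243 ] yaw 4.27 q7 0.14 F [0.27 0.07 0.52] op 30.0 t 40.7
slide now-frame [ 0.0012 -0.0592  0.0905] turn -0.1
slide after turn [ 0.0013 -0.0592  0.0905]
0.075 70 [0.64  0.662] [0.112 0.159] 0.135
0.085 41 [0.633 0.659] [0.113 0.16 ] 0.136
0.095 54 [0.637 0.657] [0.114 0.164] 0.139
0.105 65 [0.629 0.657] [0.102 0.162] 0.132
0.115 108 [0.641 0.656] [0.106 0.158] 0.132
0.125 50 [0.64  0.649] [0.099 0.159] 0.129
0.135 43 [0.642 0.649] [0.098 0.156] 0.127
0.145 59 [0.64  0.651] [0.093 0.157] 0.125
0.155 51 [0.641 0.65 ] [0.097 0.153] 0.125
0.075 50 [0.064 0.112]
0.085 21 [0.063 0.114]
0.095 18 [0.059 0.116]
0.105 20 [0.055 0.117]
0.115 103 [0.064 0.113]
0.125 19 [0.053 0.108]
0.135 21 [0.05  0.112]
0.145 18 [0.051 0.109]
0.155 23 [0.05  0.109]
0.165 20 [0.046 0.105]
0.175 62 [0.042 0.098]
0.185 76 [0.061 0.102]
```

View pics/s30.png

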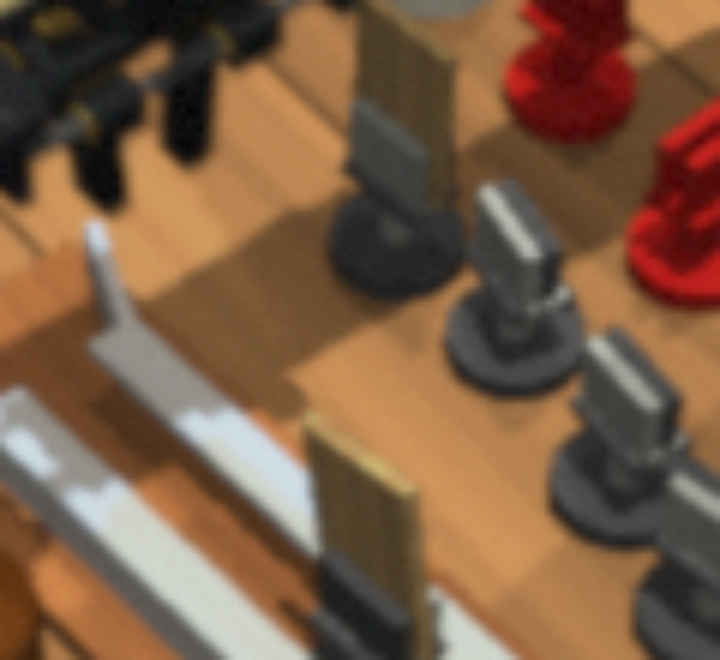

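View pics/t30.png

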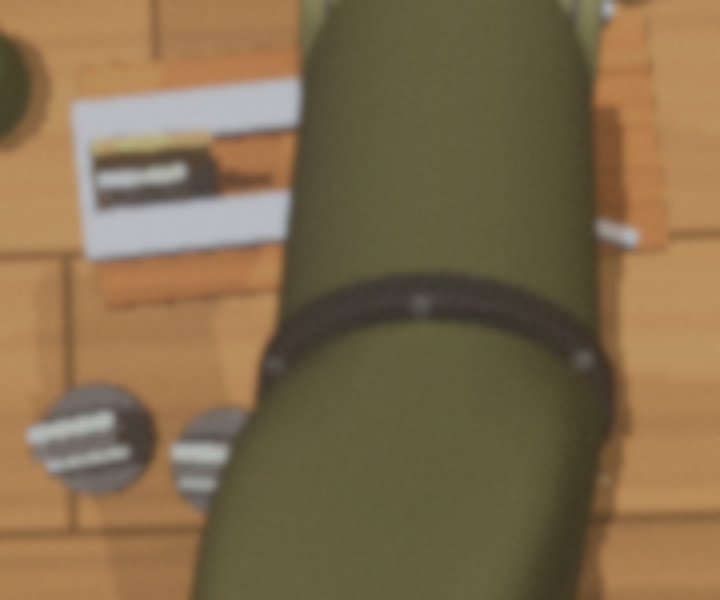

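Now the card is centred in its clip but turned about 12° toward the mouth. I'll tap its top edge forward with closed fingers to right it.

```bash
python3 -m creep '[{"hand":0,"slide":[0,-0.05,0],"turn":0},{"hand":0,"slide":[0,-0.027,0],"turn":0},{"hand":0,"slide":[0,0,0],"turn":0},{"hand":0,"slide":[0,0,0],"turn":0}]' 30; python3 -c "
from h import *
go([.6485,.056,.163],4.35)"

```

```text
clock: 41.3
tool_pos: [0.6491, 0.0547, 0.2427]
eef_rot: [0.999, 0.036, -0.0, 0.001]
contact_force: [0.4, -0.9, -0.9]
opening: 0.001
pos [0.6491 0.0547 0.2427] yaw 4.16 q7 0.03 F [ 0.44 -0.86 -0.92] op 0.1 t 41.3
slide now-frame [-0.0005 -0.0013  0.0797] turn -0.2
slide after turn [-0.0005 -0.0013  0.0797]
```

```bash
python3 -m creep '[{"hand":0,"slide":[0,0,0.04],"turn":0},{"hand":0,"slide":[0,0,0.038],"turn":0},{"hand":0,"slide":[0,0,0],"turn":0}]'; python3 -m creep '[{"hand":0,"slide":[0,-0.008,0],"turn":0},{"hand":0,"slide":[0,-0.008,0],"turn":0},{"hand":0,"slide":[0,-0.008,0],"turn":0},{"hand":0,"slide":[0,-0.008,0],"turn":0},{"hand":0,"slide":[0,0,0],"turn":0}]'; cat >> h.py <<'E'
def rel(c,crop=None,name=None):
    s=snapshot('scene'); P=cloud(s); d=np.array([-.0759,.9971]); t=(P[...,:2]-[.652,.043])@d
    if name: save(s,name,crop,6)
    m=(abs(P[...,0]-.648)<.03)&(abs(t-c)<.06)
    for z in np.arange(.075,.19,.01):
        k=t[m&(abs(P[...,2]-z)<.005)]
        if len(k)>3: print(round(z,3),len(k),np.percentile(k,[3,97]).round(3))
E
python3 -c "
from h import *
go([.6485,.056,.163],4.35); rel(.095,(220,150,340,260),'s31')"

```

```text
clock: 41.68
tool_pos: [0.647, 0.0541, 0.1621]
eef_rot: [0.999, 0.036, -0.003, 0.001]
contact_force: [-0.0, -0.3, 0.2]
opening: 0.006
clock: 42.3
tool_pos: [0.6467, 0.0898, 0.1649]
eef_rot: [0.999, 0.038, 0.0, -0.0]
contact_force: [0.8, -0.8, 0.5]
opening: 0.006
pos [0.6467 0.0898 0.1649] yaw 4.34 q7 -0.01 F [ 0.84 -0.82  0.45] op 0.5 t 42.3
slide now-frame [-0.0007  0.0339  0.0019] turn -0.0
slide after turn [-0.0007  0.0339  0.0019]
0.075 59 [0.073 0.122]
0.085 48 [0.074 0.129]
0.095 49 [0.074 0.129]
0.105 55 [0.065 0.13 ]
0.115 111 [0.071 0.128]
0.125 55 [0.067 0.127]
0.135 49 [0.064 0.126]
0.145 53 [0.066 0.126]
0.155 58 [0.062 0.126]
0.165 75 [0.048 0.124]
0.175 82 [0.046 0.123]
0.185 99 [0.051 0.123]
```

View pics/s31.png

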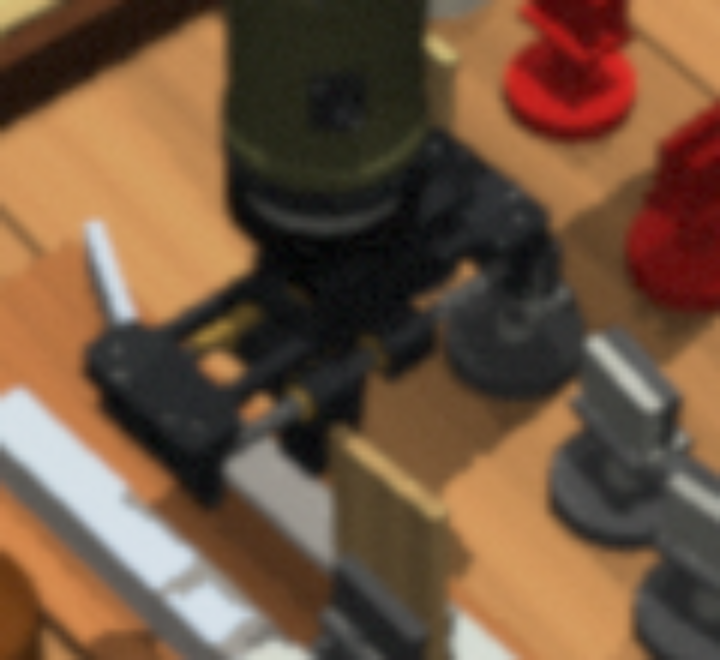

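```bash
python3 -m creep '[{"hand":0,"slide":[0,-0.007,0],"turn":0},{"hand":0,"slide":[0,-0.007,0],"turn":0},{"hand":0,"slide":[0,0,0],"turn":0}]'; 
python3 -c "
from h import *
go([.6485,.056,.163],4.35); rel(.105)"; python3 -m creep '[{"hand":0,"slide":[0,-0.006,0],"turn":0},{"hand":0,"slide":[0,-0.006,0],"turn":0},{"hand":0,"slide":[0,0,0],"turn":0}]'; 
python3 -c "
from h import *
go([.6485,.056,.163],4.35); rel(.105,(220,150,340,260),'s32')"

```

```text
clock: 42.72
tool_pos: [0.6458, 0.1019, 0.1648]
eef_rot: [0.999, 0.037, 0.0, 0.001]
contact_force: [-0.3, -3.6, 1.9]
opening: 0.008
pos [0.6458 0.1019 0.1648] yaw 4.25 q7 -0.03 F [-0.29 -3.57  1.92] op 0.7 t 42.7
slide now-frame [-0.0007  0.046   0.0018] turn -0.1
slide after turn [-0.0007  0.046   0.0018]
0.075 44 [0.086 0.125]
0.085 53 [0.079 0.133]
0.095 46 [0.082 0.134]
0.105 53 [0.078 0.135]
0.115 99 [0.076 0.134]
0.125 65 [0.075 0.135]
0.135 51 [0.072 0.135]
0.145 46 [0.077 0.135]
0.155 55 [0.072 0.135]
0.165 71 [0.059 0.136]
0.175 80 [0.057 0.134]
0.185 111 [0.064 0.133]
clock: 43.15
tool_pos: [0.6455, 0.1123, 0.1657]
eef_rot: [0.999, 0.036, 0.001, 0.001]
contact_force: [-1.4, -4.9, 6.4]
opening: 0.004
pos [0.6455 0.1123 0.1657] yaw 4.17 q7 -0.04 F [-1.39 -4.88  6.41] op 0.4 t 43.1
slide now-frame [-0.0011  0.0563  0.0027] turn -0.2
slide after turn [-0.0013  0.0563  0.0027]
0.075 36 [0.09  0.132]
0.085 63 [0.079 0.136]
0.095 47 [0.08  0.138]
0.105 48 [0.083 0.139]
0.115 87 [0.083 0.139]
0.125 73 [0.081 0.141]
0.135 46 [0.082 0.142]
0.145 50 [0.083 0.144]
0.155 56 [0.08  0.145]
0.165 69 [0.066 0.145]
0.175 89 [0.072 0.148]
0.185 92 [0.073 0.14 ]
```

View pics/s32.png

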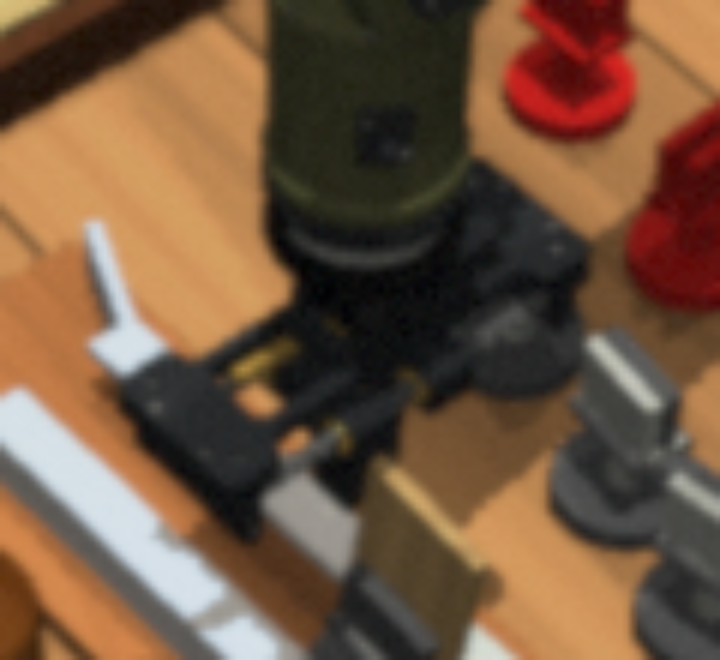

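```bash
python3 -m creep '[{"hand":0,"slide":[0,-0.006,0],"turn":0},{"hand":0,"slide":[0,0,0],"turn":0},{"hand":0,"slide":[0,0.03,0],"turn":0},{"hand":0,"slide":[0,0.06,0],"turn":0},{"hand":0,"slide":[0,0,-0.05],"turn":0}]'; python3 -m creep '[{"hand":0.04,"slide":[0,0.06,-0.05],"turn":0},{"hand":0.04,"slide":[0,0.06,0],"turn":0},{"hand":0.04,"slide":[0,0,0],"turn":0}]'; 
python3 -c "
from h import *
go([.6485,.056,.163],4.35); rel(.095,(220,170,340,280),'s33')"

```

```text
clock: 43.82
tool_pos: [0.6484, 0.0238, 0.2116]
eef_rot: [0.999, 0.033, -0.004, 0.002]
contact_force: [0.5, 1.1, 0.3]
opening: 0.007
clock: 44.2
tool_pos: [0.6587, -0.0841, 0.2553]
eef_rot: [0.999, 0.032, 0.0, 0.002]
contact_force: [-0.5, 0.4, -0.8]
opening: 0.319
pos [ 0.6587 -0.0841  0.2553] yaw 3.71 q7 0.21 F [-0.5   0.37 -0.78] op 28.1 t 44.2
slide now-frame [-0.0011 -0.1405  0.0923] turn -0.6
slide after turn [ 0.0005 -0.1405  0.0923]
0.075 65 [0.066 0.118]
0.085 56 [0.071 0.126]
0.095 44 [0.07  0.125]
0.105 60 [0.069 0.126]
0.115 99 [0.066 0.126]
0.125 47 [0.065 0.126]
0.135 52 [0.067 0.127]
0.145 50 [0.066 0.127]
0.155 51 [0.066 0.128]
0.165 51 [0.068 0.128]
0.175 99 [0.067 0.128]
```

View pics/s33.png

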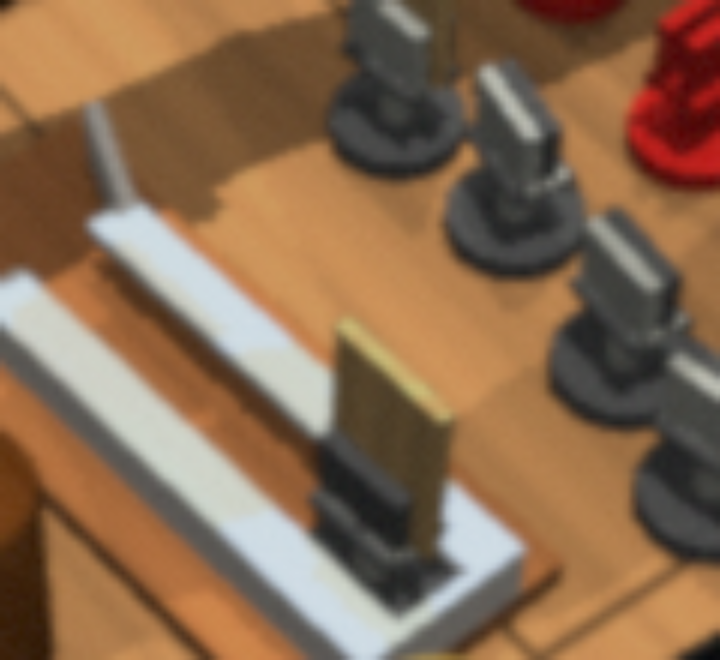

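The first good stand is at the closed end, with its card upright and about 5 mm off centre in the clip. Next I re-measure the others.

```bash
python3 -m creep '[{"hand":0.04,"slide":[0,0.06,0],"turn":0},{"hand":0.04,"slide":[0,0.06,0],"turn":0}]'; python3 -c "
from h import *
stands(); go([.4585,-.089,.26],4)"

```

```text
clock: 44.5
tool_pos: [0.6689, -0.1938, 0.2541]
eef_rot: [0.999, 0.04, 0.0, -0.002]
contact_force: [0.6, -0.9, -0.4]
opening: 0.451
top net [0.489 0.174] foot [0.4865 0.1766] 298  clip ([0.4896, 0.1754], np.float64(9.2), 174) card None 0.97
top net [ 0.455 -0.09 ] foot [ 0.4577 -0.0915] 272  clip ([0.4598, -0.0911], np.float64(3.5), 148) card ([0.4587, -0.0907], np.float64(3.6), 144) 0.96
top net [0.472 0.097] foot [0.4693 0.0951] 281  clip ([0.4721, 0.0943], np.float64(-2.3), 179) card None 0.85
top net [ 0.318 -0.38 ] foot [ 0.3181 -0.3802] 18 RED clip ([0.3243, -0.3833], np.float64(16.4), 192) card None 0.77
top net [ 0.455 -0.007] foot [ 0.4513 -0.0059] 302  clip ([0.4547, -0.0063], np.float64(-11.4), 176) card ([0.4566, -0.0603], np.float64(-89.9), 8) 0.76
top net [ 0.34  -0.003] foot [0.3424 0.0034] 306  clip ([0.3433, 0.0035], np.float64(-84.9), 181) card None 0.66
top net [ 0.318 -0.125] foot [ 0.3163 -0.1247] 238 RED clip ([0.3219, -0.1046], np.float64(75.6), 38) card None 0.6
top net [0.653 0.143] foot [0.653  0.1428] 5  clip ([0.6358, 0.1259], np.float64(10.2), 33) card ([
[... 507 characters left out ...]
0.2), 167) card None 0.88
scene net [ 0.461 -0.089] foot [ 0.4585 -0.0872] 240  clip ([0.463, -0.0843], np.float64(5.7), 119) card ([0.4585, -0.0868], np.float64(4.0), 225) 0.69
scene net [ 0.324 -0.106] foot [ 0.3186 -0.1186] 198 RED clip ([0.317, -0.12], np.float64(1.6), 132) card None 0.64
scene net [0.46  0.005] foot [ 0.4527 -0.0007] 237  clip ([0.4549, -0.002], np.float64(-10.6), 132) card None 0.63
scene net [0.33 0.01] foot [0.3396 0.0083] 219 RED clip ([0.3432, 0.0075], np.float64(-85.0), 138) card None 0.61
pos [ 0.6679 -0.1958  0.2538] yaw 4.21 q7 0.37 F [ 0.58  0.26 -0.25] op 39.7 t 44.7
slide now-frame [-0.201  -0.1219 -0.0062] turn 0.2
slide after turn [-0.2015 -0.1212 -0.0062]
```

```bash
python3 -m creep '[{"hand":0.04,"slide":[-0.05,-0.03,0],"turn":0},{"hand":0.04,"slide":[-0.05,-0.03,0],"turn":0},{"hand":0.04,"slide":[-0.05,-0.03,0],"turn":0},{"hand":0.04,"slide":[-0.05,-0.031,0],"turn":0},{"hand":0.04,"slide":[0,0,0],"turn":0}]'; python3 -m creep '[{"hand":0.04,"slide":[0,0,0],"turn":0},{"hand":0.04,"slide":[0,0,0],"turn":0}]'; python3 -c "
from h import *
go([.4585,-.0895,.128],4)"

```

```text
clock: 45.32
tool_pos: [0.4535, -0.0854, 0.2541]
eef_rot: [0.999, 0.041, -0.004, -0.002]
contact_force: [0.8, -0.3, 0.6]
opening: 0.457
clock: 45.58
tool_pos: [0.4614, -0.0904, 0.2549]
eef_rot: [0.999, 0.038, 0.001, -0.0]
contact_force: [0.5, 0.4, -0.9]
opening: 0.456
pos [ 0.4614 -0.0904  0.2549] yaw 4.32 q7 0.27 F [ 0.51  0.44 -0.91] op 40.2 t 45.6
slide now-frame [-0.0028 -0.0011  0.1269] turn 0.3
slide after turn [-0.0028 -0.0011  0.1269]
```

```bash
python3 -m creep '[{"hand":0.04,"slide":[-0.003,-0.001,0.04],"turn":0},{"hand":0.04,"slide":[0,0,0.04],"turn":0},{"hand":0.04,"slide":[0,0,0.04],"turn":0},{"hand":0.04,"slide":[0,0,0.007],"turn":0},{"hand":0.04,"slide":[0,0,0],"turn":0}]'; python3 -m creep '[{"hand":0,"slide":[0,0,0],"turn":0},{"hand":0,"slide":[0,0,0],"turn":0},{"hand":0,"slide":[0,0,0],"turn":0},{"hand":0,"slide":[0,0,0],"turn":0}]' 50;  python3 -m creep '[{"hand":0,"slide":[0,0,-0.01],"turn":0},{"hand":0,"slide":[0,0,-0.02],"turn":0},{"hand":0,"slide":[0,0,-0.03],"turn":0},{"hand":0,"slide":[0,0,-0.04],"turn":0},{"hand":0,"slide":[0,0,0],"turn":0}]'; python3 -c "
from h import *
go([.4585,-.0895,.128],4)
s=snapshot('scene'); save(s,'s34',(150,60,390,280),3)"
```

```text
clock: 46.2
tool_pos: [0.4572, -0.0904, 0.1278]
eef_rot: [0.999, 0.037, 0.0, -0.0]
contact_force: [0.3, -0.9, 0.2]
opening: 0.454
clock: 46.7
tool_pos: [0.4568, -0.0902, 0.1282]
eef_rot: [0.999, 0.037, 0.001, 0.0]
contact_force: [0.4, -0.3, 5.9]
opening: 0.088
clock: 47.32
tool_pos: [0.4579, -0.0905, 0.2304]
eef_rot: [0.999, 0.037, 0.003, 0.0]
contact_force: [-0.3, -0.1, -0.8]
opening: 0.086
pos [ 0.4579 -0.0905  0.2304] yaw 4.24 q7 0.29 F [-0.35 -0.15 -0.8 ] op 7.5 t 47.3
slide now-frame [ 0.0007 -0.001   0.1024] turn 0.2
slide after turn [ 0.0007 -0.001   0.1024]
```

View pics/s34.png

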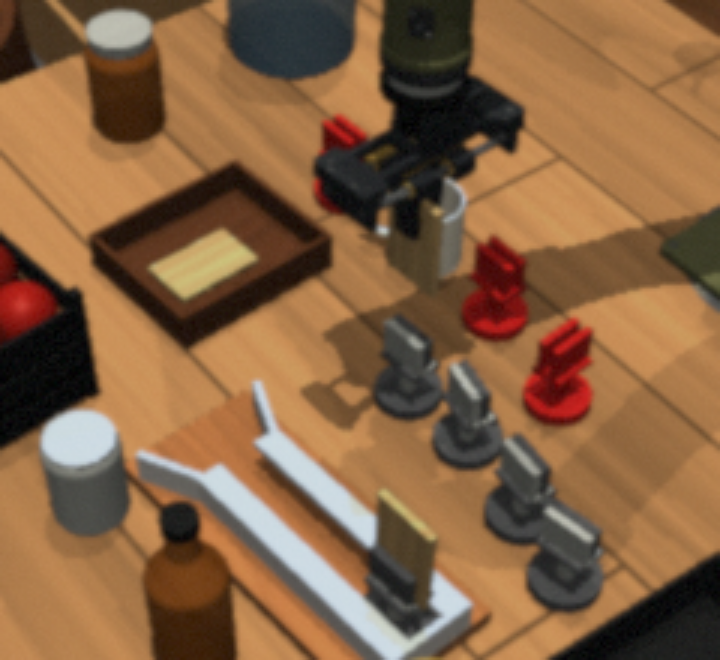

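Weak as well, so this card also goes to the tray.

```bash
python3 -c "
from h import *
s=snapshot('top'); P=cloud(s); im=s['frame'].astype(int)
m=(abs(P[...,0]-.51)<.09)&(abs(P[...,1]+.37)<.075)&(im[...,0]>140)&(P[...,2]<.05)
k=P[m]; print(len(k),np.percentile(k,[2,98],axis=0).round(3), cv2.minAreaRect(k[:,:2].astype(np.float32)))
go([.453,-.371,.27],3.8)"; python3 -m creep '[{"hand":0,"slide":[0,0.03,-0.04],"turn":0},{"hand":0,"slide":[0,0.05,0],"turn":0},{"hand":0,"slide":[0,0.05,0],"turn":0},{"hand":0,"slide":[0,0.05,0],"turn":0},{"hand":0,"slide":[0,0.05,0],"turn":0}]'; python3 -m creep '[{"hand":0,"slide":[0,0.04,0],"turn":0},{"hand":0,"slide":[0,0,0],"turn":0},{"hand":0,"slide":[0,0,0],"turn":0}]'; python3 -c "
from h import *
go([.453,-.371,.08],3.8)"

```

```text
1074 [[ 0.474 -0.398  0.009]
 [ 0.571 -0.336  0.02 ]] ((0.5222374200820923, -0.36819058656692505), (0.1013646125793457, 0.06787073612213135), 3.8272268772125244)
pos [ 0.4562 -0.0901  0.2279] yaw 4.25 q7 0.29 F [0.83 0.82 0.11] op 7.6 t 47.4
slide now-frame [-0.024   0.2799 -0.0421] turn 0.5
slide after turn [-0.0218  0.2801 -0.0421]
clock: 48.05
tool_pos: [0.4727, -0.3205, 0.266]
eef_rot: [0.999, 0.037, -0.001, -0.001]
contact_force: [0.9, 0.2, -0.3]
opening: 0.087
clock: 48.42
tool_pos: [0.476, -0.3579, 0.2662]
eef_rot: [0.999, 0.037, -0.001, -0.002]
contact_force: [-0.7, 1.1, -0.5]
opening: 0.088
pos [ 0.476  -0.3579  0.2662] yaw 4.28 q7 0.72 F [-0.67  1.14 -0.53] op 7.8 t 48.4
slide now-frame [-0.0239  0.0114  0.1862] turn 0.5
slide after turn [-0.0238  0.0116  0.1862]
```

```bash
python3 -m creep '[{"hand":0,"slide":[-0.022,0.012,0.04],"turn":0},{"hand":0,"slide":[-0.002,0,0.05],"turn":0},{"hand":0,"slide":[0,0,0.05],"turn":0},{"hand":0,"slide":[0,0,0.03],"turn":0},{"hand":0,"slide":[0,0,0.01],"turn":0}]'; python3 -m creep '[{"hand":0,"slide":[0,0,0.004],"turn":0},{"hand":0,"slide":[0,0,0],"turn":0},{"hand":0,"slide":[0,0,0],"turn":0}]' ; python3 -c "
from h import *
go([.453,-.371,.080],3.8)"
```

```text
clock: 49.05
tool_pos: [0.4529, -0.3703, 0.0858]
eef_rot: [0.999, 0.038, -0.001, -0.002]
contact_force: [0.4, -0.2, 1.5]
opening: 0.085
clock: 49.42
tool_pos: [0.454, -0.3735, 0.0849]
eef_rot: [0.999, 0.037, 0.001, 0.001]
contact_force: [0.6, -0.0, -0.4]
opening: 0.086
pos [ 0.454  -0.3735  0.0849] yaw 4.25 q7 0.78 F [ 0.56 -0.01 -0.43] op 7.6 t 49.4
slide now-frame [-0.0009 -0.0026  0.0049] turn 0.5
slide after turn [-0.0009 -0.0026  0.0049]
```

```bash
python3 -m creep '[{"hand":0,"slide":[0,0,0.005],"turn":0},{"hand":0.02,"slide":[0,0,0],"turn":0},{"hand":0.03,"slide":[0,0,0],"turn":0},{"hand":0.06,"slide":[0.02,0,0],"turn":0},{"hand":0.06,"slide":[0.02,0,-0.005],"turn":0}]' 30; python3 -m creep '[{"hand":0.06,"slide":[0.02,0,-0.012],"turn":0},{"hand":0.06,"slide":[0.02,0,-0.02],"turn":0},{"hand":0.06,"slide":[0.02,0,-0.03],"turn":0},{"hand":0.06,"slide":[0,0,-0.06],"turn":0},{"hand":0.06,"slide":[0,0,-0.05],"turn":0}]' ; python3 -c "
from h import *
go([.458,-.0895,.26],4)
s=snapshot('scene'); save(s,'s35',(150,60,390,280),3)"
```

```text
clock: 50.05
tool_pos: [0.4934, -0.3702, 0.0836]
eef_rot: [0.999, 0.037, -0.0, -0.0]
contact_force: [0.1, -0.6, 0.3]
opening: 0.521
clock: 50.68
tool_pos: [0.5534, -0.3657, 0.2577]
eef_rot: [0.999, 0.037, 0.0, 0.0]
contact_force: [0.5, -0.7, -0.7]
opening: 0.683
pos [ 0.5534 -0.3657  0.2577] yaw 4.26 q7 0.68 F [ 0.54 -0.74 -0.74] op 60.2 t 50.7
slide now-frame [-0.0746 -0.2825 -0.0023] turn 0.3
slide after turn [-0.0759 -0.2822 -0.0023]
```

View pics/s35.png

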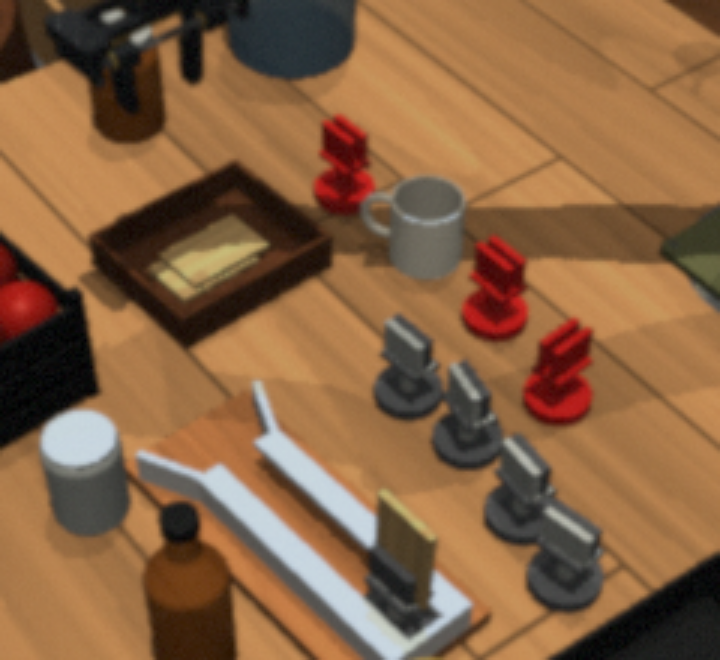

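Both pulled cards lie flat in the tray. Now the four empty stands go to the crate.

```bash
python3 -m creep '[{"hand":0.045,"slide":[-0.01,-0.045,0],"turn":0},{"hand":0.045,"slide":[-0.015,-0.05,0],"turn":0},{"hand":0.045,"slide":[-0.015,-0.05,0],"turn":0},{"hand":0.045,"slide":[-0.015,-0.05,0],"turn":0},{"hand":0.045,"slide":[-0.01,-0.05,0],"turn":0}]'; python3 -m creep '[{"hand":0.045,"slide":[-0.008,-0.037,0],"turn":0},{"hand":0.045,"slide":[0,0,0],"turn":0},{"hand":0.045,"slide":[0,0,0],"turn":0}]'; python3 -c "
from h import *
stands(('scene',)); go([.4615,-.0895,.062],4.)"
```

```text
clock: 51.35
tool_pos: [0.4691, -0.1248, 0.2558]
eef_rot: [0.999, 0.037, 0.0, -0.0]
contact_force: [0.7, 0.1, -0.2]
opening: 0.512
clock: 51.72
tool_pos: [0.4598, -0.0907, 0.2559]
eef_rot: [0.999, 0.037, 0.0, 0.0]
contact_force: [0.9, -0.8, -0.5]
opening: 0.513
scene net [ 0.313 -0.123] foot [ 0.3163 -0.1203] 208 RED clip ([0.3175, -0.1201], np.float64(0.3), 136) card None 0.95
scene net [0.468 0.094] foot [0.4683 0.0979] 237  clip ([0.4726, 0.0993], np.float64(-3.2), 145) card None 0.84
scene net [0.484 0.182] foot [0.4855 0.1799] 291  clip ([0.4901, 0.1817], np.float64(8.8), 167) card None 0.83
scene net [0.343 0.012] foot [0.343 0.007] 232 RED clip ([0.343, 0.0073], np.float64(-83.7), 134) card None 0.82
scene net [ 0.463 -0.084] foot [ 0.4575 -0.087 ] 227  clip ([0.4612, -0.0861], np.float64(5.1), 127) card None 0.68
scene net [0.639 0.12 ] foot [0.6392 0.1202] 15  clip ([0.6519, 0.1446], np.float64(14.7), 85) card ([0.646, 0.1417], np.float64(5.9), 264) 0.66
scene net [ 0.325 -0.363] foot [ 0.3607 -0.3694] 65 RED clip ([0.3215, -0.3936], np.float64(50.9), 25) card None 0.51
pos [ 0.4598 -0.0913  0.2558] yaw 4.12 q7 0.3 F [-0.28 -0.54 -0.39] op 45.2 t 51.8
slide now-frame [ 0.0018 -0.0017  0.1938] turn 0.1
slide after turn [ 0.0018 -0.0017  0.1938]
```

```bash
python3 -m creep '[{"hand":0.045,"slide":[0.001,-0.002,0.05],"turn":0},{"hand":0.045,"slide":[0,0,0.05],"turn":0},{"hand":0.045,"slide":[0,0,0.05],"turn":0},{"hand":0.045,"slide":[0,0,0.035],"turn":0},{"hand":0.045,"slide":[0,0,0.008],"turn":0}]'; python3 -m creep '[{"hand":0,"slide":[0,0,0],"turn":0},{"hand":0,"slide":[0,0,0],"turn":0},{"hand":0,"slide":[0,0,0],"turn":0},{"hand":0,"slide":[0,0,0],"turn":0}]' 30;  python3 -m creep '[{"hand":0,"slide":[0,0,-0.02],"turn":0},{"hand":0,"slide":[0,0,-0.04],"turn":0},{"hand":0,"slide":[0,0,-0.05],"turn":0},{"hand":0,"slide":[0,0,-0.02],"turn":0},{"hand":0,"slide":[0,0,0],"turn":0}]'; python3 -c "
from h import *
go([.578,.418,.20],4)
s=snapshot('scene'); save(s,'s36',(180,60,420,280),3)"
```

```text
clock: 52.45
tool_pos: [0.4594, -0.0889, 0.0608]
eef_rot: [0.999, 0.036, -0.002, -0.0]
contact_force: [-0.5, 0.2, 0.4]
opening: 0.511
clock: 52.95
tool_pos: [0.4612, -0.0879, 0.0634]
eef_rot: [0.999, 0.037, 0.001, 0.0]
contact_force: [-0.5, -1.3, 2.5]
opening: 0.305
clock: 53.58
tool_pos: [0.4614, -0.0878, 0.1941]
eef_rot: [0.999, 0.037, 0.002, 0.0]
contact_force: [0.4, -0.3, -3.7]
opening: 0.308
pos [ 0.4614 -0.0878  0.1941] yaw 4.27 q7 0.32 F [ 0.42 -0.27 -3.69] op 27.2 t 53.6
slide now-frame [ 0.1539 -0.4957 -0.0059] turn 0.3
slide after turn [ 0.1516 -0.4965 -0.0059]
```

View pics/s36.png

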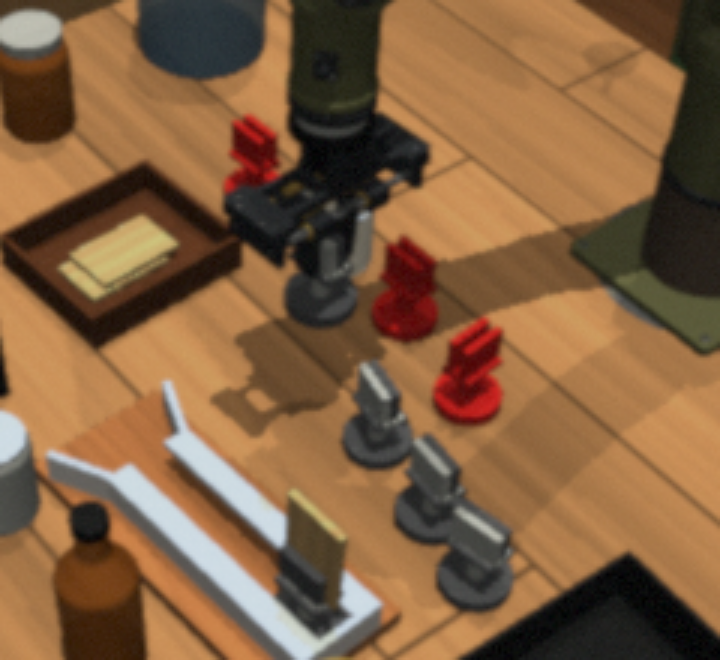

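```bash
python3 -m creep '[{"hand":0,"slide":[0.008,-0.03,-0.01],"turn":0},{"hand":0,"slide":[0.014,-0.048,0],"turn":0},{"hand":0,"slide":[0.014,-0.048,0],"turn":0},{"hand":0,"slide":[0.014,-0.048,0],"turn":0},{"hand":0,"slide":[0.014,-0.048,0],"turn":0}]'; python3 -m creep '[{"hand":0,"slide":[0.016,-0.048,0],"turn":0},{"hand":0,"slide":[0.016,-0.048,0],"turn":0},{"hand":0,"slide":[0.016,-0.048,0],"turn":0},{"hand":0,"slide":[0.016,-0.048,0],"turn":0},{"hand":0,"slide":[0.016,-0.048,0],"turn":0}]';  python3 -m creep '[{"hand":0,"slide":[0.01,-0.033,0],"turn":0},{"hand":0,"slide":[0,0,0],"turn":0},{"hand":0,"slide":[0,0,0],"turn":0}]'; python3 -c "
from h import *
go([.578,.418,.071],0)
s=snapshot('scene'); save(s,'s37',(260,120,500,340),3)"
```

```text
clock: 54.25
tool_pos: [0.5069, 0.1397, 0.2009]
eef_rot: [0.999, 0.037, -0.001, 0.001]
contact_force: [0.3, -0.4, -3.0]
opening: 0.307
clock: 54.88
tool_pos: [0.5688, 0.3846, 0.1999]
eef_rot: [0.999, 0.037, -0.002, 0.001]
contact_force: [0.6, -0.3, -3.9]
opening: 0.305
clock: 55.25
tool_pos: [0.5765, 0.4155, 0.2004]
eef_rot: [0.999, 0.037, -0.001, 0.002]
contact_force: [0.1, -0.7, -3.3]
opening: 0.308
pos [0.5765 0.4155 0.2004] yaw 4.2 q7 -0.42 F [ 0.12 -0.75 -3.26] op 27.2 t 55.2
slide now-frame [ 0.0017 -0.0024  0.1294] turn 4.2
slide after turn [ 0.0015 -0.0025  0.1294]
```

View pics/s37.png

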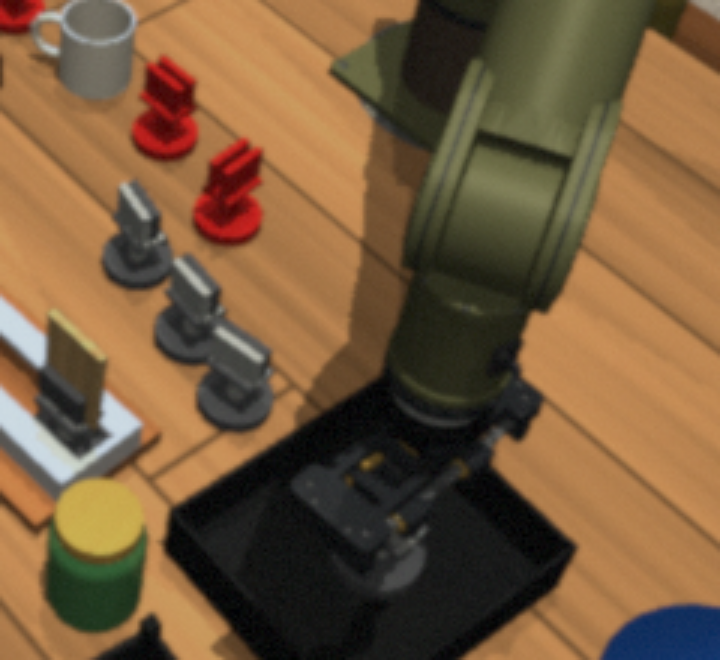

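```bash
python3 -m creep '[{"hand":0,"slide":[0.001,-0.002,0.04],"turn":4},{"hand":0,"slide":[0,0,0.04],"turn":0},{"hand":0,"slide":[0,0,0.03],"turn":0},{"hand":0,"slide":[0,0,0.015],"turn":0},{"hand":0,"slide":[0,0,0.003],"turn":0}]'; python3 -m creep '[{"hand":0,"slide":[0,0,0],"turn":0},{"hand":0,"slide":[0,0,0.002],"turn":0},{"hand":0,"slide":[0,0,0],"turn":0}]'; python3 -c "
from h import *
go([.578,.418,.071],0)"
```

```text
clock: 55.92
tool_pos: [0.578, 0.4182, 0.0741]
eef_rot: [1.0, 0.002, -0.001, 0.001]
contact_force: [0.1, 0.4, -2.8]
opening: 0.306
clock: 56.3
tool_pos: [0.5783, 0.4195, 0.0735]
eef_rot: [1.0, 0.002, 0.0, -0.0]
contact_force: [-0.2, 0.9, -2.8]
opening: 0.31
pos [0.5783 0.4195 0.0735] yaw 0.25 q7 -0.45 F [-0.2   0.89 -2.78] op 27.3 t 56.3
slide now-frame [-0.0004  0.0015  0.0025] turn 0.2
slide after turn [-0.0003  0.0015  0.0025]
```

```bash
python3 -m creep '[{"hand":0,"slide":[0,0,0.003],"turn":0},{"hand":0,"slide":[0,0,0.0015],"turn":0},{"hand":0,"slide":[0,0,0],"turn":0}]'; python3 -m creep '[{"hand":0.04,"slide":[0,0,0],"turn":0},{"hand":0.05,"slide":[0,0,0],"turn":0},{"hand":0.05,"slide":[0,0,0],"turn":0}]';  python3 -m creep '[{"hand":0.05,"slide":[0,0,-0.04],"turn":0},{"hand":0.05,"slide":[0,0,-0.05],"turn":0},{"hand":0.05,"slide":[0,0,-0.05],"turn":0},{"hand":0.05,"slide":[0,0,0],"turn":0}]'; python3 -c "
from h import *
stands(('scene',))
go([.490,.178,.20],9.5)"
```

```text
clock: 56.68
tool_pos: [0.5782, 0.42, 0.0696]
eef_rot: [1.0, 0.002, 0.0, -0.001]
contact_force: [-2.1, -0.8, 5.0]
opening: 0.306
clock: 57.05
tool_pos: [0.5783, 0.4191, 0.0681]
eef_rot: [1.0, 0.002, 0.0, 0.0]
contact_force: [-0.1, 0.4, 0.9]
opening: 0.57
clock: 57.55
tool_pos: [0.581, 0.4204, 0.2134]
eef_rot: [1.0, 0.002, 0.004, -0.003]
contact_force: [0.9, -0.6, -0.1]
opening: 0.565
scene net [0.575 0.411] foot [0.5766 0.4184] 311  clip ([0.583, 0.4196], np.float64(-0.3), 173) card None 0.83
scene net [0.333 0.003] foot [0.3404 0.0055] 224 RED clip ([0.3431, 0.0078], np.float64(-84.5), 140) card None 0.83
scene net [0.476 0.088] foot [0.4694 0.0989] 223  clip ([0.4724, 0.0995], np.float64(-2.8), 144) card None 0.8
scene net [ 0.457 -0.008] foot [ 0.4519 -0.0021] 243  clip ([0.455, -0.0024], np.float64(-10.3), 128) card None 0.73
scene net [0.634 0.118] foot [0.6345 0.1176] 20  clip ([0.6513, 0.1459], np.float64(15.9), 86) card ([0.6459, 0.1411], np.float64(5.8), 256) 0.67
scene net [ 0.325 -0.378] foot [ 0.324  -0.3749] 167 RED clip ([0.3246, -0.3751], np.float64(3.5), 107) card None 0.6
scene net [0.487 0.182] foot [0.4869 0.1796] 294  clip ([0.4901, 0.1812], np.float64(10.4), 166) card None 0.59
pos [0.578  0.4192 0.2083] yaw 0.24 q7 -0.48 F [ 0.86  0.2  -0.25] op 49.5 t 57.6
slide now-frame [-0.089   0.2408  0.0083] turn -9.3
slide after turn [-0.1266  0.2233  0.0083]
```

```bash
python3 -m creep '[{"hand":0.05,"slide":[0,0,0],"turn":-9.3},{"hand":0.05,"slide":[-0.025,0.044,0],"turn":0},{"hand":0.05,"slide":[-0.025,0.045,0],"turn":0},{"hand":0.05,"slide":[-0.026,0.045,0],"turn":0},{"hand":0.05,"slide":[-0.025,0.045,0],"turn":0}]'; python3 -m creep '[{"hand":0.05,"slide":[-0.025,0.044,0],"turn":0},{"hand":0.05,"slide":[0,0,0],"turn":0},{"hand":0.05,"slide":[0,0,0],"turn":0}]'; python3 -c "
from h import *
go([.490,.178,.062],9.5)"
```

```text
clock: 58.28
tool_pos: [0.5063, 0.224, 0.2066]
eef_rot: [0.997, 0.083, -0.002, 0.001]
contact_force: [0.6, -0.6, 1.3]
opening: 0.567
clock: 58.65
tool_pos: [0.4905, 0.179, 0.2073]
eef_rot: [0.997, 0.083, -0.001, -0.0]
contact_force: [0.2, 0.1, 0.7]
opening: 0.564
pos [0.4905 0.179  0.2073] yaw 9.57 q7 -0.07 F [0.21 0.06 0.73] op 49.7 t 58.6
slide now-frame [-0.0007  0.0009  0.1453] turn 0.1
slide after turn [-0.0007  0.0009  0.1453]
```

```bash
python3 -m creep '[{"hand":0.05,"slide":[-0.001,0.001,0.05],"turn":0},{"hand":0.05,"slide":[0,0,0.05],"turn":0},{"hand":0.05,"slide":[0,0,0.035],"turn":0},{"hand":0.05,"slide":[0,0,0.01],"turn":0},{"hand":0.05,"slide":[0,0,0],"turn":0}]'; python3 -m creep '[{"hand":0,"slide":[0,0,0],"turn":0},{"hand":0,"slide":[0,0,0],"turn":0},{"hand":0,"slide":[0,0,0],"turn":0},{"hand":0,"slide":[0,0,0],"turn":0}]' 30;  python3 -m creep '[{"hand":0,"slide":[0,0,-0.02],"turn":0},{"hand":0,"slide":[0,0,-0.04],"turn":0},{"hand":0,"slide":[0,0,-0.05],"turn":0},{"hand":0,"slide":[0,0,-0.02],"turn":0},{"hand":0,"slide":[0,0,0],"turn":9}]'; python3 -c "
from h import *
go([.578,.318,.20],0)
s=snapshot('scene'); save(s,'s38',(260,120,500,340),3)"
```

```text
clock: 59.28
tool_pos: [0.49, 0.1781, 0.0629]
eef_rot: [0.996, 0.084, -0.0, -0.0]
contact_force: [0.7, 0.2, 0.3]
opening: 0.564
clock: 59.78
tool_pos: [0.4902, 0.1774, 0.0637]
eef_rot: [0.997, 0.083, 0.0, -0.0]
contact_force: [-1.7, -0.8, 3.4]
opening: 0.309
clock: 60.4
tool_pos: [0.4918, 0.1777, 0.1952]
eef_rot: [1.0, 0.003, 0.003, -0.001]
contact_force: [0.2, -0.3, -2.7]
opening: 0.307
pos [0.4918 0.1777 0.1952] yaw 0.31 q7 -0.16 F [ 0.16 -0.27 -2.68] op 27.1 t 60.4
slide now-frame [ 0.0869 -0.1399 -0.0048] turn 0.3
slide after turn [ 0.0862 -0.1403 -0.0048]
```

View pics/s38.png

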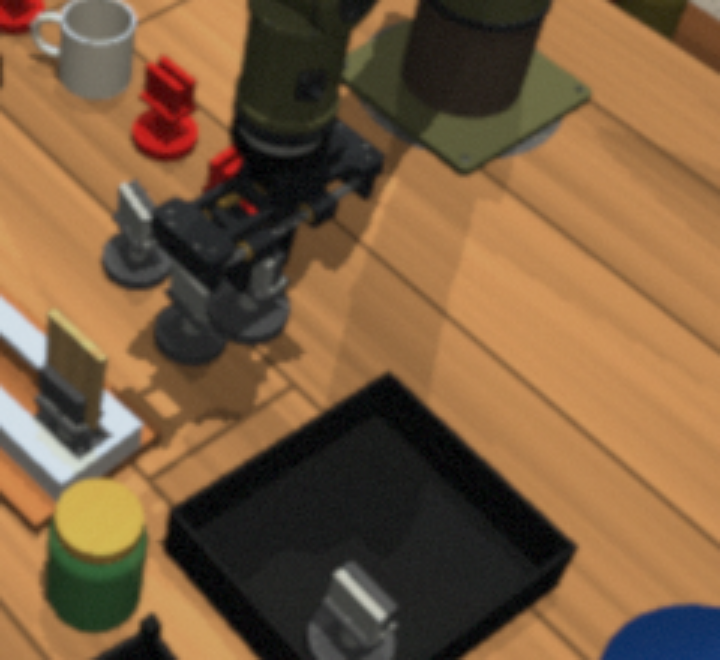

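```bash
python3 -c "
from h import *
s=snapshot('top'); P=cloud(s)
m=(abs(P[...,0]-.69)<.08)&(abs(P[...,1]-.24)<.08)&(P[...,2]>.07)&(P[...,2]<.15)
k=P[m]; print(len(k),np.percentile(k,[1,99],axis=0).round(3))
"
```

```text
1032 [[0.638 0.165 0.073]
 [0.742 0.284 0.125]]
```

```bash
python3 -m creep '[{"hand":0,"slide":[0.015,-0.02,-0.005],"turn":0},{"hand":0,"slide":[0.025,-0.04,0],"turn":0},{"hand":0,"slide":[0.025,-0.04,0],"turn":0},{"hand":0,"slide":[0.02,-0.04,0],"turn":0},{"hand":0,"slide":[0,0,0],"turn":-10}]'; python3 -m creep '[{"hand":0,"slide":[0,0,0],"turn":-10},{"hand":0,"slide":[0,0,0],"turn":0},{"hand":0,"slide":[0,0,0],"turn":0}]'; python3 -c "
from h import *
go([.578,.318,.071],20)"
```

```text
clock: 61.12
tool_pos: [0.5738, 0.3232, 0.1968]
eef_rot: [0.995, 0.098, 0.001, -0.001]
contact_force: [-0.9, -0.1, -2.8]
opening: 0.312
clock: 61.5
tool_pos: [0.5736, 0.3178, 0.1978]
eef_rot: [0.984, 0.177, -0.0, 0.0]
contact_force: [0.4, -1.0, -2.9]
opening: 0.305
pos [0.5736 0.3178 0.1978] yaw 20.42 q7 -0.07 F [ 0.35 -1.05 -2.88] op 26.9 t 61.5
slide now-frame [0.0042 0.0013 0.1268] turn 0.4
slide after turn [0.0042 0.0013 0.1268]
```

```bash
python3 -m creep '[{"hand":0,"slide":[0.001,0,0.04],"turn":0},{"hand":0,"slide":[0,0,0.04],"turn":0},{"hand":0,"slide":[0,0,0.03],"turn":0},{"hand":0,"slide":[0,0,0.012],"turn":0},{"hand":0,"slide":[0,0,0.003],"turn":0}]'; python3 -m creep '[{"hand":0,"slide":[0,0,0.002],"turn":0},{"hand":0,"slide":[0,0,0.001],"turn":0},{"hand":0,"slide":[0,0,0],"turn":0}]'; python3 -c "
from h import *
go([.578,.318,.071],20)"
```

```text
clock: 62.12
tool_pos: [0.5747, 0.3184, 0.073]
eef_rot: [0.984, 0.178, -0.0, 0.0]
contact_force: [0.1, -0.0, -2.4]
opening: 0.306
clock: 62.5
tool_pos: [0.5749, 0.3186, 0.0709]
eef_rot: [0.984, 0.178, 0.001, -0.0]
contact_force: [-0.2, -0.4, -3.1]
opening: 0.307
pos [0.5749 0.3186 0.0709] yaw 20.54 q7 -0.04 F [-0.16 -0.38 -3.14] op 27.1 t 62.5
slide now-frame [ 0.0027  0.0017 -0.0001] turn 0.5
slide after turn [ 0.0027  0.0017 -0.0001]
```

```bash
python3 -m creep '[{"hand":0,"slide":[0,0,0.002],"turn":0},{"hand":0,"slide":[0,0,0.001],"turn":0},{"hand":0,"slide":[0,0,0],"turn":0}]'; python3 -m creep '[{"hand":0.04,"slide":[0,0,0],"turn":0},{"hand":0.05,"slide":[0,0,0],"turn":0},{"hand":0.05,"slide":[0,0,0],"turn":0}]';  python3 -m creep '[{"hand":0.05,"slide":[0,0,-0.04],"turn":0},{"hand":0.05,"slide":[0,0,-0.05],"turn":0},{"hand":0.05,"slide":[0,0,-0.05],"turn":0},{"hand":0.05,"slide":[0,0,0],"turn":0}]'; python3 -c "
from h import *
stands(('scene',))
go([.4725,.097,.20],-3)"
```

```text
clock: 62.88
tool_pos: [0.5748, 0.3188, 0.0695]
eef_rot: [0.984, 0.178, 0.001, -0.0]
contact_force: [-4.2, -2.1, 11.2]
opening: 0.308
clock: 63.25
tool_pos: [0.5748, 0.3184, 0.0671]
eef_rot: [0.984, 0.178, 0.0, -0.0]
contact_force: [-0.1, 0.5, 0.1]
opening: 0.564
clock: 63.75
tool_pos: [0.5774, 0.3195, 0.2117]
eef_rot: [0.984, 0.178, 0.004, -0.001]
contact_force: [0.1, 0.2, -0.5]
opening: 0.57
scene net [ 0.312 -0.108] foot [ 0.3164 -0.1182] 198 RED clip ([0.3171, -0.1209], np.float64(1.0), 129) card None 0.94
scene net [0.449 0.004] foot [ 0.4512 -0.0019] 240  clip ([0.4547, -0.0022], np.float64(-9.8), 129) card None 0.9
scene net [0.579 0.413] foot [0.5767 0.4191] 309  clip ([0.5828, 0.4209], np.float64(-0.9), 181) card None 0.83
scene net [0.633 0.118] foot [0.6328 0.1185] 16  clip ([0.6522, 0.1431], np.float64(14.2), 86) card ([0.646, 0.1414], np.float64(5.5), 259) 0.78
scene net [0.57  0.325] foot [0.5732 0.3213] 301  clip ([0.5793, 0.3233], np.float64(22.4), 184) card None 0.75
scene net [0.509 0.374] foot [0.5091 0.3739] 11  clip None card None 0.67
scene net [0.329 0.003] foot [0.3369 0.0036] 203 RED clip ([0.3436, 0.0077], np.float64(-86.5), 137) card None 0.64
scene net [0.465 0.082] foot [0.4663 0.0909] 207  clip ([0.4722, 0.0995], np.float64(-4.0), 145) card None 0.56
scene net [ 0.334 -0.365] foot [ 0.3266 -0.3721] 155 RED clip ([0.324, -0.3752], np.float64(4.5), 103) card None 0.56
pos [0.5744 0.3184 0.2071] yaw 20.55 q7 -0.06 F [-0.17 -0.46 -1.06] op 50.1 t 63.9
slide now-frame [-0.1731  0.1716  0.0071] turn 23.5
slide after turn [-0.0902  0.2264  0.0071]
```

```bash
python3 -m creep '[{"hand":0.05,"slide":[0,0,0],"turn":8},{"hand":0.05,"slide":[0,0,0],"turn":8},{"hand":0.05,"slide":[0,0,0],"turn":7.5},{"hand":0.05,"slide":[-0.018,0.045,0],"turn":0},{"hand":0.05,"slide":[-0.018,0.045,0],"turn":0}]'; python3 -m creep '[{"hand":0.05,"slide":[-0.018,0.045,0],"turn":0},{"hand":0.05,"slide":[-0.018,0.046,0],"turn":0},{"hand":0.05,"slide":[-0.018,0.045,0],"turn":0},{"hand":0.05,"slide":[0,0,0],"turn":0},{"hand":0.05,"slide":[0,0,0],"turn":0}]'; python3 -c "
from h import *
go([.4723,.0968,.062],-3)"
```

```text
clock: 64.47
tool_pos: [0.5322, 0.2292, 0.205]
eef_rot: [1.0, -0.025, -0.002, 0.001]
contact_force: [0.7, -1.1, 0.9]
opening: 0.568
clock: 65.1
tool_pos: [0.4729, 0.098, 0.2063]
eef_rot: [1.0, -0.026, -0.001, -0.0]
contact_force: [0.2, 1.0, 0.5]
opening: 0.568
pos [0.4729 0.098  0.2063] yaw -2.93 q7 -0.07 F [0.16 1.02 0.49] op 50.1 t 65.1
slide now-frame [-0.0005  0.0012  0.1443] turn 0.1
slide after turn [-0.0005  0.0012  0.1443]
```

```bash
python3 -m creep '[{"hand":0.05,"slide":[0,0.001,0.05],"turn":0},{"hand":0.05,"slide":[0,0,0.05],"turn":0},{"hand":0.05,"slide":[0,0,0.034],"turn":0},{"hand":0.05,"slide":[0,0,0.01],"turn":0},{"hand":0.05,"slide":[0,0,0],"turn":0}]'; python3 -m creep '[{"hand":0,"slide":[0,0,0],"turn":0},{"hand":0,"slide":[0,0,0],"turn":0},{"hand":0,"slide":[0,0,0],"turn":0},{"hand":0,"slide":[0,0,0],"turn":0}]' 30;  python3 -m creep '[{"hand":0,"slide":[0,0,-0.02],"turn":0},{"hand":0,"slide":[0,0,-0.04],"turn":0},{"hand":0,"slide":[0,0,-0.05],"turn":0},{"hand":0,"slide":[0,0,-0.025],"turn":0},{"hand":0,"slide":[0,0,0],"turn":0}]'; python3 -c "
from h import *
go([.463,.418,.20],-3)"
```

```text
clock: 65.72
tool_pos: [0.4731, 0.0972, 0.0629]
eef_rot: [1.0, -0.025, -0.0, -0.0]
contact_force: [0.1, 0.4, 0.5]
opening: 0.571
clock: 66.22
tool_pos: [0.4718, 0.0964, 0.0639]
eef_rot: [1.0, -0.026, -0.001, -0.0]
contact_force: [-4.0, -1.0, 7.4]
opening: 0.302
clock: 66.85
tool_pos: [0.4747, 0.0967, 0.1998]
eef_rot: [1.0, -0.026, 0.003, -0.001]
contact_force: [0.4, 0.3, -2.7]
opening: 0.304
pos [0.4747 0.0967 0.1998] yaw -2.95 q7 -0.05 F [ 0.43  0.35 -2.71] op 26.8 t 66.8
slide now-frame [-2.830e-02 -3.203e-01 -2.000e-04] turn 0.0
slide after turn [-2.850e-02 -3.203e-01 -2.000e-04]
```

```bash
python3 -m creep '[{"hand":0,"slide":[-0.004,-0.04,0],"turn":0},{"hand":0,"slide":[-0.004,-0.047,0],"turn":0},{"hand":0,"slide":[-0.004,-0.047,0],"turn":0},{"hand":0,"slide":[-0.004,-0.047,0],"turn":0},{"hand":0,"slide":[-0.004,-0.047,0],"turn":0}]'; python3 -m creep '[{"hand":0,"slide":[-0.004,-0.047,0],"turn":0},{"hand":0,"slide":[-0.004,-0.045,0],"turn":0},{"hand":0,"slide":[0,0,0],"turn":0},{"hand":0,"slide":[0,0,0],"turn":0}]'; python3 -c "
from h import *
go([.463,.418,.071],0)"
```

```text
clock: 67.47
tool_pos: [0.464, 0.3263, 0.1962]
eef_rot: [1.0, -0.026, -0.001, 0.001]
contact_force: [0.7, 0.3, -3.1]
opening: 0.304
clock: 67.97
tool_pos: [0.4611, 0.4162, 0.1964]
eef_rot: [1.0, -0.026, -0.001, 0.001]
contact_force: [-0.8, -0.5, -3.0]
opening: 0.303
pos [0.4611 0.4162 0.1964] yaw -2.97 q7 -0.55 F [-0.77 -0.51 -3.01] op 26.7 t 68.0
slide now-frame [ 0.0018 -0.0019  0.1254] turn -3.0
slide after turn [ 0.0019 -0.0018  0.1254]
```

```bash
python3 -m creep '[{"hand":0,"slide":[0.002,-0.002,0.04],"turn":0},{"hand":0,"slide":[0,0,0.04],"turn":0},{"hand":0,"slide":[0,0,0.03],"turn":0},{"hand":0,"slide":[0,0,0.012],"turn":0},{"hand":0,"slide":[0,0,0.003],"turn":0}]'; python3 -m creep '[{"hand":0,"slide":[0,0,0.002],"turn":0},{"hand":0,"slide":[0,0,0.001],"turn":0},{"hand":0,"slide":[0,0,0],"turn":0}]'
```

```text
clock: 68.6
tool_pos: [0.464, 0.4182, 0.0729]
eef_rot: [1.0, -0.027, -0.0, 0.0]
contact_force: [0.6, 0.5, -2.1]
opening: 0.301
clock: 68.97
tool_pos: [0.4639, 0.4196, 0.0709]
eef_rot: [1.0, -0.026, 0.0, -0.0]
contact_force: [0.4, 0.6, -2.2]
opening: 0.306
```

```bash
python3 -m creep '[{"hand":0,"slide":[0,0,0.002],"turn":0},{"hand":0,"slide":[0,0,0],"turn":0}]'; python3 -m creep '[{"hand":0.04,"slide":[0,0,0],"turn":0},{"hand":0.05,"slide":[0,0,0],"turn":0},{"hand":0.05,"slide":[0,0,0],"turn":0}]';  python3 -m creep '[{"hand":0.05,"slide":[0,0,-0.04],"turn":0},{"hand":0.05,"slide":[0,0,-0.05],"turn":0},{"hand":0.05,"slide":[0,0,-0.05],"turn":0},{"hand":0.05,"slide":[0,0,0],"turn":0}]'; python3 -c "
from h import *
stands(('scene',))
go([.455,-.0042,.20],-10.5)"
```

```text
clock: 69.22
tool_pos: [0.4636, 0.4199, 0.0697]
eef_rot: [1.0, -0.026, 0.0, -0.001]
contact_force: [-2.5, -0.7, 6.7]
opening: 0.305
clock: 69.6
tool_pos: [0.4638, 0.4193, 0.0682]
eef_rot: [1.0, -0.026, 0.0, -0.0]
contact_force: [0.4, 1.0, -0.4]
opening: 0.567
clock: 70.1
tool_pos: [0.4661, 0.4206, 0.2124]
eef_rot: [1.0, -0.026, 0.003, -0.003]
contact_force: [0.5, -0.4, -0.3]
opening: 0.567
scene net [ 0.334 -0.372] foot [ 0.3264 -0.3746] 153 RED clip ([0.3241, -0.3751], np.float64(4.5), 106) card None 0.95
scene net [0.462 0.414] foot [0.464  0.4208] 299  clip ([0.4696, 0.4213], np.float64(-3.2), 174) card None 0.88
scene net [ 0.454 -0.006] foot [ 0.451  -0.0025] 256  clip ([0.4547, -0.0025], np.float64(-9.4), 129) card None 0.8
scene net [0.579 0.409] foot [0.5774 0.4174] 281  clip ([0.5827, 0.4205], np.float64(1.4), 194) card None 0.75
scene net [0.554 0.319] foot [0.5607 0.3196] 179  clip ([0.579, 0.323], np.float64(20.0), 186) card None 0.73
scene net [0.342 0.01 ] foot [0.3421 0.0069] 232 RED clip ([0.3432, 0.0078], np.float64(-84.1), 142) card None 0.64
scene net [ 0.315 -0.114] foot [ 0.3163 -0.1205] 204 RED clip ([0.3176, -0.1195], np.float64(0.2), 125) card None 0.62
scene net [0.629 0.113] foot [0.6148 0.0992] 24  clip ([0.6532, 0.1416], np.float64(12.2), 72) card ([0.6467, 0.1367], np.float64(4.3), 224) 0.57
pos [0.4634 0.4193 0.2082] yaw -2.95 q7 -0.55 F [ 0.13  0.65 -0.07] op 49.9 t 70.2
slide now-frame [0.0134 0.4234 0.0082] turn 7.6
slide after turn [0.069  0.4179 0.0082]
```

```bash
python3 -m creep '[{"hand":0.05,"slide":[0,0,0],"turn":7.5},{"hand":0.05,"slide":[0.0085,0.052,0],"turn":0},{"hand":0.05,"slide":[0.0085,0.052,0],"turn":0},{"hand":0.05,"slide":[0.0085,0.052,0],"turn":0},{"hand":0.05,"slide":[0.0085,0.052,0],"turn":0}]'; python3 -m creep '[{"hand":0.05,"slide":[0.0085,0.052,0],"turn":0},{"hand":0.05,"slide":[0.0085,0.052,0],"turn":0},{"hand":0.05,"slide":[0.0085,0.052,0],"turn":0},{"hand":0.05,"slide":[0.0085,0.052,0],"turn":0},{"hand":0.05,"slide":[0,0,0],"turn":0}]'; python3 -m creep '[{"hand":0.05,"slide":[0,0,0],"turn":0}]'; python3 -c "
from h import *
go([.455,-.0042,.062],-10.5)"
```

```text
clock: 70.82
tool_pos: [0.458, 0.2066, 0.2067]
eef_rot: [0.996, -0.091, -0.001, 0.001]
contact_force: [0.3, 0.0, -0.9]
opening: 0.568
clock: 71.45
tool_pos: [0.4535, -0.007, 0.2072]
eef_rot: [0.995, -0.096, -0.001, 0.001]
contact_force: [-0.1, 1.4, 0.3]
opening: 0.569
clock: 71.58
tool_pos: [0.4543, -0.0016, 0.2072]
eef_rot: [0.996, -0.091, -0.001, -0.0]
contact_force: [0.5, 0.5, -0.2]
opening: 0.571
pos [ 0.4543 -0.0016  0.2072] yaw -10.45 q7 0.05 F [ 0.49  0.46 -0.18] op 50.3 t 71.6
slide now-frame [0.0012 0.0024 0.1452] turn 0.1
slide after turn [0.0012 0.0024 0.1452]
```

```bash
python3 -m creep '[{"hand":0.05,"slide":[0.001,0.002,0.05],"turn":0},{"hand":0.05,"slide":[0,0,0.05],"turn":0},{"hand":0.05,"slide":[0,0,0.035],"turn":0},{"hand":0.05,"slide":[0,0,0.01],"turn":0},{"hand":0.05,"slide":[0,0,0],"turn":0}]'; python3 -m creep '[{"hand":0,"slide":[0,0,0],"turn":0},{"hand":0,"slide":[0,0,0],"turn":0},{"hand":0,"slide":[0,0,0],"turn":0},{"hand":0,"slide":[0,0,0],"turn":0}]' 30;  python3 -m creep '[{"hand":0,"slide":[0,0,-0.02],"turn":0},{"hand":0,"slide":[0,0,-0.04],"turn":0},{"hand":0,"slide":[0,0,-0.05],"turn":0},{"hand":0,"slide":[0,0,-0.025],"turn":0},{"hand":0,"slide":[0,0,0],"turn":0}]'; python3 -c "
from h import *
go([.462,.318,.20],-10.5)"
```

```text
clock: 72.2
tool_pos: [0.4554, -0.0033, 0.063]
eef_rot: [0.996, -0.09, -0.001, -0.0]
contact_force: [0.0, 0.5, 0.3]
opening: 0.563
clock: 72.7
tool_pos: [0.4557, -0.0042, 0.0636]
eef_rot: [0.996, -0.091, 0.0, -0.0]
contact_force: [-1.6, 1.1, 4.2]
opening: 0.307
clock: 73.32
tool_pos: [0.4571, -0.0043, 0.1996]
eef_rot: [0.996, -0.091, 0.002, -0.0]
contact_force: [0.2, 0.0, -1.9]
opening: 0.309
pos [ 0.4571 -0.0043  0.1996] yaw -10.44 q7 0.09 F [ 0.21  0.04 -1.91] op 27.2 t 73.3
slide now-frame [-0.0536 -0.3179 -0.0004] turn 0.1
slide after turn [-0.054  -0.3178 -0.0004]
```

```bash
python3 -m creep '[{"hand":0,"slide":[-0.007,-0.04,0],"turn":-2},{"hand":0,"slide":[-0.008,-0.046,0],"turn":0},{"hand":0,"slide":[-0.008,-0.046,0],"turn":0},{"hand":0,"slide":[-0.008,-0.046,0],"turn":0},{"hand":0,"slide":[-0.008,-0.046,0],"turn":0}]'; python3 -m creep '[{"hand":0,"slide":[-0.008,-0.046,0],"turn":0},{"hand":0,"slide":[-0.007,-0.046,0],"turn":0},{"hand":0,"slide":[0,0,0],"turn":0},{"hand":0,"slide":[0,0,0],"turn":0}]'; python3 -c "
from h import *
go([.462,.318,.071],-9)"
```

```text
clock: 73.95
tool_pos: [0.4507, 0.2242, 0.1964]
eef_rot: [0.997, -0.074, -0.001, 0.001]
contact_force: [1.4, 0.7, -2.3]
opening: 0.311
clock: 74.45
tool_pos: [0.4495, 0.3152, 0.1966]
eef_rot: [0.997, -0.074, -0.001, 0.001]
contact_force: [-0.0, 0.1, -1.8]
opening: 0.309
pos [0.4495 0.3152 0.1966] yaw -8.46 q7 -0.44 F [-0.02  0.12 -1.78] op 27.2 t 74.5
slide now-frame [ 0.012  -0.0046  0.1256] turn 0.5
slide after turn [ 0.0119 -0.0048  0.1256]
```

```bash
python3 -m creep '[{"hand":0,"slide":[0.012,-0.003,0.03],"turn":0},{"hand":0,"slide":[0,0,0.04],"turn":0},{"hand":0,"slide":[0,0,0.035],"turn":0},{"hand":0,"slide":[0,0,0.016],"turn":0},{"hand":0,"slide":[0,0,0.003],"turn":0}]'; python3 -m creep '[{"hand":0,"slide":[0,0,0.002],"turn":0},{"hand":0,"slide":[0,0,0.001],"turn":0},{"hand":0,"slide":[0,0,0],"turn":0}]'
```

```text
clock: 75.08
tool_pos: [0.4624, 0.3161, 0.0736]
eef_rot: [0.997, -0.075, -0.001, 0.001]
contact_force: [-0.0, 0.4, -2.4]
opening: 0.309
clock: 75.45
tool_pos: [0.4627, 0.3178, 0.072]
eef_rot: [0.997, -0.074, 0.001, -0.0]
contact_force: [0.3, 0.4, -2.5]
opening: 0.304
```

```bash
python3 -m creep '[{"hand":0,"slide":[0,0,0.002],"turn":0},{"hand":0,"slide":[0,0,0.001],"turn":0},{"hand":0,"slide":[0,0,0],"turn":0}]'; python3 -m creep '[{"hand":0.04,"slide":[0,0,0],"turn":0},{"hand":0.05,"slide":[0,0,0],"turn":0},{"hand":0.05,"slide":[0,0,0],"turn":0}]';  python3 -m creep '[{"hand":0.05,"slide":[0,0,-0.04],"turn":0},{"hand":0.05,"slide":[0,0,-0.05],"turn":0},{"hand":0.05,"slide":[0,0,-0.06],"turn":0},{"hand":0.05,"slide":[-0.05,0,0],"turn":0},{"hand":0.05,"slide":[-0.03,0.03,0],"turn":0}]'; python3 -m creep '[{"hand":0.05,"slide":[0,0.06,0],"turn":0},{"hand":0.05,"slide":[0,0.06,0],"turn":0},{"hand":0.05,"slide":[0,0.06,0],"turn":0},{"hand":0.05,"slide":[0,0.06,0],"turn":0},{"hand":0.05,"slide":[0,0,0],"turn":0}]'; python3 -c "
from h import *
stands(); rel(.095)
for n in ['scene','top']:
    s=snapshot(n); save(s,n+'9')
d=np.array([-.0759,.9971])
P=cloud(s); t=(P[...,:2]-[.652,.043])@d
m=(abs(P[...,0]-.645)<.03)&(abs(t-.095)<.06)
for z in np.arange(.075,.19,.02):
    k=t[m&(abs(P[...,2]-z)<.01)]
    if len(k)>3: print('top',round(z,3),len(k),np.percentile(k,[3,97]).round(3))
"
```

```text
clock: 75.82
tool_pos: [0.4625, 0.318, 0.0695]
eef_rot: [0.997, -0.074, 0.0, -0.001]
contact_force: [-2.3, 0.2, 8.5]
opening: 0.309
clock: 76.2
tool_pos: [0.4626, 0.3174, 0.0682]
eef_rot: [0.997, -0.074, 0.0, -0.0]
contact_force: [0.2, -0.8, -0.3]
opening: 0.57
clock: 76.82
tool_pos: [0.3772, 0.3018, 0.2186]
eef_rot: [0.997, -0.071, 0.0, -0.001]
contact_force: [-0.2, -0.5, -0.1]
opening: 0.567
clock: 77.45
tool_pos: [0.3422, 0.0575, 0.2185]
eef_rot: [0.997, -0.079, -0.001, 0.001]
contact_force: [0.5, 0.9, 0.4]
opening: 0.572
top net [0.465 0.422] foot [0.464  0.4177] 204  clip ([0.468, 0.4073], np.float64(-4.2), 71) card None 0.88
top net [ 0.341 -0.007] foot [0.3427 0.0034] 238 RED clip ([0.3432, 0.0034], np.float64(-84.7), 182) card None 0.76
top net [0.571 0.319] foot [0.5722 0.3152] 170  clip ([0.5766, 0.3144], np.float64(26.2), 87) card None 0.7
top net [ 0.322 -0.386] foot [ 0.3249 -0.3802] 351 RED clip ([0.3254, -0.3788], np.float64(2.9), 236) card None 0.65
top net [0.643 0.14 ] foot [0.643  0.1405] 4  clip ([0.6358, 0.1272], np.float64(10.9), 35) card ([0.6395, 0.1321], np.f
[... 790 characters left out ...]
4(-82.8), 136) card None 0.68
scene net [0.456 0.311] foot [0.4604 0.3172] 270  clip ([0.4661, 0.3194], np.float64(-4.5), 171) card None 0.64
scene net [0.64 0.12] foot [0.6404 0.1196] 17  clip ([0.6516, 0.1448], np.float64(16.2), 84) card ([0.6462, 0.1409], np.float64(5.9), 261) 0.6
0.075 71 [0.066 0.116]
0.085 47 [0.067 0.126]
0.095 51 [0.073 0.127]
0.105 53 [0.067 0.126]
0.115 103 [0.066 0.126]
0.125 42 [0.067 0.127]
0.135 57 [0.065 0.128]
0.145 48 [0.065 0.127]
0.155 56 [0.067 0.128]
0.165 48 [0.067 0.127]
0.175 98 [0.068 0.127]
top 0.075 65 [0.063 0.112]
top 0.095 35 [0.06 0.12]
top 0.115 135 [0.061 0.116]
top 0.135 37 [0.061 0.121]
top 0.155 50 [0.062 0.124]
top 0.175 141 [0.063 0.123]
```

View pics/scene9.png

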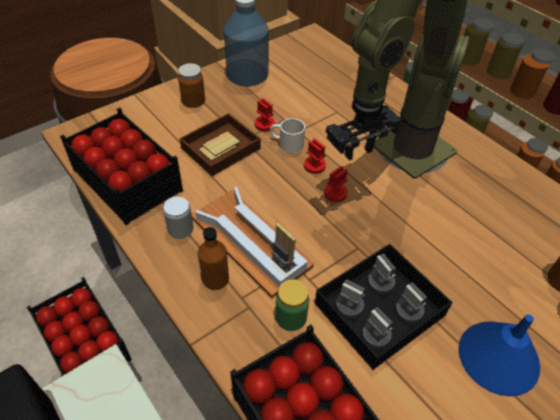

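View pics/top9.png

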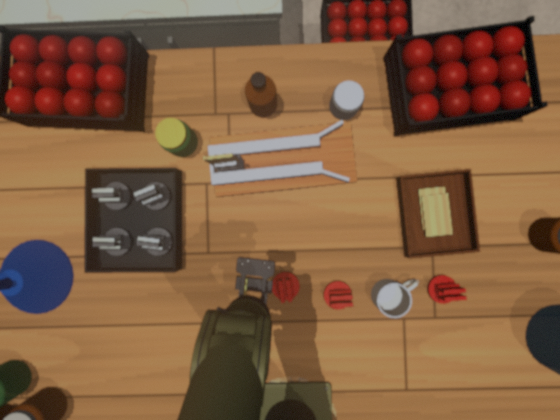

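```bash
python3 -c "
from plant import finish_job
print(finish_job())"
```

```text
the job is handed in; nothing more can be done
None
```

The job is done and handed in at about 78 s of the 210 s allowed. `finish_job` gives no verdict, so the results below are from my own last checks.

- **Testing:** Three stands had cards and I lifted each by its card. Two let go, so their clips were weak. One lifted its stand, so its clip was good. The other two stands were empty from the start.
- **Crate and tray:** The two weak stands and the two empty ones stand upright in the crate, two by two. Both pulled cards lie flat in the tray.
- **Rail:** The good stand is upright at the closed end with its foot wholly under the lips. Its card is vertical in the clip, about 4–5 mm off centre.
- **Rail trouble:** The first slide-in went wrong. The stand leaned, jammed on the lips and its card shifted about 27 mm sideways in the clip. I pulled it back out and lifted it by the card, turned it half round and slid it in again without dragging. At the end wall I re-centred and straightened the card.
- **Knocked stand:** One empty stand was moved about 2 cm during the run. I measured it again before picking it up.
- **Bystanders:** In the last pictures the jar, bottle, mug, can and red look-alikes are where they began, and the robot touches nothing. The two cameras disagreed by about 4 mm in y throughout, so I used positions between the two.

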